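Unpack a sample carrier onto the granite plate and scan it in

TASK

Pinch the two snap tabs of the sample carrier's cover to release it, lift the cover off, and stand every steel bush from the carrier upright on the granite plate, set down gently with a clear gap between them. Once all of them are on the plate, pick up the hand-held code reader and hold it still for a second or two, pointed squarely at the middle of the label on the carrier's sloping end, to book the samples in. Leave the cover clicked back onto the carrier, the reader lying on its mat again, and the glass master and everything else on the bench where they are.

Things in the scene. Friction and masses are not known exactly. Their poses are not given: they have to be found in the camera images.
- carrier: Grey plastic base of the sample carrier, fixed: a slab 100 mm (x) by 262 mm (y from -147 to +115), 14 mm high. Origin on the bench under the middle of the covered part (y -100 to +100); x across, y along, z up. Flared guides up to 24 mm above the bench centre the cover's foot (about 1 mm play; they catch it up to 3 mm off). A sloping label panel, up to 51 mm high, stands at its -y end.
- carrier_row (a point): Middle of the row of four square pockets on the carrier's slab, 14 mm above the bench, axes as the carrier's: pockets at y = -69, -23, +23 and +69 mm from here, x = 0, each 43 mm wide with ribs 6 mm high. Between 2 and 4 of them hold a bush.
- carrier_catch_front (a point): Top of the catch at the middle of the carrier's -x long side: 26 mm long, 26.5 mm above the bench, it reaches over the hook of the cover's tab. A like catch stands on the +x side.
- cover_center (a point): Centre (half-way up) of the loose clip-on cover: a grey plastic hood open below, 58 mm across (x), 200 mm long (y), 66 mm high, 160 g. Axes as the carrier's when fitted; it may go on either way round. Fitted, its foot stands on the carrier's slab and this point is 47 mm above the bench. It must rise about 60 mm to clear the bushes. It can stand on its foot on the bench.
- cover_top (a point): Middle of the cover's top face. A flexing tab sits in the middle of each long side. Both must be pinched in together to draw their hooks from under the catches; then the cover lifts straight off. To refit it, lower it with the tabs pinched until its foot is on the slab and let go: the tabs spring out and the hooks go under the catches.
- cover_tab_front_pad (a point): Middle of the ribbed thumb pad on the cover's -x tab, 30 mm above the cover's foot; pad 26 mm long, 14 mm high, 5 mm proud of the wall. Over both pads the cover measures 68 mm. Fitted, the pads stand 37 to 51 mm above the bench and the catches below them reach 26.5 mm.
- cover_tab_back_pad (a point): The same on the cover's +x tab.
- cover_tab_front (a joint): Flex of the -x tab about its root near the top of the cover, rad: 0 free (hook out), 0.11 pressed fully in (pad about 3 mm in); the hook is clear of the catch beyond about 0.06. A spring pushes it out: 2 N at the pad to start, 9 N fully in.
- cover_tab_back (a joint): The same for the +x tab.
- bush1_center (a point): Centre (half-way up) of a plain steel flanged bush, about 190 g, standing upright: flange 40 mm diameter and 10 mm high at the foot, hub 26 mm diameter above it, 45 mm high in all, bore from the top; z up its axis. It starts in a carrier pocket, its foot 14 mm above the bench, under the cover. May be absent.
- bush2_center (a point): Another such bush, alike; may be absent.
- bush3_center (a point): Another such bush, alike; may be absent.
- bush4_center (a point): Another such bush, alike; may be absent.
- granite: Dark granite plate, fixed, 200 mm (x) by 300 mm (y) by 50 mm high; origin on the bench under its centre, z up.
- granite_top (a point): Centre of the granite plate's top face, axes as the plate's; the glass master stands near its +y end.
- label_center (a point): Centre of the printed bar-code label (54 by 30 mm) on the carrier's sloping end panel, about 37 mm above the bench. x along the label's width, y up the slope, z straight out of the label: away from the carrier along its -y and 35 degrees upward.
- reader_center (a point): Grip point of the loose cordless code reader, 150 g: a dark handle 38 mm wide and 30 mm high, 84 mm long, with a wider light-grey head (50 mm wide, 38 mm high, 36 mm long) at its +x end; 120 mm long in all. This point lies in the middle of the handle's width, 15 mm above the reader's flat underside and 72 mm behind the window. +x is the way it looks, z up.
- reader_window (a point): Middle of the reader's dark window at the end of its head, 19 mm above its underside. The reader reads straight along its +x axis, from 30 to 180 mm away.
- mat_center (a point): Centre of the thin dark rubber mat on the bench (110 mm by 170 mm, flush) on which the reader lies.
- master_center (a point): Centre of the glass roundness master (hemisphere on a steel foot, 60 mm diameter, 46 mm high) standing on the granite plate; leave it alone.
- ring_gauge: Steel ring gauge, 60 mm outside, 20 mm high, lying on the bench; origin under its centre; leave it alone.
- vee_block: Dark steel vee block, 50 by 70 by 47 mm, on the bench; origin under its centre; leave it alone.
- caliper: Digital caliper lying on the bench, 230 mm long; origin on the beam; leave it alone.
- jar: Small amber jar, 60 mm diameter, 75 mm high; origin under its centre; leave it alone.
Mind the look-alikes: they are no part of the job. What is shaped like the part that bears cover_center but pink or purple is not meant.

How it is judged:
On the way, in this order (a step that is already met when the one before it is completed fails the run):
1. both snap tabs are pressed in while the cover is still on the carrier (value of joint each of cover_tab_front, cover_tab_back above 0.05 rad and z of cover_center in the frame of carrier between 0.043 and 0.0505 m), for 0.05 s.
2. the cover is off the carrier (distance between cover_center and carrier above 0.13 m), for 0.2 s.
3. every bush stands upright on the granite plate, with gaps between them (x of bush1_center in the frame of granite_top between -0.1 and 0.1 m and y of bush1_center in the frame of granite_top between -0.15 and 0.15 m and z of bush1_center in the frame of granite_top between 0.018 and 0.027 m and angle between each of bush1_center, bush2_center, bush3_center, bush4_center's own z axis and vertical below 0.1 rad and x of bush2_center in the frame of granite_top between -0.1 and 0.1 m and y of bush2_center in the frame of granite_top between -0.15 and 0.15 m and z of bush2_center in the frame of granite_top between 0.018 and 0.027 m and x of bush3_center in the frame of granite_top between -0.1 and 0.1 m and y of bush3_center in the frame of granite_top between -0.15 and 0.15 m and z of bush3_center in the frame of granite_top between 0.018 and 0.027 m and x of bush4_center in the frame of granite_top between -0.1 and 0.1 m and y of bush4_center in the frame of granite_top between -0.15 and 0.15 m and z of bush4_center in the frame of granite_top between 0.018 and 0.027 m and horizontal distance between bush1_center and bush2_center above 0.043 m and horizontal distance between each of bush1_center, bush2_center and bush3_center above 0.043 m and horizontal distance between each of bush1_center, bush2_center, bush3_center and bush4_center above 0.043 m), for 0.3 s.
4. the reader is held still for 1 s, pointing at the middle of the label (x of label_center in the frame of reader_window between 0.03 and 0.18 m and y of label_center in the frame of reader_window between -0.015 and 0.015 m and z of label_center in the frame of reader_window between -0.015 and 0.015 m and angle between the x axis of reader_window and the z axis of label_center, either way round below 0.68 rad and linear speed of reader below 0.02 m/s and angular speed of reader below 0.15 rad/s), for 1 s.
At the end, for the whole second after the job is handed in: Bushes upright on the granite, centres 43 mm or more apart; cover seated on the carrier within 4 mm, level, both tabs sprung out; reader flat, its grip point within 50 mm of the mat's centre; all at rest (all of step 3 and z of cover_center in the frame of carrier between 0.043 and 0.0505 m and x of cover_center in the frame of carrier between -0.004 and 0.004 m and y of cover_center in the frame of carrier between -0.004 and 0.004 m and angle between the z axis of cover_center and the z axis of carrier, either way round below 0.04 rad and angle between the y axis of cover_center and the y axis of carrier, either way round below 0.05 rad and value of joint each of cover_tab_front, cover_tab_back below 0.03 rad and horizontal distance between reader_center and mat_center below 0.05 m and height (world z) of reader_center below 0.022 m and angle between reader_center's own z axis and vertical below 0.12 rad and linear speed of each of reader, cover, bush1, bush2, bush3, bush4 below 0.02 m/s); the robot touches nothing.
It fails at once if the glass master or another bystander is pushed aside by more than 25 mm (distance of any of master_center, ring_gauge, vee_block, caliper, jar from where it was at the start of the episode above 0.025 m).
It fails at once if a bush is dropped or slammed onto the granite (over 40 N) (contact force between any of bush1, bush2, bush3, bush4 and granite above 40 N).
Of bush1, bush2, bush3, bush4 only 2 to 4 are there at a start; the rules pass over those that are not, and their reading is None.
At some moment in a run one of bush1, bush2, bush3, bush4, reader may be knocked a few centimetres aside while the robot is not near it.
It also fails if it takes over 210 s, if anything falls off the work surface, if the arm or the gripper's body presses on something with over 40 N, if the wrist force passes 120 N, or if a joint passes its speed limit or range.

ROBOT

A 6-joint arm with a two-finger parallel gripper is mounted at the origin on the work surface. World frame = base frame: x ahead of the robot, y to its left, z up, the work surface at z = 0. Lengths are in m, angles in rad, forces in N, time in s.
With the tool pointing down it reaches from about 0.35 to 0.775 m from the base axis. Payload 7.3 kg.
Tool frame: the origin (TCP) lies midway between the tips of the shut fingers; the grasp point (between the pads) lies 19 mm behind it (robot.grasp_offset is the z of the grasp point in the tool frame, in m); z points along the fingers, y is the direction in which the jaws open and shut (so a half turn about z gives the same grasp; the last joint's range is limited). The gripper opens to 92 mm and grips with 3 to 60 N. Pads are 19 mm wide; open, the fingers measure 130 mm over their backs; the gripper's body (75 mm by 190 mm) begins 47 mm behind the grasp point.
Start: joints at [1.023, 0.342, 1.524, -0, 1.275, -0.146], TCP at [0.205, 0.483, 0.227] pointing down, gripper open.
Joint ranges: [-2.53, 2.53], [-0.77, 2.02], [0.04, 2.7], [-1, 4.14], [0.28, 2.66], [-3.11, 3.11]. Speed limits (rad/s): [2.57, 2.57, 3.14, 3.14, 3.14, 3.14].

INTERFACE

Orientations are given as [roll, pitch, yaw] about the fixed x, y, z axes, in that order (R = Rz(yaw) Ry(pitch) Rx(roll)).
In Python, from cell import observe, imaging, workorder, robot gives the robot as it stands. The module is installed in compiled form; this text tells all that it offers.
- The arm moves only by the tool send_rows, never from a script. Its argument "series" is a list of rows, each a list of 7 numbers: the shift along the tool's x, y, z in m, then the turn, a rotation vector about the tool's x, y, z in rad, then the closure, from 0 (fully open) to 1 (shut). A call has 1 to 5 rows; each row shifts and turns the commanded pose from where the row before left it, along the tool's axes as they then stand; what a row does not reach is not made up. A row lasts 1/12 s, in which the tool goes at most 41.7 mm and 7.16 degrees, less where a joint would pass 70% of its speed; a pose out of reach is approached as far as the arm can. A call is refused whole if a number of a shift passes 0.0417 or a number of a turn 0.125, either way. A call with a gripper value outside its range is refused whole. The fingers move at their own pace and stop on an object; "newtons" is the grip in N (left out, the last holds). Time passes only in rows, so rows that do not move let the fingers close. It gives the time, the measured TCP pose, the force and the opening at its end, in the units of the state.
- observe(): the state, without advancing time (a new reading comes with each control period).
- imaging.read_camera(name): name is "scene" or "top" or "wrist"; returns a dict with "color" (480x640x3 uint8, red, green, blue), "range_z" (480x640 float32, m along the optical axis (not along the pixel's ray), 0 where there is no reading), "vfov" (degrees; the focal length in pixels is half the picture's height over the tangent of half this angle, whatever the lens; pixels are square), "cx", "cy" (the principal point, pixels), "T" (4x4, takes a point from camera to world coordinates). Camera axes: x right, y down, z forward; pixel columns grow to the right and rows downward; lengths in m; the calibration is good to about 2 mm. A picture is of the moment at which its call begins.
- workorder.hand_in(): hands the job in, once; it reports no verdict.
The state is a dict: "time": time; "qpos": joint angles; "qvel": joint speeds; "joint_efforts": joint torques, N m; "tool_pos": TCP position; "tool_rot": TCP orientation; "contact_force": force on the tool from outside, world axes, zero at the start; "torque": the same for the moment, N m; "opening": finger opening in m.
Only numpy, scipy, OpenCV 4.12 (cv2) and the standard library are available. Lean on these libraries where they do the work, as an engineer would, in place of code of your own. Each camera call takes 0.05 s, during which the arm holds its last target.

## Working session

There is one attempt and no reset: what is moved stays moved. The work goes in short steps, Python scripts to look and compute and a tool call to move; the robot and the scene stay as the last step left them, time stands still between calls to the robot, and variables do not carry over. Pictures are saved under pics/ and viewed, and the job is handed in when it is done.

Besides the shell and the picture viewer there is one more tool, called after "Request:" in YAML: its name, and indented under it one key for each argument. send_rows: Moves the arm, as the interface text tells. Its arguments: {"type":"object","properties":{"series":{"type":"array","items":{"type":"array","items":{"type":"number"}}},"newtons":{"type":"number"}},"required":["series"]}

```bash
mkdir -p pics; ls
python3 - <<'E'
from cell import observe, imaging, workorder, robot
import cv2
print(observe()); print([a for a in dir(robot) if a[0]!='_'], robot.grasp_offset)
for n in ("scene","top","wrist"):
    d=imaging.read_camera(n); cv2.imwrite(f'pics/{n}0.png',d['color'][:,:,::-1]); print(n,d['vfov'],d['cx'],d['cy'],d['T'].round(4).tolist(), (d['range_z']>0).mean())
E
```

```text
pics
{'time': 0.0, 'qpos': array([ 1.02302030e+00,  3.42744506e-01,  1.52504491e+00,  9.12725938e-06,
        1.27539113e+00, -1.45964795e-01]), 'qvel': array([ 0.00099489,  0.00038591, -0.0012604 ,  0.00060661, -0.00118888,
       -0.00049894]), 'joint_efforts': array([ 1.96549387e-03, -4.31246102e+01, -2.44228971e+01,  7.20012467e-02,
        5.57217922e-02, -9.72514545e-05]), 'tool_pos': array([0.20506012, 0.48284246, 0.22602393]), 'tool_rot': array([-3.14002292e+00, -2.39588320e-04,  2.73977857e+00]), 'contact_force': array([ 0.53070494, -0.40898702,  0.09131727]), 'torque': array([ 0.00428011, -0.02666567,  0.05529111]), 'opening': 0.09165029054399929}
['IKError', 'grasp_offset'] -0.0188
scene 42.2603722367612 317.4638031850824 247.96938980756656 [[-0.8681, 0.3532, -0.3488, 1.1786], [0.4964, 0.6176, -0.61, 1.1237], [-0.0001, -0.7027, -0.7115, 1.4575], [0.0, 0.0, 0.0, 1.0]] 0.971474609375
top 47.6237141477905 313.9253322202103 244.6396829406541 [[0.0071, -0.99, 0.1411, 0.3318], [-0.9999, -0.0084, -0.0083, -0.053], [0.0094, -0.141, -0.99, 1.4024], [0.0, 0.0, 0.0, 1.0]] 0.9960221354166666
wrist 66.45730443389141 321.3652979196752 240.4723504490674 [[0.3905, 0.8893, 0.238, 0.1416], [0.9206, -0.377, -0.1021, 0.5099], [-0.001, 0.259, -0.9659, 0.3839], [0.0, 0.0, 0.0, 1.0]] 0.9909505208333333
```

View pics/scene0.png

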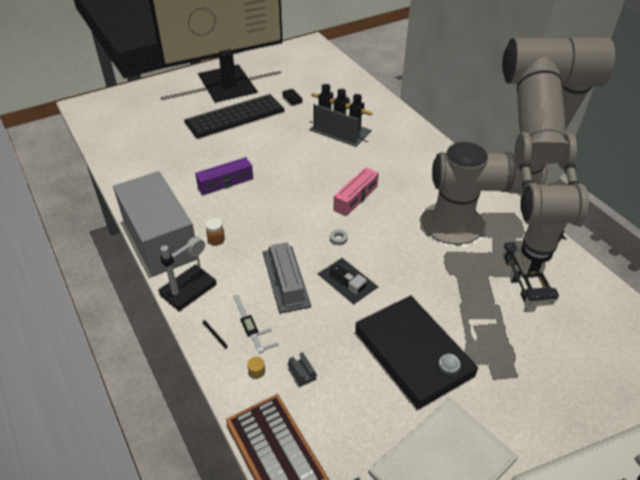

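View pics/top0.png

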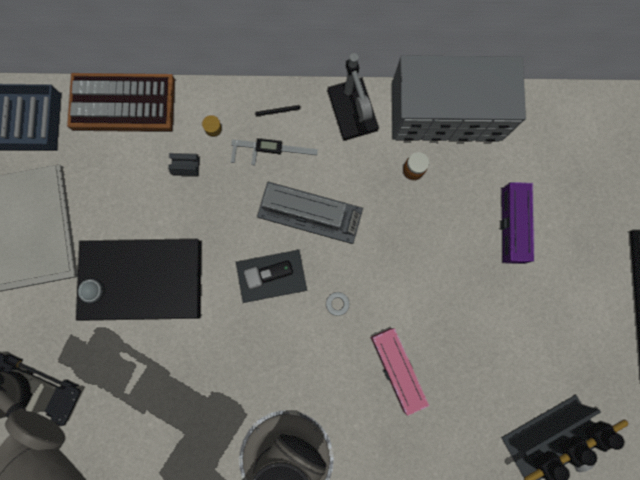

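View pics/wrist0.png

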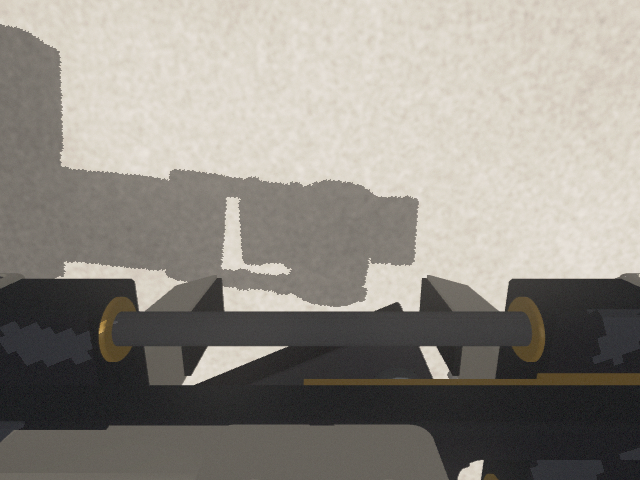

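The scene picture shows the grey carrier at about (287,277) with the reader on its mat at (348,280), the granite at (415,350) and the glass master at (450,363). In the top view the carrier is at (310,212) with its label end on the right at (350,222). The mat and reader are at (270,275), the granite at (138,280) and the ring gauge at (337,303). The pink and purple boxes are look-alikes. The wrist view shows only bare bench. Next I measure.

```bash
cat > h.py <<'E'
from cell import observe, imaging, workorder, robot
import numpy as np, cv2
from scipy.spatial.transform import Rotation as R
def cam(n):
    d=imaging.read_camera(n); f=240/np.tan(np.radians(d['vfov']/2))
    v,u=np.mgrid[0:480,0:640]; z=d['range_z']
    P=np.stack([(u-d['cx'])/f*z,(v-d['cy'])/f*z,z],-1)
    d['P']=P@d['T'][:3,:3].T+d['T'][:3,3]; d['f']=f; d['P'][z==0]=np.nan
    return d
def ray(d,u,v,h):
    r=d['T'][:3,:3]@np.array([(u-d['cx'])/d['f'],(v-d['cy'])/d['f'],1]); o=d['T'][:3,3]
    return o+r*(h-o[2])/r[2]
def proj(d,p):
    q=(np.asarray(p)-d['T'][:3,3])@d['T'][:3,:3]; return q[0]/q[2]*d['f']+d['cx'],q[1]/q[2]*d['f']+d['cy']
def save(d,name,box=None,s=1):
    c=d['color'][:,:,::-1]
    if box: x0,y0,x1,y1=box; c=c[y0:y1,x0:x1]
    if s!=1: c=cv2.resize(c,None,fx=s,fy=s,interpolation=cv2.INTER_CUBIC)
    cv2.imwrite('pics/'+name+'.png',c)
def down(yaw,pitch=0): # tool down rotation, tool y (jaw) axis along world yaw
    y=np.array([np.cos(yaw),np.sin(yaw),0]); z=np.array([0,0,-1.]); return np.stack([np.cross(y,z),y,z],1)
def to(pos,Rt=None,grasp=True):
    """print total tool-frame shift and rotvec from current measured pose to target (grasp pt pos)"""
    o=observe(); Rc=R.from_euler('xyz',o['tool_rot']).as_matrix(); Rt=Rc if Rt is None else Rt
    t=np.array(pos,float)
    if grasp: t=t-Rt[:,2]*robot.grasp_offset
    dp=t-o['tool_pos']; rv=R.from_matrix(Rc.T@Rt).as_rotvec()
    print('t',round(o['time'],2),'tcp',o['tool_pos'].round(4),'open',round(o['opening'],4),'F',o['contact_force'].round(1))
    print('shift tool(cur axes)',(Rc.T@dp).round(4),'shift(target axes)',(Rt.T@dp).round(4),'world',dp.round(4),'rotvec',rv.round(4))
def rect(d,zlo,zhi,box):
    x0,y0,x1,y1=box; P=d['P'][y0:y1,x0:x1].reshape(-1,3); m=(P[:,2]>zlo)&(P[:,2]<zhi); Q=P[m]
    r=cv2.minAreaRect((Q[:,:2]*1000).astype(np.float32)); return r,m.sum(),np.median(Q,0)
E
python3 - <<'E'
from h import *
d=cam('top'); save(d,'topz',(220,150,420,320),4)
P=d['P']
print('bench',np.nanmedian(P[300:320,400:420],axis=(0,1)))
for nm,lo,hi,b in (('cover',.06,.1,(240,160,385,250)),('slab',.008,.03,(240,160,385,250)),('label',.045,.058,(330,190,385,250)),('granite',.035,.06,(60,220,215,335)),('master',.075,.11,(60,270,120,310)),('reader',.02,.06,(230,245,312,305))):
    print(nm,rect(d,lo,hi,b))
E
```

```text
bench [ 3.64560046e-01 -3.11347195e-01  5.32400397e-05]
cover (((620.4750366210938, -36.01287841796875), (200.6859130859375, 60.05731201171875), 74.51685333251953), np.int64(1947), array([ 0.61887009, -0.03632268,  0.07963962]))
slab (((640.3131713867188, -60.25163269042969), (232.4622344970703, 375.27886962890625), 0.5592732429504395), np.int64(1390), array([ 0.59058462, -0.06463931,  0.01462385]))
label (((581.9269409179688, -145.27487182617188), (39.13626480102539, 73.74742126464844), 41.060302734375), np.int64(82), array([ 0.58515426, -0.15496486,  0.04836587]))
granite (((436.30377197265625, 375.7331848144531), (200.47552490234375, 302.50518798828125), 1.4580416679382324), np.int64(9264), array([0.43938164, 0.36674812, 0.04960859]))
master (((403.61749267578125, 481.9215393066406), (45.42720031738281, 47.16111373901367), 50.35320281982422), np.int64(294), array([0.40408991, 0.47818526, 0.08925356]))
reader (((455.2191162109375, 51.23822021484375), (49.812774658203125, 120.57125854492188), 17.77829360961914), np.int64(779), array([0.45419581, 0.05603353, 0.03099816]))
```

View pics/topz.png

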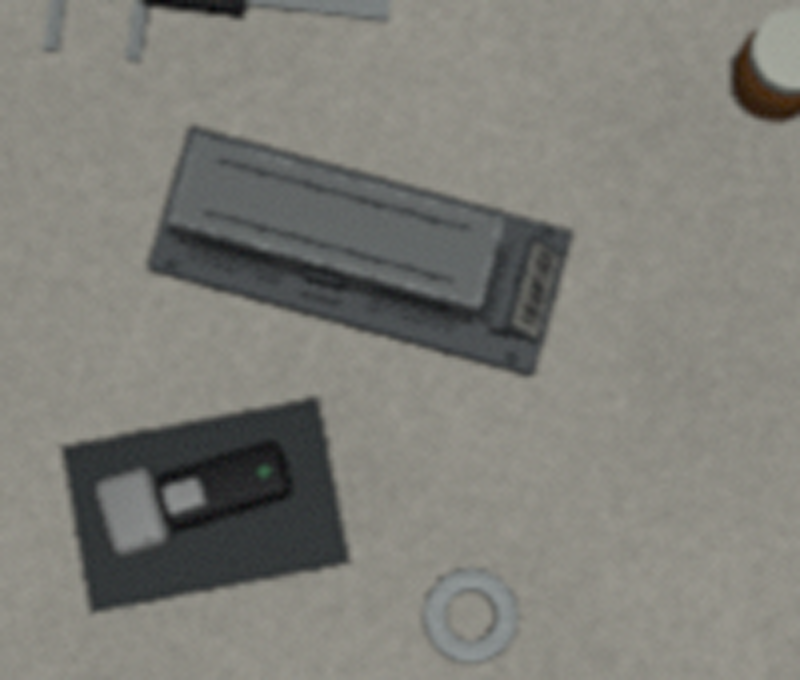

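The top view shows the cover's centre at about (0.620, -0.036). The carrier's yaw is about -15.5°, and the label end faces world -y. The reader is at about (0.455, 0.05) with its head towards +y. First I go over the carrier for a closer look with the wrist camera.

```bash
cat >> h.py <<'E'
def rows(pos,Rt=None,n=None,clo=0.0,grasp=True,vmax=.040,wmax=.12,show=True):
    """list rounded rows from current measured pose to target"""
    o=observe(); Rc=R.from_euler('xyz',o['tool_rot']).as_matrix(); Rt=Rc if Rt is None else Rt
    t=np.array(pos,float)
    if grasp: t=t-Rt[:,2]*robot.grasp_offset
    dp=t-o['tool_pos']; rv=R.from_matrix(Rc.T@Rt).as_rotvec()
    if n is None: n=max(1,int(np.ceil(max(np.linalg.norm(dp)/vmax,np.linalg.norm(rv)/wmax))))
    print('t',round(o['time'],2),'tcp',o['tool_pos'].round(4),'open',round(o['opening'],4),'F',o['contact_force'].round(1),'n',n)
    Rk=Rc; pk=o['tool_pos']; out=[]
    for k in range(1,n+1):
        Rn=Rc@R.from_rotvec(rv*k/n).as_matrix(); tk=o['tool_pos']+dp*k/n
        s=(Rk.T@(tk-pk)).round(4); w=R.from_matrix(Rk.T@Rn).as_rotvec().round(4)
        out.append([*map(float,s),*map(float,w),clo]); pk=pk+Rk@s; Rk=Rk@R.from_rotvec(w).as_matrix()
    if show:
        for i in range(0,n,5): print(str(out[i:i+5]).replace(' ',''))
YC=np.radians(-15.5)
E
python3 - <<'E'
from h import *
rows([.600,-.036,.23],down(YC))
E
```

```text
t 0.2 tcp [0.2052 0.483  0.2263] open 0.0915 F [0.3 0.9 0.3] n 17
[[-0.0333,-0.019,0.0009,-0.0,0.0,0.0847,0.0],[-0.0348,-0.0161,0.0009,-0.0001,0.0001,0.0847,0.0],[-0.0361,-0.0132,0.0009,-0.0,-0.0,0.0846,0.0],[-0.037,-0.01,0.0009,-0.0001,0.0,0.0847,0.0],[-0.0377,-0.0069,0.0009,-0.0,0.0,0.0847,0.0]]
[[-0.0382,-0.0036,0.0009,-0.0001,0.0001,0.0847,0.0],[-0.0384,-0.0004,0.0009,-0.0,-0.0,0.0846,0.0],[-0.0382,0.0028,0.0009,-0.0001,0.0,0.0847,0.0],[-0.0379,0.0061,0.0009,-0.0,0.0,0.0847,0.0],[-0.0372,0.0092,0.0008,-0.0,0.0001,0.0847,0.0]]
[[-0.0363,0.0124,0.0009,-0.0001,0.0,0.0846,0.0],[-0.0352,0.0154,0.0009,-0.0,0.0,0.0847,0.0],[-0.0337,0.0183,0.0009,-0.0001,0.0001,0.0847,0.0],[-0.032,0.0211,0.0009,-0.0,-0.0,0.0847,0.0],[-0.0302,0.0237,0.0009,-0.0001,0.0,0.0847,0.0]]
[[-0.028,0.0262,0.0009,-0.0,0.0,0.0846,0.0],[-0.0257,0.0285,0.0009,-0.0001,0.0001,0.0847,0.0]]
```

Request:
send_rows:
  series:
    - [-0.033, -0.019, 0.001, 0, 0, 0.085, 0]
    - [-0.035, -0.016, 0.001, 0, 0, 0.085, 0]
    - [-0.036, -0.013, 0.001, 0, 0, 0.085, 0]
    - [-0.037, -0.01, 0.001, 0, 0, 0.085, 0]
    - [-0.038, -0.007, 0.001, 0, 0, 0.085, 0]

```text
time: 0.62
tool_pos: [0.322, 0.3291, 0.2216]
tool_rot: [3.142, 0.0, 2.311]
contact_force: [0.7, 0.7, -0.2]
opening: 0.092
```

Request:
send_rows:
  series:
    - [-0.038, -0.004, 0.001, 0, 0, 0.085, 0]
    - [-0.038, 0, 0.001, 0, 0, 0.085, 0]
    - [-0.038, 0.003, 0.001, 0, 0, 0.085, 0]
    - [-0.038, 0.006, 0.001, 0, 0, 0.085, 0]
    - [-0.037, 0.009, 0.001, 0, 0, 0.085, 0]

```text
time: 1.03
tool_pos: [0.4374, 0.1766, 0.2167]
tool_rot: [3.141, -0.0, 1.886]
contact_force: [0.5, 0.7, -0.7]
opening: 0.0921
```

Request:
send_rows:
  series:
    - [-0.036, 0.012, 0.001, 0, 0, 0.085, 0]
    - [-0.035, 0.015, 0.001, 0, 0, 0.085, 0]
    - [-0.034, 0.018, 0.001, 0, 0, 0.085, 0]
    - [-0.032, 0.021, 0.001, 0, 0, 0.085, 0]
    - [-0.03, 0.024, 0.001, 0, 0, 0.085, 0]

```text
time: 1.45
tool_pos: [0.5519, 0.0235, 0.2115]
tool_rot: [-3.141, -0.0, 1.46]
contact_force: [-0.4, 0.7, 0.7]
opening: 0.0918
```

Request:
send_rows:
  series:
    - [-0.028, 0.026, 0.001, 0, 0, 0.085, 0]
    - [-0.026, 0.028, 0.001, 0, 0, 0.085, 0]
    - [0, 0, 0, 0, 0, 0, 0]
    - [0, 0, 0, 0, 0, 0, 0]

```text
time: 1.78
tool_pos: [0.5969, -0.0378, 0.2085]
tool_rot: [-3.14, -0.0, 1.292]
contact_force: [-0.2, 0.1, -0.6]
opening: 0.0921
```

Run:
```python
from h import *
to([.600,-.036,.23],down(YC))
d=cam('wrist'); save(d,'w1')
P=d['P']; m=(P[...,2]>.07)&(P[...,2]<.09); print(m.sum(), np.nanmedian(P[m],0))
print(d['T'].round(3).tolist())
```

```text
t 1.78 tcp [ 0.5969 -0.0378  0.2085] open 0.0921 F [-0.2  0.1 -0.6]
shift tool(cur axes) [ 0.0025  0.0025 -0.0027] shift(target axes) [ 0.0025  0.0025 -0.0027] world [0.0031 0.0018 0.0027] rotvec [-0.0017 -0.0001 -0.0079]
16360 [ 0.62768021 -0.01681325  0.07981051]
[[0.962, -0.264, -0.073, 0.617], [-0.274, -0.929, -0.249, 0.029], [-0.002, 0.259, -0.966, 0.366], [0.0, 0.0, 0.0, 1.0]]
```

View pics/w1.png

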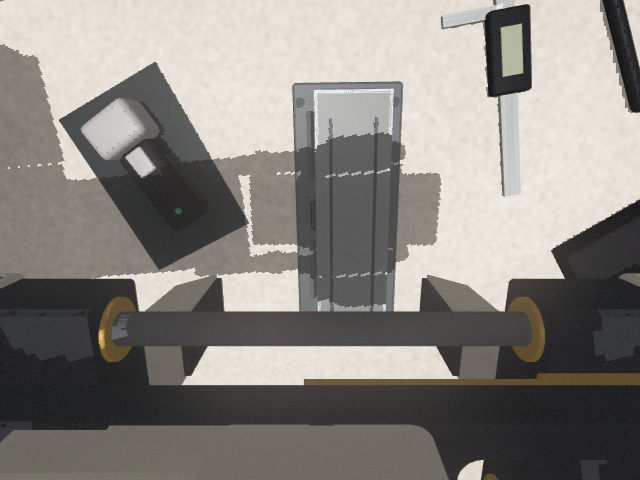

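The wrist picture shows the +y half of the cover at columns 315–395 and rows 90–310, the reader at (145,160) and the caliper at (510,110). I get the cover's edges from the depth.

```bash
cat >> h.py <<'E'
def fitbox(d,zlo,zhi,box=None,length=.2,yaw=YC):
    """mid x line, far (+y) edge in frame of yaw"""
    P=d['P'].copy()
    m=(P[...,2]>zlo)&(P[...,2]<zhi)
    if box: mm=np.zeros_like(m); mm[box[1]:box[3],box[0]:box[2]]=1; m&=mm
    c,l,_=None,None,None
    n,lab,st,_=cv2.connectedComponentsWithStats(m.astype(np.uint8)); i=1+np.argmax(st[1:,4]); m=lab==i
    Q=P[m]
    for it in range(3):
        ex=np.array([np.cos(yaw),np.sin(yaw)]); ey=np.array([-ex[1],ex[0]])
        a=Q[:,:2]@ex; b=Q[:,:2]@ey
        bins=np.arange(b.min()+.01,b.max()-.01,.004); L=[];H=[];B=[]
        for t in bins:
            s=a[(b>=t)&(b<t+.004)]
            if len(s)>20: L.append(s.min());H.append(s.max());B.append(t+.002)
        pl=np.polyfit(B,L,1); ph=np.polyfit(B,H,1); yaw-=np.arctan((pl[0]+ph[0])/2)
    ex=np.array([np.cos(yaw),np.sin(yaw)]); ey=np.array([-ex[1],ex[0]])
    a=Q[:,:2]@ex; b=Q[:,:2]@ey
    return dict(yaw=np.degrees(yaw),w=np.median(np.array(H)-np.array(L)),sl=np.degrees([pl[0],ph[0]]),amid=(np.median(L)+np.median(H))/2,bmin=np.percentile(b,.3),bmax=np.percentile(b,99.7),z=np.median(Q[:,2]),ex=ex,ey=ey,m=m)
E
python3 - <<'E'
from h import *
d=cam('wrist')
r=fitbox(d,.073,.086); m=r.pop('m'); print(r); c=r['amid']*r['ex']+(r['bmax']-.1)*r['ey']; print('cover c',c)
d=cam('top')
r=fitbox(d,.073,.086,(240,160,385,250)); r.pop('m'); print(r); c=r['amid']*r['ex']+(r['bmax']+r['bmin'])/2*r['ey']; print('cover c',c)
E
```

```text
{'yaw': np.float64(-15.188147028736923), 'w': np.float64(0.0574554598980776), 'sl': array([-0.05910711,  0.0591074 ]), 'amid': np.float64(0.611097931792766), 'bmin': np.float64(0.051168227681010946), 'bmax': np.float64(0.22616282320587225), 'z': np.float64(0.0798157148118577), 'ex': array([ 0.96507071, -0.26198954]), 'ey': array([0.26198954, 0.96507071])}
cover c [ 0.62280606 -0.03834522]
{'yaw': np.float64(-12.913028698574571), 'w': np.float64(0.05738531572178873), 'sl': array([-0.0641734 , -2.84896466]), 'amid': np.float64(0.6086521327630134), 'bmin': np.float64(0.0030843836716195464), 'bmax': np.float64(0.04260856544844004), 'z': np.float64(0.0796854592872408), 'ex': array([ 0.9747104 , -0.22347176]), 'ey': array([0.22347176, 0.9747104 ])}
cover c [ 0.59836511 -0.11374787]
```

```bash
sed -i 's/^YC=.*/YC=np.radians(-15.2)/' h.py
python3 - <<'E'
from h import *
to([.6225,-.038,.11],down(YC))
to([.6225,-.038,.048],down(YC))
E
```

```text
t 1.93 tcp [ 0.596  -0.0351  0.2097] open 0.0917 F [-0.6 -1.   0.3]
shift tool(cur axes) [0.0043 0.0264 0.1184] shift(target axes) [0.0041 0.0264 0.1185] world [ 0.0265 -0.0029 -0.1185] rotvec [-0.0008 -0.0004 -0.0091]
t 1.93 tcp [ 0.596  -0.0351  0.2097] open 0.0917 F [-0.6 -1.   0.3]
shift tool(cur axes) [0.0043 0.0265 0.1804] shift(target axes) [0.0041 0.0264 0.1805] world [ 0.0265 -0.0029 -0.1805] rotvec [-0.0008 -0.0004 -0.0091]
```

Request:
send_rows:
  series:
    - [0.001, 0.007, 0.03, 0, 0, -0.009, 0]
    - [0.001, 0.007, 0.03, 0, 0, 0, 0]
    - [0.001, 0.007, 0.03, 0, 0, 0, 0]
    - [0.001, 0.006, 0.028, 0, 0, 0, 0]
    - [0, 0, 0, 0, 0, 0, 0]

```text
time: 2.35
tool_pos: [0.6206, -0.0374, 0.0864]
tool_rot: [-3.132, 0.001, 1.306]
contact_force: [-1.6, 0.9, -0.8]
opening: 0.0915
```

Run:
```python
from h import *
for i in range(4):
    to([.6225,-.038,.048],down(YC)); imaging.read_camera('top')
d=cam('wrist'); save(d,'w2')
r=fitbox(d,.073,.086); m=r.pop('m'); print(r); print(r['amid']*r['ex']+(r['bmax']-.1)*r['ey'])
```

```text
t 2.35 tcp [ 0.6206 -0.0374  0.0864] open 0.0915 F [-1.6  0.9 -0.8]
shift tool(cur axes) [-0.      0.0026  0.0571] shift(target axes) [-0.      0.002   0.0572] world [ 0.0019 -0.0006 -0.0572] rotvec [-0.0096  0.0006  0.0006]
t 2.4 tcp [ 0.6216 -0.0378  0.0894] open 0.0919 F [-0.5  0.7 -0.3]
shift tool(cur axes) [0.     0.0013 0.0602] shift(target axes) [-0.      0.0009  0.0602] world [ 0.0009 -0.0002 -0.0602] rotvec [-0.0062  0.0003  0.0004]
t 2.45 tcp [ 0.623  -0.0382  0.0919] open 0.0918 F [-0.2  0.2  0.6]
shift tool(cur axes) [ 0.     -0.0005  0.0627] shift(target axes) [ 0.     -0.0006  0.0627] world [-0.0005  0.0002 -0.0627] rotvec [-0.0017 -0.      0.0001]
t 2.5 tcp [ 0.624  -0.0386  0.0934] open 0.0919 F [0.7 0.2 0.2]
shift tool(cur axes) [ 0.0002 -0.0017  0.0642] shift(target axes) [ 0.0002 -0.0016  0.0642] world [-0.0015  0.0006 -0.0642] rotvec [ 0.0015 -0.0003 -0.0002]
{'yaw': np.float64(-15.210502347847383), 'w': np.float64(0.057957605126282175), 'sl': array([-0.02576915,  0.02576931]), 'amid': np.float64(0.6109195592684125), 'bmin': np.float64(0.11228737731961733), 'bmax': np.float64(0.2266323787925703), 'z': np.float64(0.07983002168003642), 'ex': array([ 0.96496842, -0.26236606]), 'ey': array([0.26236606, 0.96496842])}
[ 0.62274212 -0.03808831]
```

View pics/w2.png

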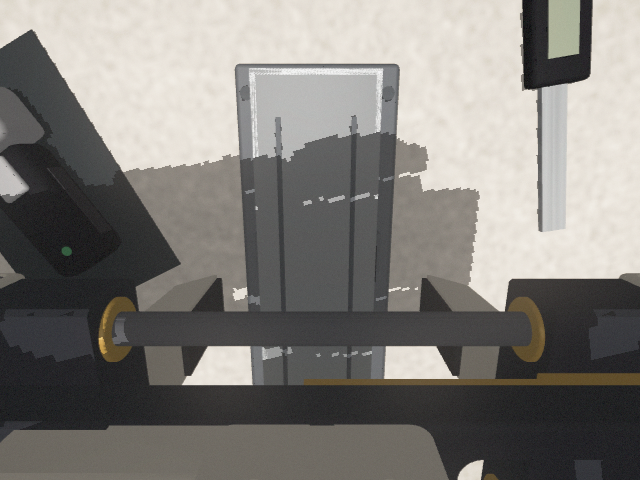

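The view from above the cover is symmetric, with the cover at columns 240–395. The arm rings after fast moves, so I go down with a settling row at the end.

Request:
send_rows:
  series:
    - [0, -0.001, 0.014, 0, 0, 0, 0]
    - [0, 0, 0.014, 0, 0, 0, 0]
    - [0, 0, 0.013, 0, 0, 0, 0]
    - [0, 0, 0.012, 0, 0, 0, 0]
    - [0, 0, 0.008, 0, 0, 0, 0]

```text
time: 3.02
tool_pos: [0.623, -0.0391, 0.0311]
tool_rot: [3.14, -0.0, 1.304]
contact_force: [0.3, -0.2, -0.6]
opening: 0.0918
```

Request:
send_rows:
  series:
    - [0, 0, 0, 0, 0, 0, 0]
    - [0, 0, 0, 0, 0, 0, 0]
    - [0, 0, 0, 0, 0, 0, 0]

```text
time: 3.27
tool_pos: [0.6234, -0.0393, 0.0317]
tool_rot: [3.14, -0.0, 1.304]
contact_force: [-0.1, -0.4, -0.4]
opening: 0.0919
```

Run:
```python
from h import *
for i in range(4):
    to([.6225,-.038,.048],down(YC)); imaging.read_camera('top')
d=cam('scene'); save(d,'s2',(220,200,380,340),4)
```

```text
t 3.27 tcp [ 0.6234 -0.0393  0.0317] open 0.0919 F [-0.1 -0.4 -0.4]
shift tool(cur axes) [ 0.001  -0.0012  0.0025] shift(target axes) [ 0.001  -0.0012  0.0025] world [-0.0009  0.0013 -0.0025] rotvec [ 0.0017 -0.0003 -0.0017]
t 3.32 tcp [ 0.6235 -0.0393  0.0318] open 0.092 F [-0.  -0.4 -0.5]
shift tool(cur axes) [ 0.001  -0.0013  0.0026] shift(target axes) [ 0.001  -0.0013  0.0026] world [-0.001   0.0013 -0.0026] rotvec [ 0.0018 -0.0003 -0.0017]
t 3.37 tcp [ 0.6234 -0.0393  0.0317] open 0.0916 F [-0.4 -0.7 -0.2]
shift tool(cur axes) [ 0.001  -0.0012  0.0025] shift(target axes) [ 0.001  -0.0012  0.0025] world [-0.0009  0.0013 -0.0025] rotvec [ 0.0017 -0.0002 -0.0017]
t 3.42 tcp [ 0.6233 -0.0393  0.0316] open 0.0917 F [ 1.6  0.3 -0.8]
shift tool(cur axes) [ 0.001  -0.0011  0.0024] shift(target axes) [ 0.001  -0.0011  0.0024] world [-0.0008  0.0013 -0.0024] rotvec [ 0.0015 -0.0002 -0.0017]
```

View pics/s2.png

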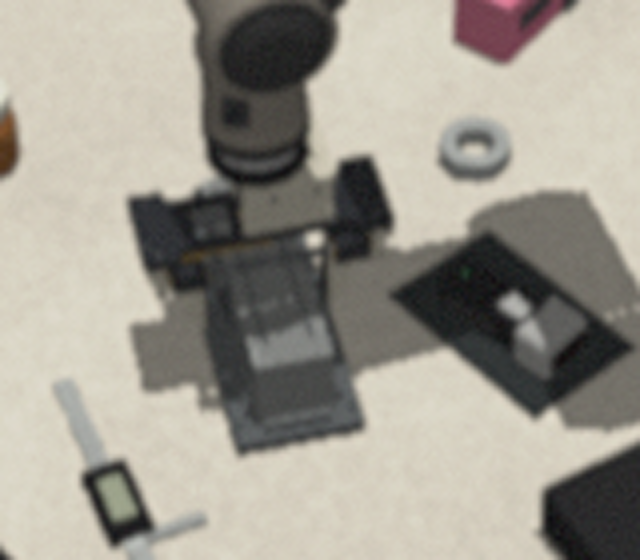

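The gripper straddles the cover's middle with a finger on each side, at about (270,230). I trim the pose and then pinch.

Request:
send_rows:
  series:
    - [0.001, -0.001, 0.002, 0, 0, -0.002, 0]
    - [0, 0, 0, 0, 0, 0, 0]
    - [0, 0, 0, 0, 0, 0, 0.25]
    - [0, 0, 0, 0, 0, 0, 0.5]
    - [0, 0, 0, 0, 0, 0, 0.5]
  newtons: 25

```text
time: 3.93
tool_pos: [0.6221, -0.0379, 0.0287]
tool_rot: [-3.142, -0.0, 1.306]
contact_force: [-0.5, -1.0, -0.3]
opening: 0.0763
```

Request:
send_rows:
  series:
    - [0, 0, 0, 0, 0, 0, 0.5]
    - [0, 0, 0, 0, 0, 0, 0.5]
    - [0, 0, 0, 0, 0, 0, 0.5]
    - [0, 0, 0, 0, 0, 0, 0.5]
    - [0, 0, 0, 0, 0, 0, 0.5]

```text
time: 4.35
tool_pos: [0.6221, -0.0379, 0.0286]
tool_rot: [-3.142, -0.0, 1.306]
contact_force: [0.2, -0.2, -1.6]
opening: 0.0636
```

Request:
send_rows:
  series:
    - [0, 0, 0, 0, 0, 0, 0.6]
    - [0, 0, 0, 0, 0, 0, 0.6]
    - [0, 0, 0, 0, 0, 0, 0.6]
    - [0, 0, 0, 0, 0, 0, 0.6]
  newtons: 25

```text
time: 4.68
tool_pos: [0.6221, -0.0379, 0.0286]
tool_rot: [-3.142, -0.0, 1.306]
contact_force: [1.0, -0.7, -2.6]
opening: 0.0638
```

Request:
send_rows:
  series:
    - [0, 0, -0.002, 0, 0, 0, 0.6]
    - [0, 0, -0.003, 0, 0, 0, 0.6]
    - [0, 0, -0.003, 0, 0, 0, 0.6]
    - [0, 0, -0.004, 0, 0, 0, 0.6]
    - [0, 0, 0, 0, 0, 0, 0.6]

```text
time: 5.1
tool_pos: [0.6227, -0.038, 0.0423]
tool_rot: [3.14, -0.0, 1.306]
contact_force: [0.8, 0.6, -0.9]
opening: 0.0614
```

Run:
```python
from h import *
to([.6225,-.038,.14],down(YC))
d=cam('wrist'); save(d,'w3')
r=fitbox(d,.073,.11); m=r.pop('m'); print(r); print(r['amid']*r['ex']+(r['bmax']-.1)*r['ey'])
```

```text
t 5.1 tcp [ 0.6227 -0.038   0.0423] open 0.0614 F [ 0.8  0.6 -0.9]
shift tool(cur axes) [-0.     -0.     -0.0789] shift(target axes) [-0.0001 -0.0002 -0.0789] world [-0.0002 -0.      0.0789] rotvec [ 0.0019 -0.0003  0.0004]
{'yaw': np.float64(-15.177729858725503), 'w': np.float64(0.0583045276619964), 'sl': array([-0.00741093,  0.00739929]), 'amid': np.float64(0.6114277610375227), 'bmin': np.float64(0.1370224156962252), 'bmax': np.float64(0.226329138364546), 'z': np.float64(0.09386747540946414), 'ex': array([ 0.96511833, -0.26181407]), 'ey': array([0.26181407, 0.96511833])}
[ 0.62317489 -0.03815782]
```

The cover came up 14 mm with the gripper, so it is released. I lift it clear and carry it to the free area near (0.43, -0.31).

Request:
send_rows:
  series:
    - [0, 0, -0.02, 0, 0, 0, 0.6]
    - [0, 0, -0.03, 0, 0, 0, 0.6]
    - [0, 0, -0.03, 0, 0, 0, 0.6]
    - [0, 0, -0.01, 0, 0, 0, 0.6]
    - [0, 0, 0, 0, 0, 0, 0.6]

```text
time: 5.57
tool_pos: [0.6238, -0.0382, 0.1342]
tool_rot: [3.135, -0.001, 1.306]
contact_force: [1.0, -0.5, -1.7]
opening: 0.0611
```

Run:
```python
from h import *
rows([.43,-.31,.11],down(YC),vmax=.034,clo=.6)
d=cam('wrist'); save(d,'w4')
d=cam('top'); save(d,'t4',(220,150,460,350),3)
```

```text
t 5.57 tcp [ 0.6238 -0.0382  0.1342] open 0.0611 F [ 1.  -0.5 -1.7] n 10
[[-0.0313,-0.0116,0.0042,0.0007,-0.0001,0.0,0.6],[-0.0313,-0.0116,0.0042,0.0006,-0.0,0.0001,0.6],[-0.0313,-0.0116,0.0042,0.0007,-0.0001,0.0,0.6],[-0.0313,-0.0117,0.0043,0.0006,-0.0001,0.0001,0.6],[-0.0314,-0.0116,0.0042,0.0007,-0.0,0.0,0.6]]
[[-0.0313,-0.0116,0.0042,0.0007,-0.0001,0.0,0.6],[-0.0313,-0.0115,0.0043,0.0006,-0.0001,0.0001,0.6],[-0.0313,-0.0116,0.0043,0.0007,-0.0,0.0,0.6],[-0.0313,-0.0116,0.0042,0.0007,-0.0001,0.0001,0.6],[-0.0313,-0.0116,0.0043,0.0006,-0.0001,0.0,0.6]]
```

View pics/w4.png

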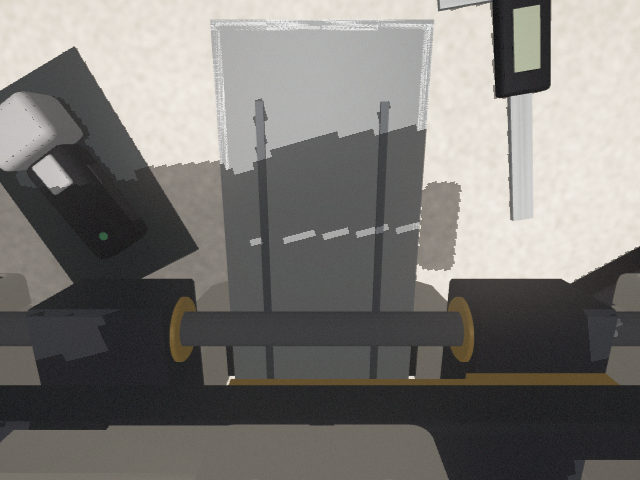

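View pics/t4.png

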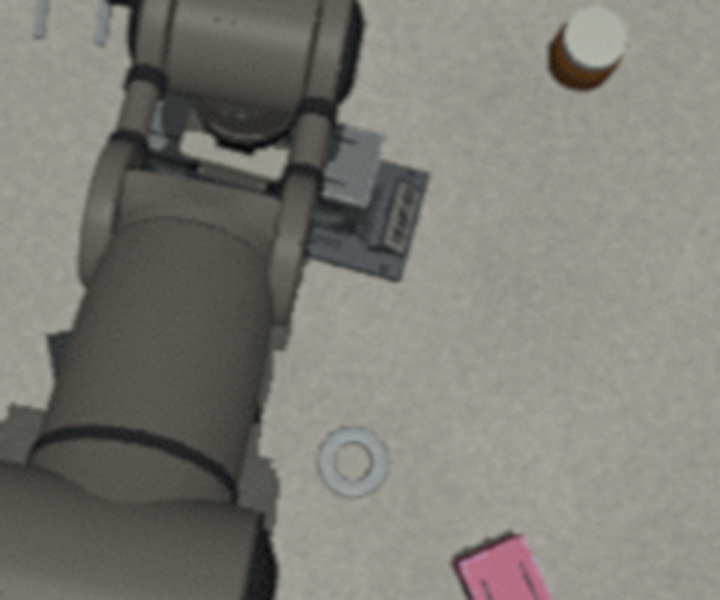

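The cover is held level in the gripper at columns 215–430, and the free area is clear. I carry it over.

Request:
send_rows:
  series:
    - [-0.02, -0.008, 0, 0, 0, 0, 0.6]
    - [-0.03, -0.012, 0, 0, 0, 0, 0.6]
    - [-0.034, -0.012, 0.004, 0, 0, 0, 0.6]
    - [-0.034, -0.012, 0.004, 0, 0, 0, 0.6]
    - [-0.034, -0.012, 0.004, 0, 0, 0, 0.6]

```text
time: 6.08
tool_pos: [0.5259, -0.1703, 0.1163]
tool_rot: [-3.138, -0.001, 1.307]
contact_force: [0.1, -0.7, -1.7]
opening: 0.0613
```

Request:
send_rows:
  series:
    - [-0.034, -0.012, 0.006, 0, 0, 0, 0.6]
    - [-0.034, -0.012, 0.006, 0, 0, 0, 0.6]
    - [-0.034, -0.012, 0.006, 0, 0, 0, 0.6]
    - [-0.034, -0.012, 0.006, 0, 0, 0, 0.6]
    - [-0.022, -0.01, 0.006, 0, 0, 0, 0.6]

```text
time: 6.5
tool_pos: [0.4281, -0.3088, 0.0863]
tool_rot: [-3.138, -0.001, 1.304]
contact_force: [0.0, -0.3, -2.4]
opening: 0.0611
```

Request:
send_rows:
  series:
    - [0, 0, 0.012, 0, 0, 0, 0.6]
    - [0, 0, 0.012, 0, 0, 0, 0.6]
    - [0, 0, 0.012, 0, 0, 0, 0.6]
    - [0, 0, 0, 0, 0, 0, 0.6]
    - [0, 0, 0, 0, 0, 0, 0.6]

```text
time: 6.92
tool_pos: [0.4297, -0.3062, 0.0508]
tool_rot: [-3.138, -0.002, 1.306]
contact_force: [0.5, 0.3, -1.7]
opening: 0.0607
```

Run:
```python
from h import *
to([.43,-.31,.034],down(YC))
d=cam('scene'); save(d,'s5',(160,120,400,320),3)
P=d['P']
```

```text
t 6.92 tcp [ 0.4297 -0.3062  0.0508] open 0.0607 F [ 0.5  0.3 -1.7]
shift tool(cur axes) [-0.0037  0.0014  0.0356] shift(target axes) [-0.0036  0.0013  0.0356] world [ 0.0003 -0.0038 -0.0356] rotvec [-0.004  -0.0023  0.0002]
```

View pics/s5.png

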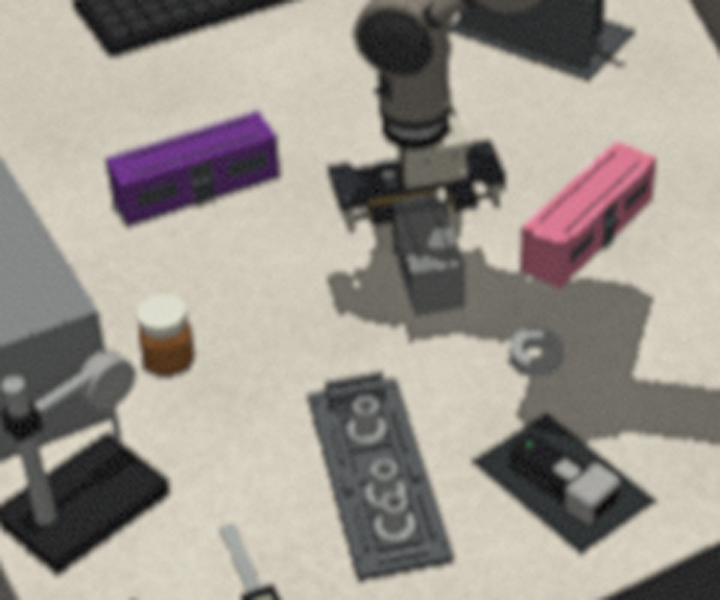

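Three bushes can be seen in the carrier, at about (367,420), (381,480) and (393,515). The cover hangs at (430,260) over free bench, so I lower it.

Request:
send_rows:
  series:
    - [0, 0, 0.011, 0, 0, 0, 0.6]
    - [0, 0, 0.011, 0, 0, 0, 0.6]
    - [0, 0, 0.007, 0, 0, 0, 0.6]
    - [0, 0, 0.003, 0, 0, 0, 0.6]
    - [0, 0, 0, 0, 0, 0, 0.6]

```text
time: 7.38
tool_pos: [0.4307, -0.3069, 0.0203]
tool_rot: [-3.141, -0.001, 1.306]
contact_force: [-0.6, -0.2, -2.7]
opening: 0.0609
```

Request:
send_rows:
  series:
    - [0, 0, 0.0015, 0, 0, 0, 0.6]
    - [0, 0, 0.0015, 0, 0, 0, 0.6]
    - [0, 0, 0, 0, 0, 0, 0.6]
    - [0, 0, 0, 0, 0, 0, 0.6]

```text
time: 7.72
tool_pos: [0.431, -0.3074, 0.018]
tool_rot: [3.141, 0.0, 1.306]
contact_force: [0.5, 0.6, -1.5]
opening: 0.0614
```

Request:
send_rows:
  series:
    - [0, 0, 0.001, 0, 0, 0, 0.6]
    - [0, 0, 0.001, 0, 0, 0, 0.6]
    - [0, 0, 0.001, 0, 0, 0, 0.6]
    - [0, 0, 0, 0, 0, 0, 0.6]
    - [0, 0, 0, 0, 0, 0, 0.6]

```text
time: 8.13
tool_pos: [0.4308, -0.3072, 0.0146]
tool_rot: [-3.141, -0.0, 1.306]
contact_force: [-1.1, -0.2, -1.3]
opening: 0.0611
```

Request:
send_rows:
  series:
    - [0, 0, 0.001, 0, 0, 0, 0.6]
    - [0, 0, 0, 0, 0, 0, 0.6]
    - [0, 0, 0, 0, 0, 0, 0.6]

```text
time: 8.38
tool_pos: [0.431, -0.3074, 0.0141]
tool_rot: [3.141, 0.0, 1.306]
contact_force: [-0.9, 0.6, 3.7]
opening: 0.0609
```

Request:
send_rows:
  series:
    - [0, 0, 0, 0, 0, 0, 0.3]
    - [0, 0, 0, 0, 0, 0, 0.1]
    - [0, 0, 0, 0, 0, 0, 0]
    - [0, 0, 0, 0, 0, 0, 0]
    - [0, 0, 0, 0, 0, 0, 0]

```text
time: 8.8
tool_pos: [0.4309, -0.3073, 0.0135]
tool_rot: [3.142, -0.0, 1.306]
contact_force: [-0.1, -0.6, 0.3]
opening: 0.0864
```

Request:
send_rows:
  series:
    - [0, 0, -0.006, 0, 0, 0, 0]
    - [0, 0, -0.014, 0, 0, 0, 0]
    - [0, 0, -0.025, 0, 0, 0, 0]
    - [0, 0, -0.035, 0, 0, 0, 0]
    - [0, 0, -0.04, 0, 0, 0, 0]

```text
time: 9.22
tool_pos: [0.4299, -0.3064, 0.1339]
tool_rot: [-3.138, -0.002, 1.306]
contact_force: [0.8, -1.0, -0.4]
opening: 0.0915
```

Run:
```python
from h import *
rows([.60,-.09,.20],down(YC))
d=cam('scene'); save(d,'s6',(160,120,400,320),3)
```

```text
t 9.22 tcp [ 0.4299 -0.3064  0.1339] open 0.0915 F [ 0.8 -1.  -0.4] n 7
[[0.0362,0.0153,-0.0067,-0.0005,-0.0003,0.0,0.0],[0.0362,0.0154,-0.0068,-0.0004,-0.0002,0.0001,0.0],[0.0362,0.0153,-0.0067,-0.0005,-0.0003,-0.0,0.0],[0.0363,0.0153,-0.0068,-0.0005,-0.0003,0.0,0.0],[0.0362,0.0154,-0.0067,-0.0004,-0.0002,0.0,0.0]]
[[0.0362,0.0153,-0.0067,-0.0005,-0.0003,0.0001,0.0],[0.0362,0.0153,-0.0068,-0.0005,-0.0003,0.0,0.0]]
```

View pics/s6.png

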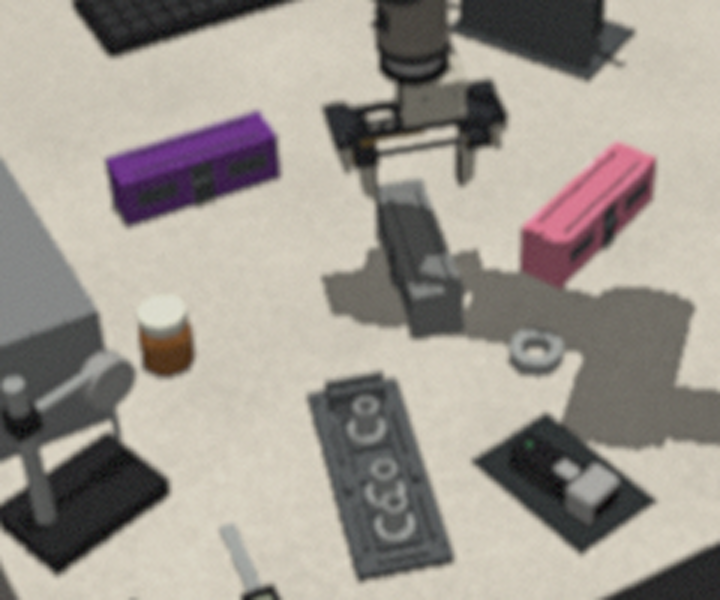

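The cover stands on the bench at about (420,260). Now I look at the carrier from above.

Request:
send_rows:
  series:
    - [0.03, 0.012, -0.007, 0, 0, 0, 0]
    - [0.036, 0.015, -0.007, 0, 0, 0, 0]
    - [0.038, 0.016, -0.007, 0, 0, 0, 0]
    - [0.038, 0.016, -0.007, 0, 0, 0, 0]
    - [0.038, 0.016, -0.007, 0, 0, 0, 0]

```text
time: 9.68
tool_pos: [0.551, -0.152, 0.1694]
tool_rot: [3.141, -0.0, 1.305]
contact_force: [0.4, -0.5, 1.2]
opening: 0.0911
```

Request:
send_rows:
  series:
    - [0.036, 0.016, -0.006, 0, 0, 0, 0]
    - [0.03, 0.012, -0.006, 0, 0, 0, 0]
    - [0.008, 0.004, 0, 0, 0, 0, 0.3]
    - [0, 0, 0, 0, 0, 0, 0.4]
    - [0, 0, 0, 0, 0, 0, 0.4]

```text
time: 10.1
tool_pos: [0.5998, -0.0907, 0.1802]
tool_rot: [-3.141, 0.001, 1.307]
contact_force: [0.8, -0.0, 0.7]
opening: 0.0764
```

Run:
```python
from h import *
d=cam('wrist'); save(d,'w7')
P=d['P']; m=((P[...,2]>.05)&(P[...,2]<.066)).astype(np.uint8)
n,l,st,ce=cv2.connectedComponentsWithStats(m)
C=np.array([.6228,-.0382]);ex=np.array([np.cos(YC),np.sin(YC)]);ey=np.array([-ex[1],ex[0]])
for i in range(1,n):
    if st[i,4]>150:
        Q=P[l==i]; (x,y),r=cv2.minEnclosingCircle((Q[:,:2]*1000).astype(np.float32)); c=np.array([x,y])/1000
        print(st[i],c.round(4),r,np.median(Q[:,2]).round(4),'carrier',((c-C)@ex).round(4),((c-C)@ey).round(4))
```

```text
[316  39  37  42 791] [0.6413 0.0282] 12.999852180480957 0.0586 carrier 0.0004 0.0689
[316 108  35  37 604] [ 0.6293 -0.0153] 12.849871635437012 0.0586 carrier 0.0002 0.0238
[315 230  33  33 579] [ 0.6044 -0.1037] 13.110936164855957 0.0584 carrier -0.0006 -0.068
```

View pics/w7.png

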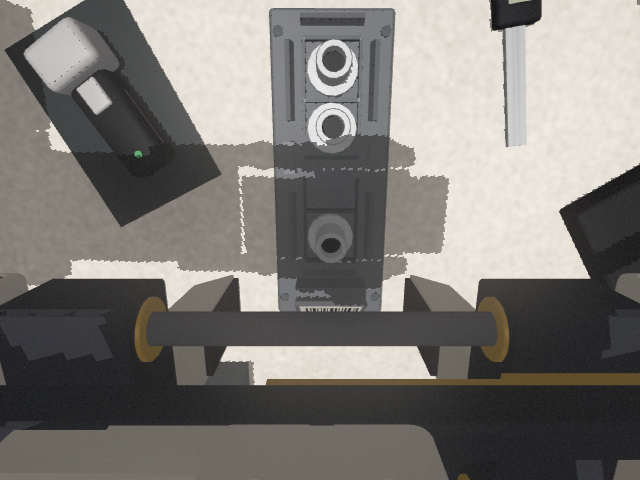

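The wrist view shows three bushes, at (333,68), (332,127) and (330,238). They sit in the +69, +23 and -69 pockets and the +y second pocket is used. The pocket at -23 is empty. I start with the +69 one.

Run:
```python
from h import *
to([.6413,.0282,.080],down(YC))
```

```text
t 10.15 tcp [ 0.5995 -0.0914  0.1801] open 0.072 F [-1.1  0.5  0.4]
shift tool(cur axes) [0.1265 0.0092 0.1189] shift(target axes) [0.1264 0.009  0.1189] world [ 0.0418  0.1196 -0.1189] rotvec [-0.0013  0.0006 -0.0001]
```

Request:
send_rows:
  series:
    - [0.032, 0.002, 0.012, 0, 0, 0, 0.4]
    - [0.032, 0.002, 0.03, 0, 0, 0, 0.4]
    - [0.032, 0.002, 0.03, 0, 0, 0, 0.4]
    - [0.025, 0.002, 0.03, 0, 0, 0, 0.4]
    - [0.0055, 0.001, 0.017, 0, 0, 0, 0.4]

```text
time: 10.57
tool_pos: [0.6395, 0.0278, 0.0612]
tool_rot: [-3.137, -0.0, 1.306]
contact_force: [-1.6, -0.3, -0.4]
opening: 0.0552
```

Request:
send_rows:
  series:
    - [0, 0, 0, 0, 0, 0, 0.4]
    - [0, 0, 0, 0, 0, 0, 0.4]
    - [0, 0, 0, 0, 0, 0, 0.4]

```text
time: 10.82
tool_pos: [0.6416, 0.0241, 0.0662]
tool_rot: [3.14, -0.0, 1.304]
contact_force: [0.2, 0.8, 0.4]
opening: 0.0548
```

Run:
```python
from h import *
to([.6413,.0282,.048],down(YC))
```

```text
t 10.82 tcp [0.6416 0.0241 0.0662] open 0.0548 F [0.2 0.8 0.4]
shift tool(cur axes) [ 0.0039 -0.0014  0.037 ] shift(target axes) [ 0.0039 -0.0014  0.037 ] world [-0.0003  0.0041 -0.037 ] rotvec [ 0.0018 -0.     -0.0017]
```

Request:
send_rows:
  series:
    - [0.004, -0.001, 0.01, 0, 0, 0, 0.4]
    - [0, 0, 0.014, 0, 0, 0, 0.4]
    - [0, 0, 0.01, 0, 0, 0, 0.4]
    - [0, 0, 0.002, 0, 0, 0, 0.4]
    - [0, 0, 0, 0, 0, 0, 0.4]

```text
time: 11.23
tool_pos: [0.6408, 0.0298, 0.0282]
tool_rot: [-3.14, 0.0, 1.305]
contact_force: [-0.1, -0.0, 0.6]
opening: 0.0546
```

Request:
send_rows:
  series:
    - [0, 0, 0, 0, 0, 0, 0.6]
    - [0, 0, 0, 0, 0, 0, 0.8]
    - [0, 0, 0, 0, 0, 0, 0.8]
    - [0, 0, 0, 0, 0, 0, 0.8]
    - [0, 0, 0, 0, 0, 0, 0.8]
  newtons: 25

```text
time: 11.65
tool_pos: [0.6414, 0.0303, 0.0291]
tool_rot: [3.141, -0.0, 1.306]
contact_force: [-0.4, -0.2, 0.1]
opening: 0.0266
```

Request:
send_rows:
  series:
    - [0, 0, 0, 0, 0, 0, 0.8]
    - [0, 0, 0, 0, 0, 0, 0.8]
    - [0, 0, 0, 0, 0, 0, 0.8]
    - [0, 0, 0, 0, 0, 0, 0.8]

```text
time: 11.98
tool_pos: [0.6414, 0.0302, 0.0291]
tool_rot: [3.141, -0.0, 1.306]
contact_force: [-0.7, 0.5, 3.2]
opening: 0.0255
```

Request:
send_rows:
  series:
    - [0, 0, -0.01, 0, 0, 0, 0.8]
    - [0, 0, -0.025, 0, 0, 0, 0.8]
    - [0, 0, -0.035, 0, 0, 0, 0.8]
    - [0, 0, -0.03, 0, 0, 0, 0.8]
    - [0, 0, -0.008, 0, 0, 0, 0.8]

```text
time: 12.4
tool_pos: [0.6436, 0.0302, 0.1425]
tool_rot: [3.133, -0.002, 1.306]
contact_force: [1.2, 0.6, 0.2]
opening: 0.0251
```

Run:
```python
from h import *
rows([.46,.402,.150],down(YC),clo=.8,vmax=.038)
d=cam('wrist'); save(d,'w8')
```

```text
t 12.4 tcp [0.6436 0.0302 0.1425] open 0.0251 F [1.2 0.6 0.2] n 11
[[0.0283,-0.025,0.0009,0.0008,-0.0002,0.0,0.8],[0.0282,-0.0249,0.0009,0.0007,-0.0001,0.0001,0.8],[0.0283,-0.025,0.0009,0.0008,-0.0002,0.0,0.8],[0.0282,-0.025,0.0009,0.0007,-0.0001,0.0,0.8],[0.0283,-0.0249,0.0009,0.0008,-0.0002,0.0001,0.8]]
[[0.0282,-0.025,0.001,0.0007,-0.0002,0.0,0.8],[0.0283,-0.025,0.0009,0.0008,-0.0001,0.0,0.8],[0.0282,-0.0249,0.001,0.0007,-0.0002,0.0001,0.8],[0.0283,-0.025,0.001,0.0008,-0.0001,0.0,0.8],[0.0282,-0.025,0.001,0.0007,-0.0002,0.0,0.8]]
[[0.0283,-0.0249,0.001,0.0008,-0.0002,0.0001,0.8]]
```

View pics/w8.png

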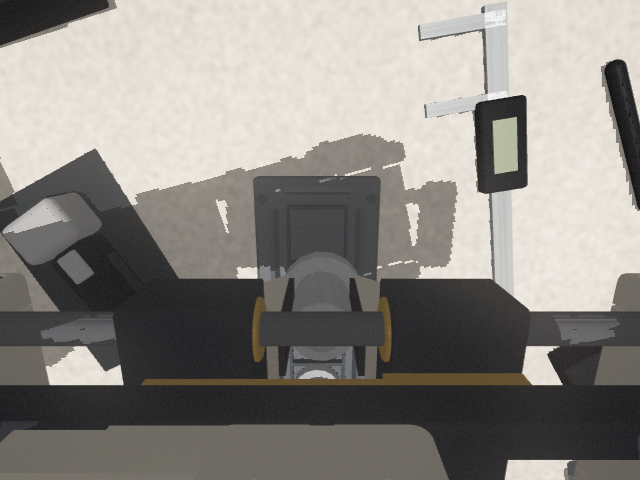

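The bush is held between the fingers at (320,300). I carry it to the granite.

Request:
send_rows:
  series:
    - [0.02, -0.018, 0, 0, 0, 0, 0.8]
    - [0.028, -0.025, 0, 0, 0, 0, 0.8]
    - [0.029, -0.026, 0, 0, 0, 0, 0.8]
    - [0.029, -0.026, 0, 0, 0, 0, 0.8]
    - [0.029, -0.026, 0, 0, 0, 0, 0.8]

```text
time: 12.87
tool_pos: [0.5578, 0.1932, 0.1349]
tool_rot: [-3.139, 0.001, 1.305]
contact_force: [0.4, 1.1, -1.2]
opening: 0.0256
```

Request:
send_rows:
  series:
    - [0.029, -0.026, 0, 0, 0, 0, 0.8]
    - [0.029, -0.026, 0, 0, 0, 0, 0.8]
    - [0.029, -0.026, 0.002, 0, 0, 0, 0.8]
    - [0.029, -0.026, 0.002, 0, 0, 0, 0.8]
    - [0.029, -0.026, 0.002, 0, 0, 0, 0.8]

```text
time: 13.28
tool_pos: [0.4703, 0.3672, 0.129]
tool_rot: [-3.14, 0.002, 1.306]
contact_force: [0.3, 1.2, -2.2]
opening: 0.0257
```

Request:
send_rows:
  series:
    - [0.022, -0.019, 0.002, 0, 0, 0, 0.8]
    - [0.009, -0.005, 0.005, 0, 0, 0, 0.8]
    - [0, 0, 0.01, 0, 0, 0, 0.8]
    - [0, 0, 0.01, 0, 0, 0, 0.8]
    - [0, 0, 0, 0, 0, 0, 0.8]

```text
time: 13.7
tool_pos: [0.4564, 0.3999, 0.1001]
tool_rot: [-3.138, 0.005, 1.305]
contact_force: [-0.6, -1.2, -1.9]
opening: 0.0251
```

Request:
send_rows:
  series:
    - [0, 0, 0, 0, 0, 0, 0.8]
    - [0, 0, 0, 0, 0, 0, 0.8]
    - [0, 0, 0, 0, 0, 0, 0.8]

```text
time: 13.95
tool_pos: [0.4582, 0.4015, 0.1041]
tool_rot: [3.141, -0.001, 1.304]
contact_force: [-0.1, -0.7, -1.1]
opening: 0.0253
```

Run:
```python
from h import *
to([.46,.402,.084],down(YC))
d=cam('wrist'); save(d,'w9')
P=d['P']; Q=P[(P[...,2]>.04)&(P[...,2]<.06)]; print(len(Q),np.median(Q,0), np.percentile(Q,[1,99],axis=0))
```

```text
t 13.95 tcp [0.4582 0.4015 0.1041] open 0.0253 F [-0.1 -0.7 -1.1]
shift tool(cur axes) [0.0009 0.0016 0.0389] shift(target axes) [0.0009 0.0016 0.0389] world [ 0.0018  0.0005 -0.0389] rotvec [ 0.0006 -0.0005 -0.0014]
68825 [0.46115033 0.4582732  0.04976225] [[0.3392333  0.32852854 0.04806408]
 [0.53404489 0.52321911 0.05143497]]
```

View pics/w9.png

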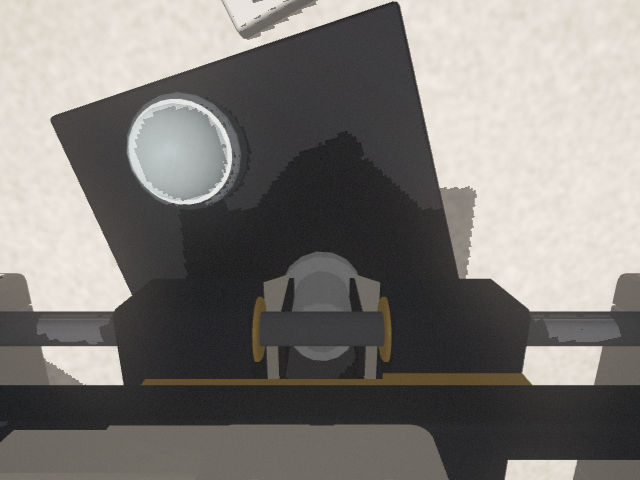

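The bush hangs over the granite, well clear of the master at (180,152). I lower it and take the last millimetres slowly.

Request:
send_rows:
  series:
    - [0, 0, 0.01, 0, 0, 0, 0.8]
    - [0, 0, 0.01, 0, 0, 0, 0.8]
    - [0, 0, 0.008, 0, 0, 0, 0.8]
    - [0, 0, 0.004, 0, 0, 0, 0.8]
    - [0, 0, 0.002, 0, 0, 0, 0.8]

```text
time: 14.42
tool_pos: [0.4566, 0.402, 0.0682]
tool_rot: [-3.14, 0.002, 1.306]
contact_force: [0.1, 0.4, -1.6]
opening: 0.0254
```

Request:
send_rows:
  series:
    - [0, 0, 0, 0, 0, 0, 0.8]
    - [0, 0, 0.001, 0, 0, 0, 0.8]
    - [0, 0, 0, 0, 0, 0, 0.8]
    - [0, 0, 0, 0, 0, 0, 0.8]

```text
time: 14.75
tool_pos: [0.4575, 0.4026, 0.0691]
tool_rot: [3.141, -0.001, 1.306]
contact_force: [-0.1, -0.4, -1.4]
opening: 0.0258
```

Request:
send_rows:
  series:
    - [0, 0, 0.001, 0, 0, 0, 0.8]
    - [0, 0, 0.001, 0, 0, 0, 0.8]
    - [0, 0, 0.001, 0, 0, 0, 0.8]
    - [0, 0, 0, 0, 0, 0, 0.8]
    - [0, 0, 0, 0, 0, 0, 0.8]

```text
time: 15.17
tool_pos: [0.4572, 0.4024, 0.0657]
tool_rot: [-3.142, 0.0, 1.306]
contact_force: [0.5, -0.4, -1.6]
opening: 0.0251
```

Request:
send_rows:
  series:
    - [0, 0, 0.0007, 0, 0, 0, 0.8]
    - [0, 0, 0.0007, 0, 0, 0, 0.8]
    - [0, 0, 0, 0, 0, 0, 0.8]
    - [0, 0, 0, 0, 0, 0, 0.8]

```text
time: 15.5
tool_pos: [0.4574, 0.4025, 0.0651]
tool_rot: [3.141, -0.001, 1.306]
contact_force: [-2.1, -1.2, 5.5]
opening: 0.0256
```

Request:
send_rows:
  series:
    - [0, 0, 0, 0, 0, 0, 0.65]
    - [0, 0, 0, 0, 0, 0, 0.5]
    - [0, 0, 0, 0, 0, 0, 0.4]
    - [0, 0, 0, 0, 0, 0, 0.4]
    - [0, 0, -0.004, 0, 0, 0, 0.4]

```text
time: 15.92
tool_pos: [0.4569, 0.4021, 0.0675]
tool_rot: [-3.141, 0.001, 1.306]
contact_force: [0.1, -0.5, 0.3]
opening: 0.0532
```

Request:
send_rows:
  series:
    - [0, 0, -0.01, 0, 0, 0, 0.4]
    - [0, 0, -0.02, 0, 0, 0, 0.4]
    - [0, 0, -0.03, 0, 0, 0, 0.4]
    - [-0.01, 0.008, -0.02, 0, 0, 0, 0.4]
    - [-0.02, 0.016, 0, 0, 0, 0, 0.4]

```text
time: 16.33
tool_pos: [0.4741, 0.3702, 0.1543]
tool_rot: [3.135, -0.008, 1.309]
contact_force: [1.3, 0.7, 0.6]
opening: 0.0551
```

Run:
```python
from h import *
rows([.6293,-.0163,.12],down(YC),clo=.4,vmax=.04)
d=cam('wrist'); save(d,'w10')
P=d['P']; m=((P[...,2]>.085)&(P[...,2]<.105)).astype(np.uint8)
n,l,st,ce=cv2.connectedComponentsWithStats(m)
for i in range(1,n):
    if st[i,4]>150:
        Q=P[l==i]; (x,y),r=cv2.minEnclosingCircle((Q[:,:2]*1000).astype(np.float32)); print(st[i],x,y,r,np.median(Q[:,2]))
```

```text
t 16.33 tcp [0.4741 0.3702 0.1543] open 0.0551 F [1.3 0.7 0.6] n 11
[[-0.0303,0.0227,0.0047,0.0006,-0.0007,0.0003,0.4],[-0.0303,0.0227,0.0048,0.0006,-0.0008,0.0003,0.4],[-0.0304,0.0227,0.0047,0.0006,-0.0007,0.0003,0.4],[-0.0302,0.0228,0.0048,0.0005,-0.0007,0.0003,0.4],[-0.0303,0.0227,0.0047,0.0006,-0.0008,0.0004,0.4]]
[[-0.0303,0.0228,0.0048,0.0006,-0.0007,0.0003,0.4],[-0.0303,0.0227,0.0048,0.0006,-0.0007,0.0003,0.4],[-0.0302,0.0228,0.0048,0.0006,-0.0007,0.0003,0.4],[-0.0303,0.0228,0.0048,0.0006,-0.0008,0.0003,0.4],[-0.0302,0.0228,0.0048,0.0006,-0.0007,0.0003,0.4]]
[[-0.0302,0.0228,0.0048,0.0005,-0.0007,0.0003,0.4]]
[ 125   69   70   73 3751] 407.4356994628906 481.7915954589844 20.477127075195312 0.09133706365411026
[260 196  43  44 977] 457.53564453125 400.39837646484375 13.074466705322266 0.09447665712169431
```

View pics/w10.png

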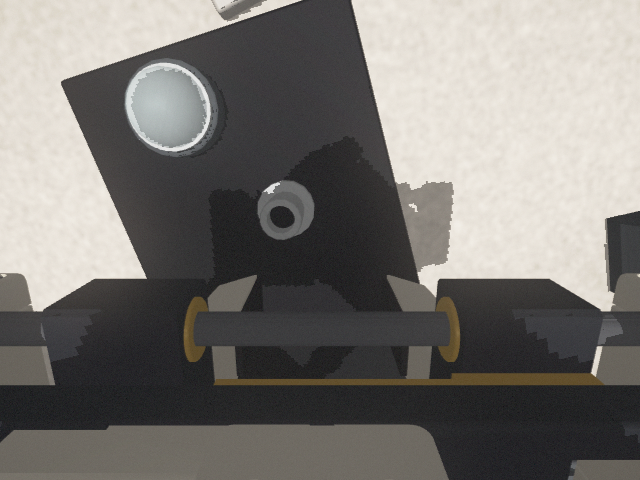

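The bush stands at (285,210), which is world (0.4575, 0.4004) with its top at 0.0945. Now the second bush.

Request:
send_rows:
  series:
    - [-0.026, 0.02, 0.002, 0, 0, 0, 0.4]
    - [-0.03, 0.023, 0.005, 0, 0, 0, 0.4]
    - [-0.03, 0.023, 0.005, 0, 0, 0, 0.4]
    - [-0.031, 0.023, 0.005, 0, 0, 0, 0.4]
    - [-0.031, 0.023, 0.005, 0, 0, 0, 0.4]

```text
time: 16.8
tool_pos: [0.5424, 0.1934, 0.1269]
tool_rot: [3.141, -0.0, 1.306]
contact_force: [0.7, -0.0, 0.3]
opening: 0.0549
```

Request:
send_rows:
  series:
    - [-0.031, 0.023, 0.005, 0, 0, 0, 0.4]
    - [-0.031, 0.023, 0.005, 0, 0, 0, 0.4]
    - [-0.031, 0.023, 0.005, 0, 0, 0, 0.4]
    - [-0.031, 0.023, 0.005, 0, 0, 0, 0.4]
    - [-0.031, 0.023, 0.005, 0, 0, 0, 0.4]

```text
time: 17.22
tool_pos: [0.6129, 0.0133, 0.1018]
tool_rot: [3.141, -0.0, 1.306]
contact_force: [1.1, 0.6, 0.1]
opening: 0.0547
```

Request:
send_rows:
  series:
    - [-0.026, 0.017, 0.005, 0, 0, 0, 0.4]
    - [-0.006, 0.004, 0.008, 0, 0, 0, 0.4]
    - [0, 0, 0.01, 0, 0, 0, 0.4]
    - [0, 0, 0, 0, 0, 0, 0.4]
    - [0, 0, 0, 0, 0, 0, 0.4]

```text
time: 17.63
tool_pos: [0.6232, -0.0195, 0.0776]
tool_rot: [-3.139, -0.0, 1.307]
contact_force: [-0.8, 0.2, 0.4]
opening: 0.0549
```

Request:
send_rows:
  series:
    - [0, 0, 0, 0, 0, 0, 0.4]
    - [0, 0, 0, 0, 0, 0, 0.4]

```text
time: 17.8
tool_pos: [0.6242, -0.0196, 0.079]
tool_rot: [3.141, -0.0, 1.308]
contact_force: [-0.4, 0.0, -0.5]
opening: 0.0546
```

Run:
```python
from h import *
to([.6293,-.0163,.048],down(YC))
```

```text
t 17.8 tcp [ 0.6242 -0.0196  0.079 ] open 0.0546 F [-0.4  0.  -0.5]
shift tool(cur axes) [0.0045 0.004  0.0498] shift(target axes) [0.0045 0.004  0.0498] world [ 0.0051  0.0033 -0.0498] rotvec [ 0.0007 -0.0003  0.0023]
```

Request:
send_rows:
  series:
    - [0.0045, 0.004, 0.012, 0, 0, 0.002, 0.4]
    - [0, 0, 0.016, 0, 0, 0, 0.4]
    - [0, 0, 0.014, 0, 0, 0, 0.4]
    - [0, 0, 0.006, 0, 0, 0, 0.4]
    - [0, 0, 0.002, 0, 0, 0, 0.4]

```text
time: 18.22
tool_pos: [0.6285, -0.017, 0.0266]
tool_rot: [-3.139, 0.0, 1.304]
contact_force: [-0.8, 0.3, 0.4]
opening: 0.0553
```

Request:
send_rows:
  series:
    - [0, 0, 0, 0, 0, 0, 0.4]
    - [0, 0, 0, 0, 0, 0, 0.6]
    - [0, 0, 0, 0, 0, 0, 0.8]
    - [0, 0, 0, 0, 0, 0, 0.8]
    - [0, 0, 0, 0, 0, 0, 0.8]

```text
time: 18.63
tool_pos: [0.6296, -0.0179, 0.0289]
tool_rot: [3.14, -0.0, 1.304]
contact_force: [0.0, 0.4, -0.2]
opening: 0.0332
```

Request:
send_rows:
  series:
    - [0, 0, 0, 0, 0, 0, 0.8]
    - [0, 0, 0, 0, 0, 0, 0.8]
    - [0, 0, 0, 0, 0, 0, 0.8]
    - [0, 0, 0, 0, 0, 0, 0.8]
    - [0, 0, 0, 0, 0, 0, 0.8]

```text
time: 19.05
tool_pos: [0.6293, -0.0178, 0.0287]
tool_rot: [3.141, -0.0, 1.304]
contact_force: [-2.0, 0.5, 5.0]
opening: 0.0254
```

Request:
send_rows:
  series:
    - [0, 0, -0.01, 0, 0, 0, 0.8]
    - [0, 0, -0.025, 0, 0, 0, 0.8]
    - [0, 0, -0.035, 0, 0, 0, 0.8]
    - [0, 0, -0.03, 0, 0, 0, 0.8]
    - [0, 0, -0.008, 0, 0, 0, 0.8]

```text
time: 19.47
tool_pos: [0.6317, -0.0181, 0.1418]
tool_rot: [3.133, -0.001, 1.304]
contact_force: [1.3, 0.1, -0.8]
opening: 0.0256
```

Run:
```python
from h import *
rows([.475,.328,.150],down(YC),clo=.8,vmax=.038)
```

```text
t 19.47 tcp [ 0.6317 -0.0181  0.1418] open 0.0256 F [ 1.3  0.1 -0.8] n 11
[[0.0266,-0.022,0.0008,0.0008,-0.0001,-0.0002,0.8],[0.0266,-0.0221,0.0008,0.0008,-0.0001,-0.0001,0.8],[0.0266,-0.022,0.0009,0.0007,-0.0001,-0.0002,0.8],[0.0266,-0.0221,0.0008,0.0008,-0.0001,-0.0001,0.8],[0.0266,-0.022,0.0009,0.0008,-0.0001,-0.0002,0.8]]
[[0.0266,-0.022,0.0009,0.0008,-0.0001,-0.0001,0.8],[0.0266,-0.022,0.0009,0.0007,-0.0001,-0.0002,0.8],[0.0266,-0.0221,0.0009,0.0008,-0.0001,-0.0001,0.8],[0.0266,-0.022,0.0009,0.0008,-0.0001,-0.0002,0.8],[0.0267,-0.022,0.001,0.0008,-0.0001,-0.0001,0.8]]
[[0.0266,-0.022,0.0009,0.0007,-0.0001,-0.0002,0.8]]
```

Request:
send_rows:
  series:
    - [0.02, -0.016, 0, 0, 0, 0, 0.8]
    - [0.026, -0.022, 0, 0, 0, 0, 0.8]
    - [0.027, -0.022, 0, 0, 0, 0, 0.8]
    - [0.027, -0.023, 0, 0, 0, 0, 0.8]
    - [0.027, -0.023, 0, 0, 0, 0, 0.8]

```text
time: 19.88
tool_pos: [0.5592, 0.1337, 0.1354]
tool_rot: [-3.14, 0.0, 1.303]
contact_force: [0.6, 0.9, -1.6]
opening: 0.0258
```

Request:
send_rows:
  series:
    - [0.027, -0.022, 0, 0, 0, 0, 0.8]
    - [0.027, -0.022, 0, 0, 0, 0, 0.8]
    - [0.027, -0.023, 0.002, 0, 0, 0, 0.8]
    - [0.027, -0.022, 0.002, 0, 0, 0, 0.8]
    - [0.027, -0.022, 0.002, 0, 0, 0, 0.8]

```text
time: 20.3
tool_pos: [0.4876, 0.2934, 0.1294]
tool_rot: [-3.141, 0.001, 1.304]
contact_force: [0.3, -0.1, -1.6]
opening: 0.0257
```

Request:
send_rows:
  series:
    - [0.022, -0.018, 0.002, 0, 0, 0, 0.8]
    - [0.008, -0.007, 0.005, 0, 0, 0, 0.8]
    - [0, 0, 0.01, 0, 0, 0, 0.8]
    - [0, 0, 0.01, 0, 0, 0, 0.8]
    - [0, 0, 0, 0, 0, 0, 0.8]

```text
time: 20.72
tool_pos: [0.4718, 0.3259, 0.1003]
tool_rot: [-3.138, 0.004, 1.303]
contact_force: [0.0, 0.5, -1.5]
opening: 0.0256
```

Request:
send_rows:
  series:
    - [0, 0, 0, 0, 0, 0, 0.8]
    - [0, 0, 0, 0, 0, 0, 0.8]
    - [0, 0, 0, 0, 0, 0, 0.8]

```text
time: 20.97
tool_pos: [0.4736, 0.3269, 0.1037]
tool_rot: [3.141, -0.0, 1.302]
contact_force: [-0.2, 0.6, -0.8]
opening: 0.0253
```

Run:
```python
from h import *
to([.475,.328,.0837],down(YC))
d=cam('wrist'); save(d,'w11')
```

```text
t 20.97 tcp [0.4736 0.3269 0.1037] open 0.0253 F [-0.2  0.6 -0.8]
shift tool(cur axes) [0.0014 0.001  0.0388] shift(target axes) [0.0014 0.001  0.0388] world [ 0.0014  0.0011 -0.0388] rotvec [ 0.0006 -0.0005 -0.0033]
```

View pics/w11.png

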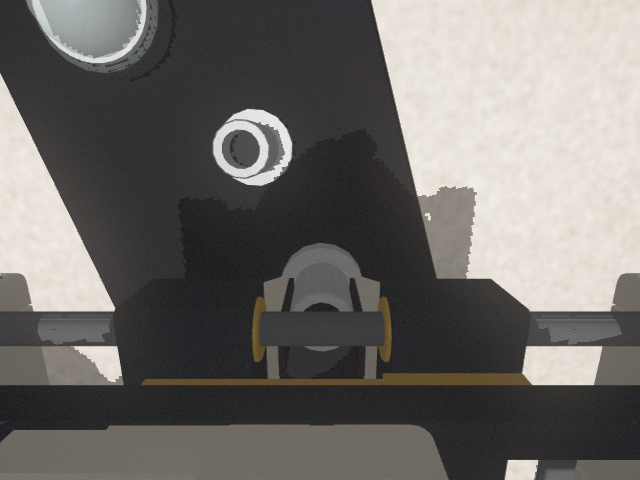

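The held bush at (320,300) has clear room from the first one at (250,147), so I lower it.

Request:
send_rows:
  series:
    - [0, 0, 0.01, 0, 0, 0, 0.8]
    - [0, 0, 0.01, 0, 0, 0, 0.8]
    - [0, 0, 0.008, 0, 0, 0, 0.8]
    - [0, 0, 0.004, 0, 0, 0, 0.8]
    - [0, 0, 0.002, 0, 0, 0, 0.8]

```text
time: 21.43
tool_pos: [0.4721, 0.3274, 0.0679]
tool_rot: [-3.14, 0.002, 1.304]
contact_force: [-0.2, -0.4, -2.1]
opening: 0.0256
```

Request:
send_rows:
  series:
    - [0, 0, 0.001, 0, 0, 0, 0.8]
    - [0, 0, 0.001, 0, 0, 0, 0.8]
    - [0, 0, 0.001, 0, 0, 0, 0.8]
    - [0, 0, 0, 0, 0, 0, 0.8]
    - [0, 0, 0, 0, 0, 0, 0.8]

```text
time: 21.85
tool_pos: [0.473, 0.3278, 0.0666]
tool_rot: [3.141, -0.0, 1.304]
contact_force: [-0.5, 0.5, -2.0]
opening: 0.0254
```

Request:
send_rows:
  series:
    - [0, 0, 0.0007, 0, 0, 0, 0.8]
    - [0, 0, 0.0007, 0, 0, 0, 0.8]
    - [0, 0, 0, 0, 0, 0, 0.8]
    - [0, 0, 0, 0, 0, 0, 0.8]

```text
time: 22.18
tool_pos: [0.4728, 0.3277, 0.0649]
tool_rot: [-3.142, -0.0, 1.304]
contact_force: [0.1, -0.1, -1.0]
opening: 0.0255
```

Request:
send_rows:
  series:
    - [0, 0, 0.0007, 0, 0, 0, 0.8]
    - [0, 0, 0, 0, 0, 0, 0.8]
    - [0, 0, 0, 0, 0, 0, 0.8]

```text
time: 22.43
tool_pos: [0.4729, 0.3277, 0.0647]
tool_rot: [3.141, -0.0, 1.304]
contact_force: [-2.0, -1.2, 3.1]
opening: 0.0254
```

Request:
send_rows:
  series:
    - [0, 0, 0, 0, 0, 0, 0.65]
    - [0, 0, 0, 0, 0, 0, 0.5]
    - [0, 0, 0, 0, 0, 0, 0.4]
    - [0, 0, 0, 0, 0, 0, 0.4]
    - [0, 0, -0.004, 0, 0, 0, 0.4]

```text
time: 22.85
tool_pos: [0.4724, 0.3275, 0.0676]
tool_rot: [-3.141, 0.001, 1.304]
contact_force: [-0.0, -0.7, -0.1]
opening: 0.0529
```

Request:
send_rows:
  series:
    - [0, 0, -0.01, 0, 0, 0, 0.4]
    - [0, 0, -0.02, 0, 0, 0, 0.4]
    - [0, 0, -0.03, 0, 0, 0, 0.4]
    - [-0.01, 0.008, -0.02, 0, 0, 0, 0.4]
    - [-0.02, 0.016, 0, 0, 0, 0, 0.4]

```text
time: 23.27
tool_pos: [0.4898, 0.2951, 0.154]
tool_rot: [3.135, -0.007, 1.307]
contact_force: [1.3, -0.0, 0.7]
opening: 0.0548
```

```bash
cat >> h.py <<'E'
def rings(d,lo,hi):
    P=d['P']; m=((P[...,2]>lo)&(P[...,2]<hi)).astype(np.uint8)
    n,l,st,ce=cv2.connectedComponentsWithStats(m)
    for i in range(1,n):
        if st[i,4]>100:
            Q=P[l==i]; (x,y),r=cv2.minEnclosingCircle((Q[:,:2]*1000).astype(np.float32)); print(st[i],round(x,1),round(y,1),round(r,1),np.median(Q[:,2]).round(4))
E
python3 - <<'E'
from h import *
rows([.6044,-.1037,.12],down(YC),clo=.4,vmax=.04,show=False)
to([.6044,-.1037,.12],down(YC))
d=cam('wrist'); save(d,'w12'); rings(d,.085,.105)
E
```

```text
t 23.27 tcp [0.4898 0.2951 0.154 ] open 0.0548 F [ 1.3 -0.   0.7] n 11
t 23.27 tcp [0.4898 0.2951 0.154 ] open 0.0548 F [ 1.3 -0.   0.7]
shift tool(cur axes) [-0.3555  0.2142  0.0519] shift(target axes) [-0.3548  0.2151  0.0528] world [ 0.1146 -0.3988 -0.0528] rotvec [ 0.007  -0.0068  0.0015]
[ 58   0  51  14 424] 403.3 467.8 13.5 0.0871
[ 192   74   49   50 1335] 457.6 400.2 13.2 0.0944
[259 189  43  44 987] 474.2 329.9 13.1 0.0944
```

View pics/w12.png

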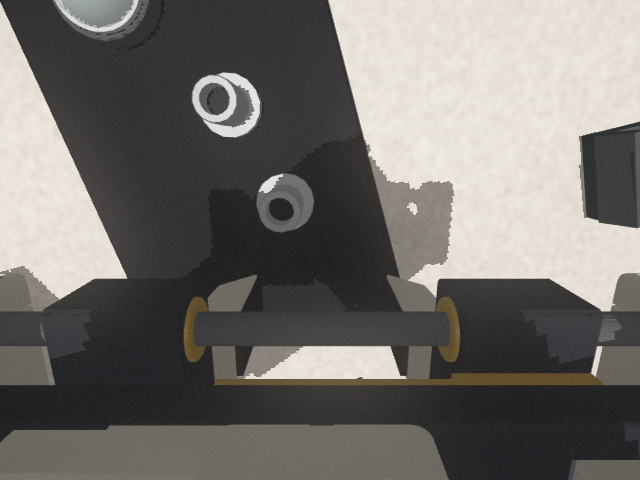

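Both bushes stand upright, at (217,100) and (282,205) in the picture. Their world positions are (0.458, 0.400) and (0.474, 0.330). Now the third one.

Request:
send_rows:
  series:
    - [-0.025, 0.015, 0, 0, 0, 0, 0.4]
    - [-0.035, 0.021, 0.003, 0, 0, 0, 0.4]
    - [-0.035, 0.021, 0.004, 0, 0, 0, 0.4]
    - [-0.035, 0.021, 0.004, 0, 0, 0, 0.4]
    - [-0.035, 0.021, 0.004, 0, 0, 0, 0.4]

```text
time: 23.73
tool_pos: [0.5404, 0.1055, 0.1339]
tool_rot: [3.141, -0.0, 1.304]
contact_force: [1.0, 0.3, 0.5]
opening: 0.0549
```

Request:
send_rows:
  series:
    - [-0.035, 0.021, 0.004, 0, 0, 0, 0.4]
    - [-0.035, 0.021, 0.004, 0, 0, 0, 0.4]
    - [-0.035, 0.021, 0.004, 0, 0, 0, 0.4]
    - [-0.035, 0.021, 0.004, 0, 0, 0, 0.4]
    - [-0.027, 0.018, 0.004, 0, 0, 0, 0.4]

```text
time: 24.15
tool_pos: [0.5948, -0.0841, 0.1138]
tool_rot: [3.141, 0.0, 1.302]
contact_force: [0.4, 0.9, 0.2]
opening: 0.0551
```

Request:
send_rows:
  series:
    - [-0.008, 0.005, 0.004, 0, 0, 0, 0.4]
    - [0, 0, 0.006, 0, 0, 0, 0.4]
    - [0, 0, 0, 0, 0, 0, 0.4]
    - [0, 0, 0, 0, 0, 0, 0.4]
    - [0, 0, 0, 0, 0, 0, 0.4]

```text
time: 24.57
tool_pos: [0.5968, -0.088, 0.1035]
tool_rot: [-3.141, -0.0, 1.306]
contact_force: [-0.4, 0.1, -0.1]
opening: 0.0547
```

Run:
```python
from h import *
to([.6044,-.1037,.048],down(YC))
d=cam('wrist'); save(d,'w13'); rings(d,.05,.066)
```

```text
t 24.57 tcp [ 0.5968 -0.088   0.1035] open 0.0547 F [-0.4  0.1 -0.1]
shift tool(cur axes) [-0.0132  0.0114  0.0743] shift(target axes) [-0.0131  0.0114  0.0743] world [ 0.0076 -0.0157 -0.0743] rotvec [-0.0003 -0.0004  0.0003]
[ 319  262   43   45 1108] 604.5 -103.7 13.2 0.0583
[315 354  55   6 105] 593.1 -155.4 17.6 0.0505
```

View pics/w13.png

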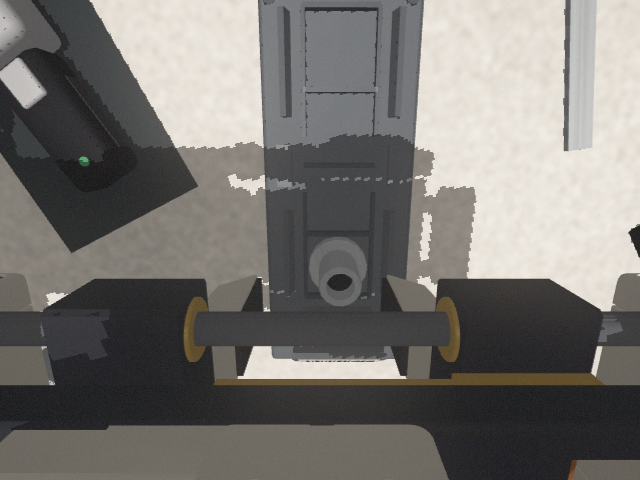

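The last bush is at (340,283), still in its pocket. The label panel's top edge is behind it, clear of the fingers.

Request:
send_rows:
  series:
    - [-0.007, 0.006, 0.015, 0, 0, 0, 0.4]
    - [-0.006, 0.005, 0.02, 0, 0, 0, 0.4]
    - [0, 0, 0.018, 0, 0, 0, 0.4]
    - [0, 0, 0.011, 0, 0, 0, 0.4]
    - [0, 0, 0.004, 0, 0, 0, 0.4]

```text
time: 25.03
tool_pos: [0.6032, -0.104, 0.0336]
tool_rot: [-3.139, -0.0, 1.305]
contact_force: [-0.7, -0.4, -0.2]
opening: 0.0552
```

Request:
send_rows:
  series:
    - [0, 0, 0, 0, 0, 0, 0.4]
    - [0, 0, 0, 0, 0, 0, 0.4]
    - [0, 0, 0, 0, 0, 0, 0.4]

```text
time: 25.28
tool_pos: [0.605, -0.1052, 0.0365]
tool_rot: [3.139, -0.0, 1.304]
contact_force: [-0.3, -0.3, -0.3]
opening: 0.0554
```

Run:
```python
from h import *
to([.6044,-.1037,.048],down(YC))
```

```text
t 25.28 tcp [ 0.605  -0.1052  0.0365] open 0.0554 F [-0.3 -0.3 -0.3]
shift tool(cur axes) [ 0.0013 -0.001   0.0073] shift(target axes) [ 0.0013 -0.001   0.0073] world [-0.0006  0.0015 -0.0073] rotvec [ 0.0021 -0.0001 -0.0012]
```

Request:
send_rows:
  series:
    - [0.001, -0.001, 0.004, 0, 0, 0, 0.4]
    - [0, 0, 0.003, 0, 0, 0, 0.4]
    - [0, 0, 0, 0, 0, 0, 0.5]
    - [0, 0, 0, 0, 0, 0, 0.7]
    - [0, 0, 0, 0, 0, 0, 0.8]

```text
time: 25.7
tool_pos: [0.6036, -0.1041, 0.0283]
tool_rot: [3.141, -0.0, 1.304]
contact_force: [-0.1, -0.2, -1.1]
opening: 0.0398
```

Request:
send_rows:
  series:
    - [0, 0, 0, 0, 0, 0, 0.8]
    - [0, 0, 0, 0, 0, 0, 0.8]
    - [0, 0, 0, 0, 0, 0, 0.8]
    - [0, 0, 0, 0, 0, 0, 0.8]
    - [0, 0, 0, 0, 0, 0, 0.8]

```text
time: 26.12
tool_pos: [0.6037, -0.1042, 0.0283]
tool_rot: [3.141, -0.0, 1.304]
contact_force: [-0.0, -0.1, 0.7]
opening: 0.0254
```

Request:
send_rows:
  series:
    - [0, 0, 0, 0, 0, 0, 0.8]
    - [0, 0, 0, 0, 0, 0, 0.8]

```text
time: 26.28
tool_pos: [0.6037, -0.1042, 0.0283]
tool_rot: [3.141, -0.0, 1.304]
contact_force: [0.3, -0.6, 1.1]
opening: 0.0252
```

Request:
send_rows:
  series:
    - [0, 0, -0.01, 0, 0, 0, 0.8]
    - [0, 0, -0.025, 0, 0, 0, 0.8]
    - [0, 0, -0.035, 0, 0, 0, 0.8]
    - [0, 0, -0.03, 0, 0, 0, 0.8]
    - [0, 0, -0.008, 0, 0, 0, 0.8]

```text
time: 26.7
tool_pos: [0.6058, -0.1046, 0.142]
tool_rot: [3.133, 0.0, 1.304]
contact_force: [1.0, -1.9, -0.8]
opening: 0.0255
```

Run:
```python
from h import *
to([.452,.261,.140],down(YC))
```

```text
t 26.7 tcp [ 0.6058 -0.1046  0.142 ] open 0.0255 F [ 1.  -1.9 -0.8]
shift tool(cur axes) [ 0.3121 -0.2449  0.0187] shift(target axes) [ 0.3125 -0.2443  0.0208] world [-0.1538  0.3656 -0.0208] rotvec [ 0.0082  0.0001 -0.0016]
```

Request:
send_rows:
  series:
    - [0.02, -0.015, 0, 0, 0, 0, 0.8]
    - [0.028, -0.022, 0, 0, 0, 0, 0.8]
    - [0.028, -0.022, 0, 0, 0, 0, 0.8]
    - [0.028, -0.022, 0, 0, 0, 0, 0.8]
    - [0.028, -0.022, 0, 0, 0, 0, 0.8]

```text
time: 27.12
tool_pos: [0.5375, 0.0516, 0.1357]
tool_rot: [-3.14, 0.0, 1.303]
contact_force: [0.6, 1.1, -1.8]
opening: 0.0256
```

Request:
send_rows:
  series:
    - [0.028, -0.022, 0, 0, 0, 0, 0.8]
    - [0.028, -0.022, 0, 0, 0, 0, 0.8]
    - [0.028, -0.022, 0, 0, 0, 0, 0.8]
    - [0.028, -0.022, 0, 0, 0, 0, 0.8]
    - [0.028, -0.022, 0, 0, 0, 0, 0.8]

```text
time: 27.53
tool_pos: [0.4684, 0.2158, 0.1359]
tool_rot: [-3.141, 0.0, 1.304]
contact_force: [1.3, 0.5, -1.1]
opening: 0.0255
```

Request:
send_rows:
  series:
    - [0.025, -0.02, 0.002, 0, 0, 0, 0.8]
    - [0.012, -0.01, 0.006, 0, 0, 0, 0.8]
    - [0, 0, 0.01, 0, 0, 0, 0.8]
    - [0, 0, 0.01, 0, 0, 0, 0.8]
    - [0, 0, 0, 0, 0, 0, 0.8]

```text
time: 27.95
tool_pos: [0.4494, 0.2569, 0.1058]
tool_rot: [-3.138, 0.003, 1.304]
contact_force: [-0.8, -0.9, -3.2]
opening: 0.0254
```

Request:
send_rows:
  series:
    - [0, 0, 0, 0, 0, 0, 0.8]
    - [0, 0, 0, 0, 0, 0, 0.8]
    - [0, 0, 0, 0, 0, 0, 0.8]

```text
time: 28.2
tool_pos: [0.4514, 0.2573, 0.1085]
tool_rot: [3.141, -0.0, 1.302]
contact_force: [0.6, -0.1, -1.3]
opening: 0.0254
```

Run:
```python
from h import *
to([.452,.261,.0833],down(YC))
d=cam('wrist'); save(d,'w14'); rings(d,.085,.105)
```

```text
t 28.2 tcp [0.4514 0.2573 0.1085] open 0.0254 F [ 0.6 -0.1 -1.3]
shift tool(cur axes) [ 0.0037 -0.0004  0.044 ] shift(target axes) [ 0.0037 -0.0004  0.044 ] world [ 0.0006  0.0037 -0.044 ] rotvec [ 0.0006 -0.0004 -0.0033]
[228   0  36   8 180] 454.4 390.1 7.5 0.0884
[ 298   97   57   60 1626] 474.1 330.0 13.0 0.0947
[ 283  247   77   43 1441] 453.6 265.0 18.5 0.1037
```

View pics/w14.png

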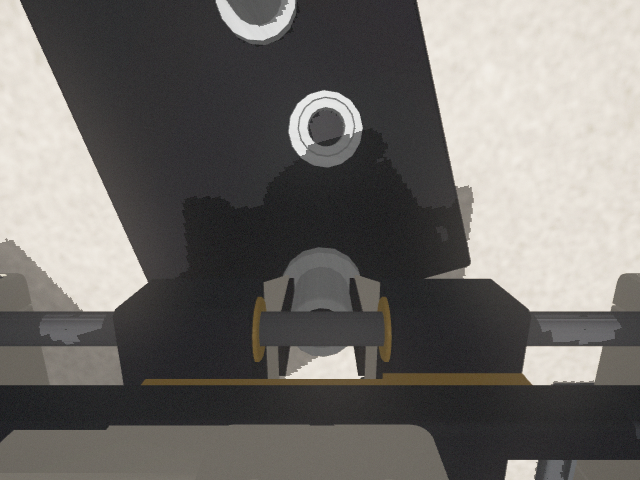

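The second bush is at (325,128), far enough from the one held. I lower this one with a +4 mm trim along y.

Request:
send_rows:
  series:
    - [0.002, 0, 0.012, 0, 0, 0, 0.8]
    - [0.002, 0, 0.012, 0, 0, 0, 0.8]
    - [0, 0, 0.009, 0, 0, 0, 0.8]
    - [0, 0, 0.004, 0, 0, 0, 0.8]
    - [0, 0, 0.002, 0, 0, 0, 0.8]

```text
time: 28.67
tool_pos: [0.4515, 0.2616, 0.0687]
tool_rot: [-3.141, 0.001, 1.304]
contact_force: [0.2, 0.0, -2.1]
opening: 0.0255
```

Request:
send_rows:
  series:
    - [0, 0, 0.001, 0, 0, 0, 0.8]
    - [0, 0, 0.001, 0, 0, 0, 0.8]
    - [0, 0, 0.001, 0, 0, 0, 0.8]
    - [0, 0, 0, 0, 0, 0, 0.8]
    - [0, 0, 0, 0, 0, 0, 0.8]

```text
time: 29.08
tool_pos: [0.4519, 0.262, 0.0665]
tool_rot: [3.141, -0.0, 1.304]
contact_force: [-0.2, -0.4, -1.7]
opening: 0.0248
```

Request:
send_rows:
  series:
    - [0, 0, 0.0007, 0, 0, 0, 0.8]
    - [0, 0, 0.0007, 0, 0, 0, 0.8]
    - [0, 0, 0, 0, 0, 0, 0.8]
    - [0, 0, 0, 0, 0, 0, 0.8]

```text
time: 29.42
tool_pos: [0.4517, 0.2619, 0.0648]
tool_rot: [-3.142, -0.0, 1.304]
contact_force: [0.1, 0.1, -0.3]
opening: 0.0257
```

Request:
send_rows:
  series:
    - [0, 0, 0.0008, 0, 0, 0, 0.8]
    - [0, 0, 0, 0, 0, 0, 0.8]
    - [0, 0, 0, 0, 0, 0, 0.8]

```text
time: 29.67
tool_pos: [0.4518, 0.262, 0.0643]
tool_rot: [3.141, -0.0, 1.304]
contact_force: [-0.0, -0.3, 2.2]
opening: 0.0254
```

Request:
send_rows:
  series:
    - [0, 0, 0, 0, 0, 0, 0.65]
    - [0, 0, 0, 0, 0, 0, 0.5]
    - [0, 0, 0, 0, 0, 0, 0.4]
    - [0, 0, 0, 0, 0, 0, 0.4]
    - [0, 0, -0.004, 0, 0, 0, 0.4]

```text
time: 30.08
tool_pos: [0.4513, 0.2617, 0.0675]
tool_rot: [-3.14, 0.001, 1.304]
contact_force: [-0.4, -0.1, -0.1]
opening: 0.0531
```

Request:
send_rows:
  series:
    - [0, 0, -0.01, 0, 0, 0, 0.4]
    - [0, 0, -0.02, 0, 0, 0, 0.4]
    - [0, 0, -0.03, 0, 0, 0, 0.4]
    - [-0.012, 0.01, -0.02, 0, 0, 0, 0.2]
    - [-0.03, 0.024, 0, 0, 0, 0, 0]

```text
time: 30.5
tool_pos: [0.475, 0.2156, 0.1534]
tool_rot: [3.135, -0.006, 1.308]
contact_force: [1.9, -0.5, -0.8]
opening: 0.064
```

Request:
send_rows:
  series:
    - [-0.03, 0.02, 0, 0, 0, 0, 0]
    - [-0.01, 0.01, 0, 0, 0, 0, 0]
    - [0, 0, 0, 0, 0, 0, 0]
    - [0, 0, 0, 0, 0, 0, 0]

```text
time: 30.83
tool_pos: [0.4921, 0.1655, 0.1488]
tool_rot: [3.141, -0.001, 1.302]
contact_force: [-0.8, 0.3, -0.8]
opening: 0.0896
```

Run:
```python
from h import *
d=cam('wrist'); save(d,'w15'); rings(d,.085,.105)
d=cam('scene'); save(d,'s15',(160,120,480,420),2)
d=cam('top'); save(d,'t15',(60,150,460,350),2)
to([.431,-.3073,.10],down(YC))
```

```text
[ 182   93   50   49 1376] 452.7 262.0 13.1 0.0944
t 30.98 tcp [0.4914 0.1669 0.1482] open 0.0916 F [-0.3  0.3 -0.1]
shift tool(cur axes) [-0.4734  0.0664  0.0669] shift(target axes) [-0.4734  0.0661  0.067 ] world [-0.0604 -0.4742 -0.067 ] rotvec [-0.0001 -0.0003 -0.0006]
```

View pics/s15.png

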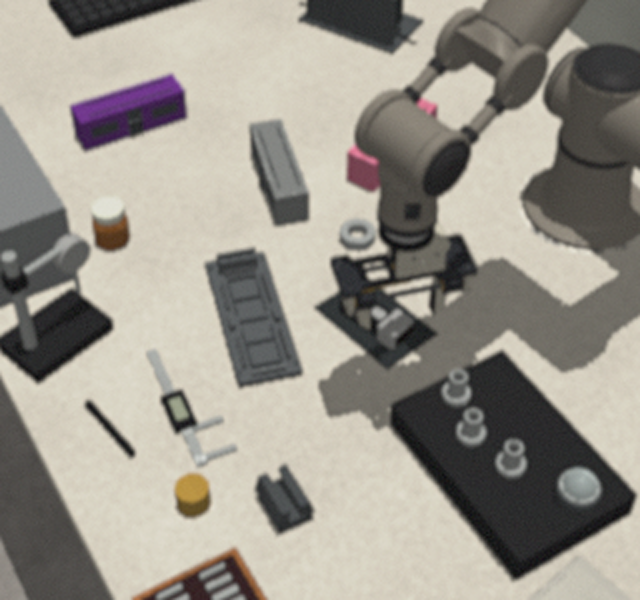

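View pics/t15.png

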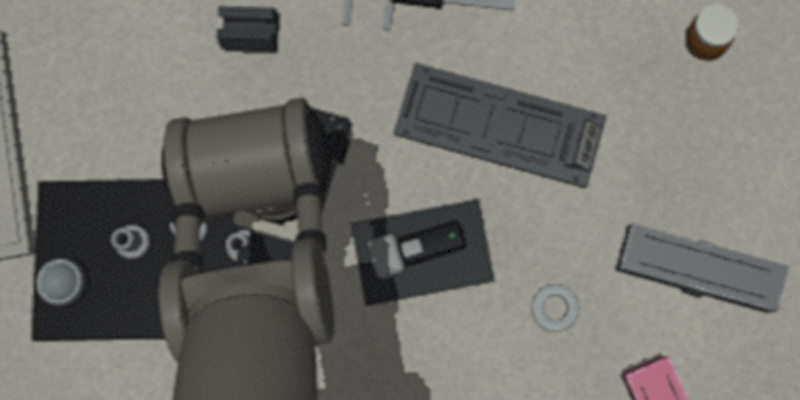

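All three bushes stand on the plate, in scene picture at (457,387), (471,425) and (512,457). The carrier is empty, the cover stands at (278,170) and the reader is still on its mat. Next I fetch the cover.

Request:
send_rows:
  series:
    - [-0.025, 0.003, 0, 0, 0, 0, 0]
    - [-0.038, 0.005, 0, 0, 0, 0, 0]
    - [-0.039, 0.006, 0, 0, 0, 0, 0]
    - [-0.039, 0.006, 0.002, 0, 0, 0, 0]
    - [-0.039, 0.006, 0.002, 0, 0, 0, 0]

```text
time: 31.4
tool_pos: [0.469, -0.0148, 0.1442]
tool_rot: [3.141, -0.0, 1.307]
contact_force: [1.2, -0.1, 0.3]
opening: 0.0913
```

Request:
send_rows:
  series:
    - [-0.039, 0.006, 0.005, 0, 0, 0, 0]
    - [-0.039, 0.005, 0.005, 0, 0, 0, 0]
    - [-0.039, 0.005, 0.005, 0, 0, 0, 0]
    - [-0.039, 0.005, 0.005, 0, 0, 0, 0]
    - [-0.039, 0.005, 0.005, 0, 0, 0, 0]

```text
time: 31.82
tool_pos: [0.4429, -0.2102, 0.119]
tool_rot: [3.141, -0.0, 1.306]
contact_force: [1.1, 0.4, 0.4]
opening: 0.0916
```

Request:
send_rows:
  series:
    - [-0.039, 0.005, 0.005, 0, 0, 0, 0]
    - [-0.035, 0.005, 0.005, 0, 0, 0, 0]
    - [-0.018, 0.003, 0.004, 0, 0, 0, 0]
    - [-0.005, 0.001, 0, 0, 0, 0, 0]
    - [0, 0, 0, 0, 0, 0, 0]

```text
time: 32.23
tool_pos: [0.4311, -0.3069, 0.1047]
tool_rot: [-3.141, -0.001, 1.303]
contact_force: [0.9, -0.5, -0.9]
opening: 0.0915
```

Request:
send_rows:
  series:
    - [0, 0, 0, 0, 0, 0, 0]
    - [0, 0, 0, 0, 0, 0, 0]

```text
time: 32.4
tool_pos: [0.4315, -0.305, 0.1052]
tool_rot: [-3.141, -0.001, 1.306]
contact_force: [0.6, -0.6, -0.3]
opening: 0.0919
```

Run:
```python
from h import *
d=cam('wrist'); save(d,'w16')
r=fitbox(d,.06,.072); m=r.pop('m'); print(r); print(r['amid']*r['ex']+(r['bmax']-.1)*r['ey'])
to([.431,-.3073,.033],down(YC))
```

```text
{'yaw': np.float64(-15.216556103703546), 'w': np.float64(0.05784692892695198), 'sl': array([-0.05418424,  0.05418442]), 'amid': np.float64(0.4971570119142126), 'bmin': np.float64(-0.2072254092685136), 'bmax': np.float64(-0.08354812592238414), 'z': np.float64(0.06582328791725253), 'ex': array([ 0.96494069, -0.26246802]), 'ey': array([0.26246802, 0.96494069])}
[ 0.43155152 -0.30760087]
t 32.45 tcp [ 0.4315 -0.3051  0.1053] open 0.0918 F [0.  1.2 0.7]
shift tool(cur axes) [-0.0023  0.0001  0.0911] shift(target axes) [-0.0023  0.0001  0.0911] world [-0.0005 -0.0022 -0.0911] rotvec [ 0.     -0.0003  0.0005]
```

View pics/w16.png

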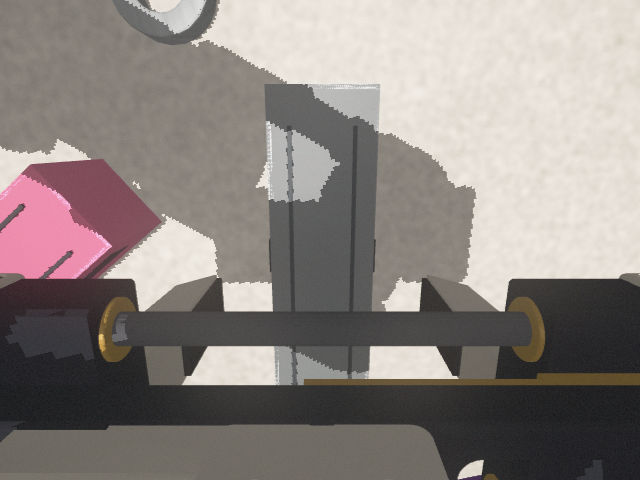

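The cover is where I left it, centre (0.4316, -0.3076), and it lies symmetric between the fingers. I lower and pinch.

Request:
send_rows:
  series:
    - [-0.002, 0, 0.018, 0, 0, 0, 0]
    - [0, 0, 0.022, 0, 0, 0, 0]
    - [0, 0, 0.022, 0, 0, 0, 0]
    - [0, 0, 0.018, 0, 0, 0, 0]
    - [0, 0, 0.007, 0, 0, 0, 0]

```text
time: 32.87
tool_pos: [0.4299, -0.3065, 0.0161]
tool_rot: [-3.139, -0.002, 1.305]
contact_force: [-0.7, 0.9, -0.2]
opening: 0.0916
```

Request:
send_rows:
  series:
    - [0, 0, 0.002, 0, 0, 0, 0]
    - [0, 0, 0, 0, 0, 0, 0]
    - [0, 0, 0, 0, 0, 0, 0]

```text
time: 33.12
tool_pos: [0.4312, -0.3088, 0.017]
tool_rot: [3.14, 0.001, 1.304]
contact_force: [0.4, -0.9, 0.1]
opening: 0.0922
```

Run:
```python
from h import *
to([.4315,-.3075,.0335],down(YC))
```

```text
t 33.12 tcp [ 0.4312 -0.3088  0.017 ] open 0.0922 F [ 0.4 -0.9  0.1]
shift tool(cur axes) [ 0.0013 -0.      0.0023] shift(target axes) [ 0.0013 -0.      0.0023] world [ 0.0003  0.0013 -0.0023] rotvec [ 0.0015  0.0007 -0.0011]
```

Request:
send_rows:
  series:
    - [0.001, 0, 0.002, 0, 0, 0, 0]
    - [0, 0, 0, 0, 0, 0, 0.2]
    - [0, 0, 0, 0, 0, 0, 0.4]
    - [0, 0, 0, 0, 0, 0, 0.6]
    - [0, 0, 0, 0, 0, 0, 0.6]
  newtons: 25

```text
time: 33.53
tool_pos: [0.4308, -0.3078, 0.0142]
tool_rot: [3.141, 0.0, 1.304]
contact_force: [-0.7, -0.7, -0.1]
opening: 0.0697
```

Request:
send_rows:
  series:
    - [0, 0, 0, 0, 0, 0, 0.6]
    - [0, 0, 0, 0, 0, 0, 0.6]
    - [0, 0, 0, 0, 0, 0, 0.6]
    - [0, 0, 0, 0, 0, 0, 0.6]
    - [0, 0, 0, 0, 0, 0, 0.6]

```text
time: 33.95
tool_pos: [0.4306, -0.3076, 0.0139]
tool_rot: [-3.141, -0.0, 1.304]
contact_force: [-0.6, -0.4, -1.1]
opening: 0.061
```

Request:
send_rows:
  series:
    - [0, 0, 0, 0, 0, 0, 0.6]
    - [0, 0, 0, 0, 0, 0, 0.6]
    - [0, 0, -0.003, 0, 0, 0, 0.6]
    - [0, 0, -0.005, 0, 0, 0, 0.6]
    - [0, 0, 0, 0, 0, 0, 0.6]

```text
time: 34.37
tool_pos: [0.4312, -0.3081, 0.023]
tool_rot: [3.14, 0.001, 1.304]
contact_force: [0.7, -0.6, -1.7]
opening: 0.0612
```

Request:
send_rows:
  series:
    - [0, 0, -0.02, 0, 0, 0, 0.6]
    - [0, 0, -0.035, 0, 0, 0, 0.6]
    - [0, 0, -0.035, 0, 0, 0, 0.6]
    - [0, 0, -0.025, 0, 0, 0, 0.6]
    - [0, 0, 0, 0, 0, 0, 0.6]

```text
time: 34.78
tool_pos: [0.4331, -0.3098, 0.1427]
tool_rot: [3.132, 0.005, 1.304]
contact_force: [1.6, -1.1, -1.3]
opening: 0.0614
```

Run:
```python
from h import *
to([.6222,-.038,.140],down(YC))
```

```text
t 34.78 tcp [ 0.4331 -0.3098  0.1427] open 0.0614 F [ 1.6 -1.1 -1.3]
shift tool(cur axes) [0.3122 0.1106 0.021 ] shift(target axes) [0.3119 0.1112 0.0215] world [ 0.1891  0.2718 -0.0215] rotvec [ 0.0095  0.005  -0.0015]
```

Request:
send_rows:
  series:
    - [0.02, 0.007, 0, 0, 0, 0, 0.6]
    - [0.03, 0.011, 0, 0, 0, 0, 0.6]
    - [0.032, 0.012, 0, 0, 0, 0, 0.6]
    - [0.034, 0.012, 0, 0, 0, 0, 0.6]
    - [0.034, 0.012, 0, 0, 0, 0, 0.6]

```text
time: 35.2
tool_pos: [0.5227, -0.1759, 0.1364]
tool_rot: [-3.141, -0.0, 1.303]
contact_force: [0.1, -0.6, -1.1]
opening: 0.0611
```

Request:
send_rows:
  series:
    - [0.034, 0.012, 0, 0, 0, 0, 0.6]
    - [0.034, 0.012, 0, 0, 0, 0, 0.6]
    - [0.034, 0.012, 0.002, 0, 0, 0, 0.6]
    - [0.032, 0.012, 0.003, 0, 0, 0, 0.6]
    - [0.02, 0.007, 0.003, 0, 0, 0, 0.6]

```text
time: 35.62
tool_pos: [0.6172, -0.04, 0.1281]
tool_rot: [-3.141, -0.001, 1.306]
contact_force: [-0.6, -0.3, -0.9]
opening: 0.0614
```

Request:
send_rows:
  series:
    - [0.008, 0.003, 0, 0, 0, 0, 0.6]
    - [0, 0, 0, 0, 0, 0, 0.6]
    - [0, 0, 0, 0, 0, 0, 0.6]
    - [0, 0, 0, 0, 0, 0, 0.6]
    - [0, 0, 0, 0, 0, 0, 0.6]

```text
time: 36.03
tool_pos: [0.6205, -0.0378, 0.1292]
tool_rot: [-3.141, 0.0, 1.302]
contact_force: [0.5, 1.4, -2.0]
opening: 0.0609
```

Run:
```python
from h import *
to([.6222,-.038,.0476],down(YC))
d=cam('wrist'); save(d,'w17'); print(np.nanmax(d['P'][60:200,250:400,2]))
r=fitbox(d,.13,.20); m=r.pop('m'); print(r); print(r['amid']*r['ex']+(r['bmax']-.1)*r['ey'])
to([.6222,-.038,.0476],down(YC))
```

```text
t 36.03 tcp [ 0.6205 -0.0378  0.1292] open 0.0609 F [ 0.5  1.4 -2. ]
shift tool(cur axes) [0.0003 0.0017 0.1004] shift(target axes) [0.0002 0.0017 0.1004] world [ 0.0017 -0.0002 -0.1004] rotvec [-0.0001  0.0002 -0.0035]
0.18478542784612592
{'yaw': np.float64(-15.323332127070772), 'w': np.float64(0.058386914960337155), 'sl': array([ 2.39698772, -2.39696765]), 'amid': np.float64(0.6089671588629767), 'bmin': np.float64(0.13803472802486544), 'bmax': np.float64(0.22798130207371767), 'z': np.float64(0.1812120226945813), 'ex': array([ 0.96444988, -0.26426582]), 'ey': array([0.26426582, 0.96444988])}
[ 0.62113939 -0.03749765]
t 36.08 tcp [ 0.6206 -0.0377  0.1292] open 0.061 F [-0.1 -0.4 -1.4]
shift tool(cur axes) [0.0002 0.0016 0.1004] shift(target axes) [1.000e-04 1.600e-03 1.004e-01] world [ 0.0016 -0.0003 -0.1004] rotvec [ 0.0001  0.0001 -0.0035]
```

View pics/w17.png

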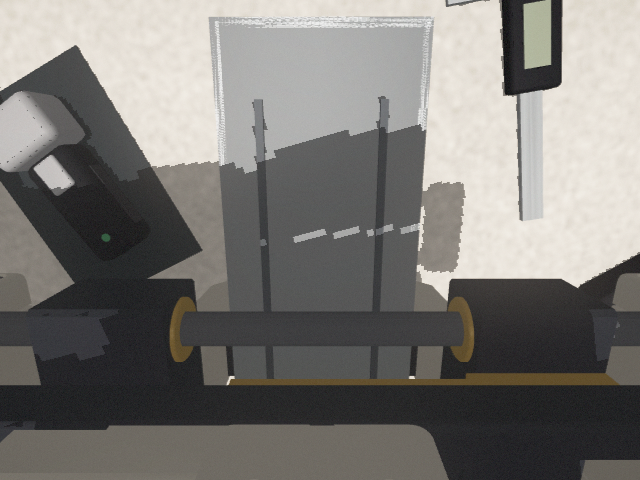

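The cover is held over the carrier, needing only about 1.6 mm more along tool y. I lower it in stages.

Request:
send_rows:
  series:
    - [0, 0.0015, 0.014, 0, 0, -0.003, 0.6]
    - [0, 0, 0.02, 0, 0, 0, 0.6]
    - [0, 0, 0.02, 0, 0, 0, 0.6]
    - [0, 0, 0.015, 0, 0, 0, 0.6]
    - [0, 0, 0.006, 0, 0, 0, 0.6]

```text
time: 36.5
tool_pos: [0.6209, -0.0375, 0.0519]
tool_rot: [-3.138, 0.0, 1.305]
contact_force: [-0.4, -0.7, -1.5]
opening: 0.0615
```

Request:
send_rows:
  series:
    - [0, 0, 0, 0, 0, 0, 0.6]
    - [0, 0, 0, 0, 0, 0, 0.6]
    - [0, 0, 0, 0, 0, 0, 0.6]
    - [0, 0, 0, 0, 0, 0, 0.6]

```text
time: 36.83
tool_pos: [0.6233, -0.037, 0.0554]
tool_rot: [3.139, -0.0, 1.307]
contact_force: [-0.2, -0.3, -1.7]
opening: 0.0612
```

Run:
```python
from h import *
to([.6222,-.038,.047],down(YC))
d=cam('wrist')
r=fitbox(d,.095,.125); m=r.pop('m'); print(r); print(r['amid']*r['ex']+(r['bmax']-.1)*r['ey'])
```

```text
t 36.83 tcp [ 0.6233 -0.037   0.0554] open 0.0612 F [-0.2 -0.3 -1.7]
shift tool(cur axes) [-0.0013 -0.0009  0.0272] shift(target axes) [-0.0013 -0.0008  0.0272] world [-0.0011 -0.001  -0.0272] rotvec [ 0.0025 -0.0003  0.0011]
{'yaw': np.float64(-15.067093989595696), 'w': np.float64(0.05831964852835175), 'sl': array([-0.02358447,  0.02351341]), 'amid': np.float64(0.6119241648183615), 'bmin': np.float64(0.14455689691034976), 'bmax': np.float64(0.2266926928330516), 'z': np.float64(0.10748709410745677), 'ex': array([ 0.96562208, -0.25994998]), 'ey': array([0.25994998, 0.96562208])}
[ 0.62382125 -0.03673241]
```

Request:
send_rows:
  series:
    - [-0.001, -0.001, 0.006, 0, 0, 0.001, 0.6]
    - [0, 0, 0.005, 0, 0, 0, 0.6]
    - [0, 0, 0.003, 0, 0, 0, 0.6]
    - [0, 0, 0, 0, 0, 0, 0.6]
    - [0, 0, 0, 0, 0, 0, 0.6]

```text
time: 37.3
tool_pos: [0.621, -0.0373, 0.0395]
tool_rot: [-3.141, -0.0, 1.306]
contact_force: [1.4, 0.5, -1.8]
opening: 0.0611
```

Request:
send_rows:
  series:
    - [0, 0, 0.003, 0, 0, 0, 0.6]
    - [0, 0, 0.003, 0, 0, 0, 0.6]
    - [0, 0, 0, 0, 0, 0, 0.6]
    - [0, 0, 0, 0, 0, 0, 0.6]

```text
time: 37.63
tool_pos: [0.6211, -0.0373, 0.0337]
tool_rot: [-3.141, -0.0, 1.306]
contact_force: [0.4, 0.1, -2.1]
opening: 0.0614
```

Request:
send_rows:
  series:
    - [0, 0, 0.002, 0, 0, 0, 0.6]
    - [0, 0, 0.001, 0, 0, 0, 0.6]
    - [0, 0, 0, 0, 0, 0, 0.6]
    - [0, 0, 0, 0, 0, 0, 0.6]

```text
time: 37.97
tool_pos: [0.6217, -0.0374, 0.0321]
tool_rot: [3.14, -0.0, 1.306]
contact_force: [-1.8, 1.0, 4.2]
opening: 0.0615
```

Contact came about 4 mm before the seated height, so I check the cover's pose before pushing on.

Run:
```python
from h import *
d=cam('wrist'); save(d,'w18')
P=d['P']
r=fitbox(d,.076,.1); m=r.pop('m'); print(r); print(r['amid']*r['ex']+(r['bmax']-.1)*r['ey'])
Q=P[m]; A=np.c_[(Q[:,:2]-[.6228,-.0382])@np.array([r['ex'],r['ey']]).T,np.ones(len(Q))]; print('tilt x,y,z at c',np.linalg.lstsq(A,Q[:,2],rcond=None)[0])
r=fitbox(d,.005,.0195);m=r.pop('m'); print('slab',r)
print(observe()['contact_force'],observe()['torque'])
```

```text
{'yaw': np.float64(-15.129440696492068), 'w': np.float64(0.05834138310168063), 'sl': array([-0.12131725,  0.12128952]), 'amid': np.float64(0.6103738249076425), 'bmin': np.float64(0.14436487600659212), 'bmax': np.float64(0.2265546946819841), 'z': np.float64(0.08418109094673379), 'ex': array([ 0.96533865, -0.26100057]), 'ey': array([0.26100057, 0.96533865])}
[ 0.62224829 -0.03713978]
tilt x,y,z at c [-0.00022719 -0.00189535  0.08433038]
slab {'yaw': np.float64(-2.934019459379798), 'w': np.float64(0.010129382475059068), 'sl': array([ 2.88562181, -2.86312455]), 'amid': np.float64(0.7783715694970703), 'bmin': np.float64(0.06298537655417934), 'bmax': np.float64(0.09391561907398208), 'z': np.float64(0.011723890192961092), 'ex': array([ 0.99868914, -0.05118592]), 'ey': array([0.05118592, 0.99868914])}
[-1.90405729  0.3016632   4.57002941] [-0.00847101  0.41772566  0.03430254]
```

View pics/w18.png

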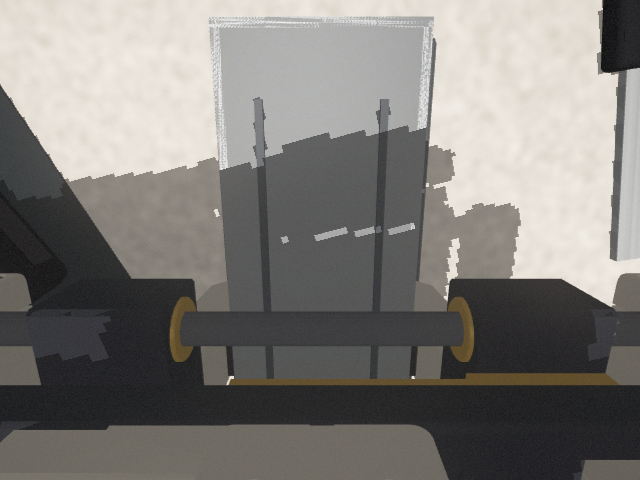

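The cover sits level but 4.4 mm high, and it is about 1 mm off along the carrier's y and x. I correct y, then try a little further down.

Request:
send_rows:
  series:
    - [-0.001, 0, -0.001, 0, 0, 0, 0.6]
    - [0, 0, 0, 0, 0, 0, 0.6]
    - [0, 0, 0.001, 0, 0, 0, 0.6]
    - [0, 0, 0.001, 0, 0, 0, 0.6]
    - [0, 0, 0, 0, 0, 0, 0.6]

```text
time: 38.43
tool_pos: [0.6215, -0.0385, 0.0318]
tool_rot: [3.14, -0.0, 1.306]
contact_force: [-4.1, 0.8, 12.5]
opening: 0.0611
```

Request:
send_rows:
  series:
    - [0, 0, 0.001, 0, 0, 0, 0.6]
    - [0, 0, 0, 0, 0, 0, 0.6]
    - [0, 0, 0, 0, 0, 0, 0.6]

```text
time: 38.68
tool_pos: [0.6215, -0.0385, 0.0316]
tool_rot: [3.139, -0.0, 1.306]
contact_force: [-6.0, 0.7, 17.4]
opening: 0.0611
```

Request:
send_rows:
  series:
    - [0, 0, -0.003, 0, 0, 0, 0.6]
    - [0, -0.0015, 0, 0, 0, 0, 0.6]
    - [0, 0, 0.001, 0, 0, 0, 0.6]
    - [0, 0, 0.001, 0, 0, 0, 0.6]
    - [0, 0, 0, 0, 0, 0, 0.6]

```text
time: 39.1
tool_pos: [0.6201, -0.0381, 0.0315]
tool_rot: [3.14, -0.0, 1.306]
contact_force: [-4.6, 0.5, 13.6]
opening: 0.0609
```

Request:
send_rows:
  series:
    - [0, 0, 0.001, 0, 0, 0, 0.6]
    - [0, 0, 0, 0, 0, 0, 0.6]
    - [0, 0, 0, 0, 0, 0, 0.6]

```text
time: 39.35
tool_pos: [0.6202, -0.0381, 0.0313]
tool_rot: [3.139, -0.0, 1.306]
contact_force: [-5.7, 0.6, 18.4]
opening: 0.0611
```

The sideways force follows the arm's compliance, so this is a flat, hard stop. When the cover was seated the pinch stopped at 63.6 mm, but in free air the tabs go in to 61 mm. Over-pinched tabs therefore probably land on the inner ribs, so I ease the pinch to about 64 mm and lower again.

Request:
send_rows:
  series:
    - [0, 0, -0.003, 0, 0, 0, 0.6]
    - [0, 0.0015, 0, 0, 0, 0, 0.45]
    - [0, 0, 0, 0, 0, 0, 0.34]
    - [0, 0, 0, 0, 0, 0, 0.31]
    - [0, 0, 0, 0, 0, 0, 0.305]

```text
time: 39.77
tool_pos: [0.6211, -0.0384, 0.032]
tool_rot: [3.142, -0.0, 1.306]
contact_force: [-1.1, -0.1, 4.8]
opening: 0.0635
```

Request:
send_rows:
  series:
    - [0, 0, 0, 0, 0, 0, 0.305]
    - [0, 0, 0, 0, 0, 0, 0.305]
    - [0, 0, 0, 0, 0, 0, 0.305]

```text
time: 40.02
tool_pos: [0.6212, -0.0384, 0.0318]
tool_rot: [3.141, -0.0, 1.306]
contact_force: [-0.8, -0.1, 2.8]
opening: 0.0642
```

Request:
send_rows:
  series:
    - [0, 0, 0.001, 0, 0, 0, 0.305]
    - [0, 0, 0.001, 0, 0, 0, 0.305]
    - [0, 0, 0, 0, 0, 0, 0.305]

```text
time: 40.27
tool_pos: [0.6207, -0.0383, 0.0297]
tool_rot: [-3.141, -0.0, 1.306]
contact_force: [-1.6, 0.7, 3.4]
opening: 0.064
```

Request:
send_rows:
  series:
    - [0, 0, 0.001, 0, 0, 0, 0.305]
    - [0, 0, 0.001, 0, 0, 0, 0.305]
    - [0, 0, 0, 0, 0, 0, 0.305]
    - [0, 0, 0, 0, 0, 0, 0.305]

```text
time: 40.6
tool_pos: [0.6201, -0.0381, 0.0275]
tool_rot: [-3.139, 0.0, 1.306]
contact_force: [-4.1, 0.5, 3.3]
opening: 0.0638
```

```bash
cat > cv.py <<'E'
from h import *
d=cam('wrist'); save(d,'wc'+str(int(observe()['time']*100)))
P=d['P']
r=fitbox(d,.072,.1); m=r.pop('m'); print(r['yaw'],r['z']); print(r['amid']*r['ex']+(r['bmax']-.1)*r['ey'])
Q=P[m]; A=np.c_[(Q[:,:2]-[.6228,-.0382])@np.array([r['ex'],r['ey']]).T,np.ones(len(Q))]; print('tilt x,y,z at c',np.linalg.lstsq(A,Q[:,2],rcond=None)[0])
E
python3 cv.py
```

```text
-15.110222247422763 0.08204727607197439
[ 0.61937782 -0.03743061]
tilt x,y,z at c [ 0.07605129 -0.00031081  0.08229476]
```

The -x side went down but the +x side hung up, leaving the cover tilted 4.4° across. I lift a little and pinch fully again to square it.

Request:
send_rows:
  series:
    - [0, 0, -0.002, 0, 0, 0, 0.305]
    - [0, 0, -0.003, 0, 0, 0, 0.32]
    - [0, 0, -0.003, 0, 0, 0, 0.4]
    - [0, 0, -0.002, 0, 0, 0, 0.6]
    - [0, 0, 0, 0, 0, 0, 0.6]

```text
time: 41.07
tool_pos: [0.6222, -0.0387, 0.0389]
tool_rot: [3.139, -0.0, 1.306]
contact_force: [-0.2, -1.0, -1.6]
opening: 0.0609
```

Request:
send_rows:
  series:
    - [0, 0, 0, 0, 0, 0, 0.6]
    - [0, 0, 0, 0, 0, 0, 0.6]
    - [0, 0, 0, 0, 0, 0, 0.6]

```text
time: 41.32
tool_pos: [0.6211, -0.0384, 0.038]
tool_rot: [3.141, -0.0, 1.306]
contact_force: [0.1, 0.0, -2.2]
opening: 0.0611
```

```bash
python3 cv.py
python3 - <<'E'
from h import *
to([.6222,-.038,.047],down(YC))
d=cam('scene'); save(d,'s19',(220,200,380,320),5)
E
```

```text
-15.158357282433062 0.0925090091423769
[ 0.61931202 -0.03748143]
tilt x,y,z at c [0.0743517  0.00722908 0.09221008]
t 41.37 tcp [ 0.6211 -0.0384  0.038 ] open 0.0607 F [ 0.6  0.  -1.9]
shift tool(cur axes) [0.0007 0.001  0.0098] shift(target axes) [0.0007 0.001  0.0098] world [ 0.0011  0.0004 -0.0098] rotvec [ 0.0002 -0.0001  0.0003]
```

View pics/s19.png

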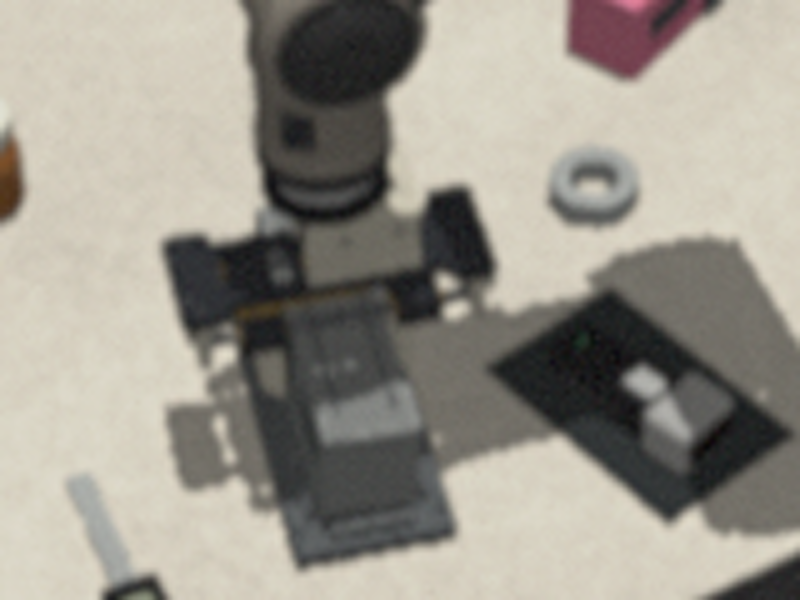

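The tilt stays in the grip. I set the cover down on the free bench in front of the label end so it squares itself, then regrasp it with a gentler pinch.

Request:
send_rows:
  series:
    - [0, 0, -0.02, 0, 0, 0, 0.6]
    - [0, 0, -0.035, 0, 0, 0, 0.6]
    - [0, 0, -0.03, 0, 0, 0, 0.6]
    - [-0.015, 0, -0.01, 0, 0, 0, 0.6]
    - [-0.03, 0, 0, 0, 0, 0, 0.6]

```text
time: 41.83
tool_pos: [0.6114, -0.0805, 0.1365]
tool_rot: [3.135, -0.001, 1.31]
contact_force: [1.2, -1.2, -1.6]
opening: 0.0613
```

Request:
send_rows:
  series:
    - [-0.038, 0, 0, 0, 0, 0, 0.6]
    - [-0.039, 0, 0, 0, 0, 0, 0.6]
    - [-0.039, 0, 0, 0, 0, 0, 0.6]
    - [-0.039, 0, 0, 0, 0, 0, 0.6]
    - [-0.039, 0, 0, 0, 0, 0, 0.6]

```text
time: 42.25
tool_pos: [0.5568, -0.2713, 0.1322]
tool_rot: [-3.141, -0.0, 1.306]
contact_force: [1.4, -0.4, -1.8]
opening: 0.061
```

Request:
send_rows:
  series:
    - [-0.032, 0, 0, 0, 0, 0, 0.6]
    - [-0.016, 0, 0.015, 0, 0, 0, 0.6]
    - [0, 0, 0.025, 0, 0, 0, 0.6]
    - [0, 0, 0.02, 0, 0, 0, 0.6]
    - [0, 0, 0.01, 0, 0, 0, 0.6]

```text
time: 42.67
tool_pos: [0.5434, -0.3155, 0.0594]
tool_rot: [-3.137, -0.002, 1.304]
contact_force: [-0.3, 0.9, -1.7]
opening: 0.0609
```

Request:
send_rows:
  series:
    - [0, 0, 0, 0, 0, 0, 0.6]
    - [0, 0, 0, 0, 0, 0, 0.6]

```text
time: 42.83
tool_pos: [0.5456, -0.3154, 0.0627]
tool_rot: [-3.141, -0.0, 1.306]
contact_force: [0.5, 0.4, -1.4]
opening: 0.0611
```

Run:
```python
from h import *
to([.547,-.318,.0335],down(YC))
d=cam('scene'); save(d,'s20',(220,160,380,320),4)
```

```text
t 42.83 tcp [ 0.5456 -0.3154  0.0627] open 0.0611 F [ 0.5  0.4 -1.4]
shift tool(cur axes) [-0.0022  0.0021  0.048 ] shift(target axes) [-0.0022  0.0021  0.048 ] world [ 0.0014 -0.0026 -0.048 ] rotvec [-0.0009 -0.0004  0.0005]
```

View pics/s20.png

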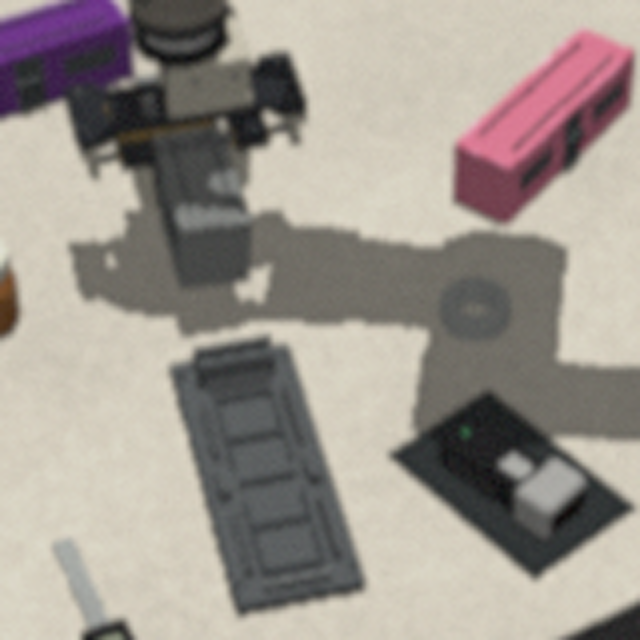

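Request:
send_rows:
  series:
    - [0, 0, 0.012, 0, 0, 0, 0.6]
    - [0, 0, 0.014, 0, 0, 0, 0.6]
    - [0, 0, 0.012, 0, 0, 0, 0.6]
    - [0, 0, 0.006, 0, 0, 0, 0.6]
    - [0, 0, 0.002, 0, 0, 0, 0.6]

```text
time: 43.3
tool_pos: [0.5453, -0.3148, 0.0156]
tool_rot: [-3.14, -0.001, 1.306]
contact_force: [-0.2, -0.1, -1.7]
opening: 0.0609
```

Request:
send_rows:
  series:
    - [0, 0, 0, 0, 0, 0, 0.6]
    - [0, 0, 0.001, 0, 0, 0, 0.6]
    - [0, 0, 0.001, 0, 0, 0, 0.6]
    - [0, 0, 0, 0, 0, 0, 0.6]

```text
time: 43.63
tool_pos: [0.5461, -0.3155, 0.0154]
tool_rot: [3.141, 0.0, 1.306]
contact_force: [-0.7, -0.2, -1.4]
opening: 0.0613
```

Request:
send_rows:
  series:
    - [0, 0, 0.001, 0, 0, 0, 0.6]
    - [0, 0, 0.001, 0, 0, 0, 0.6]
    - [0, 0, 0, 0, 0, 0, 0.6]

```text
time: 43.88
tool_pos: [0.5461, -0.3155, 0.0134]
tool_rot: [3.141, 0.0, 1.306]
contact_force: [0.8, 0.6, 0.3]
opening: 0.061
```

Request:
send_rows:
  series:
    - [0, 0, 0, 0, 0, 0, 0.3]
    - [0, 0, 0, 0, 0, 0, 0.1]
    - [0, 0, 0, 0, 0, 0, 0.1]
    - [0, 0, 0, 0, 0, 0, 0.1]
    - [0, 0, 0, 0, 0, 0, 0.1]

```text
time: 44.3
tool_pos: [0.5457, -0.3153, 0.0129]
tool_rot: [-3.141, -0.0, 1.306]
contact_force: [0.4, -0.4, -0.2]
opening: 0.0818
```

```bash
sed -i 's/.072,.1)/.055,.1)/' cv.py; python3 cv.py; python3 -c "
from h import *
to([0,0,0],down(YC))"
```

```text
-18.6466155365446 0.06616041110460612
[ 0.54485051 -0.31408202]
tilt x,y,z at c [-0.00382125 -0.17419761  0.03180386]
t 44.35 tcp [ 0.5457 -0.3153  0.0129] open 0.0827 F [-0.5  0.1  0.1]
shift tool(cur axes) [ 0.1613 -0.6093  0.0318] shift(target axes) [ 0.1612 -0.6093  0.0317] world [-0.5457  0.3153 -0.0317] rotvec [-0.0003 -0.0002  0.0003]
```

```bash
sed -i 's/.055,.1)/.062,.072,(150,0,500,260))/' cv.py; python3 cv.py; ls pics | tail -3
```

```text
-15.144610990150278 0.06582312542699102
[ 0.54865245 -0.31567636]
tilt x,y,z at c [-0.00047477 -0.00176323  0.06546813]
wc4435.png
wc4440.png
wrist0.png
```

The cover stands level again. I centre on it and pinch to about 64 mm only.

Request:
send_rows:
  series:
    - [0, 0.0023, -0.001, 0, 0, 0, 0.1]
    - [0, 0, 0, 0, 0, 0, 0.2]
    - [0, 0, 0, 0, 0, 0, 0.25]
    - [0, 0, 0, 0, 0, 0, 0.28]
    - [0, 0, 0, 0, 0, 0, 0.305]
  newtons: 25

```text
time: 44.82
tool_pos: [0.5479, -0.3158, 0.0138]
tool_rot: [-3.141, -0.0, 1.306]
contact_force: [0.6, -0.1, -1.9]
opening: 0.0653
```

Request:
send_rows:
  series:
    - [0, 0, 0, 0, 0, 0, 0.305]
    - [0, 0, 0, 0, 0, 0, 0.305]
    - [0, 0, 0, 0, 0, 0, 0.305]

```text
time: 45.07
tool_pos: [0.5479, -0.3159, 0.0138]
tool_rot: [-3.141, -0.0, 1.306]
contact_force: [0.2, -1.7, -1.1]
opening: 0.064
```

Request:
send_rows:
  series:
    - [0, 0, -0.003, 0, 0, 0, 0.305]
    - [0, 0, -0.006, 0, 0, 0, 0.305]
    - [0, 0, -0.003, 0, 0, 0, 0.305]
    - [0, 0, 0, 0, 0, 0, 0.305]
    - [0, 0, 0, 0, 0, 0, 0.305]

```text
time: 45.48
tool_pos: [0.5483, -0.3161, 0.0265]
tool_rot: [3.141, 0.0, 1.306]
contact_force: [-0.2, 0.4, -1.8]
opening: 0.0637
```

```bash
sed -i 's/.062,.072,/.062,.1,/' cv.py; python3 cv.py; python3 -c "
from h import *
to([0.6223,-.0380,.15],down(YC))"
```

```text
-15.257592261510544 0.07871023361314904
[ 0.54881888 -0.3158305 ]
tilt x,y,z at c [ 0.00056235 -0.0029284   0.07810081]
t 45.53 tcp [ 0.5481 -0.316   0.0262] open 0.0637 F [ 0.6 -0.1 -1.3]
shift tool(cur axes) [ 0.2877 -0.0012 -0.105 ] shift(target axes) [ 0.2877 -0.0013 -0.105 ] world [0.0742 0.278  0.105 ] rotvec [0.0004 0.0001 0.0003]
```

It is held level. I carry it back over the carrier.

Request:
send_rows:
  series:
    - [0, 0, -0.015, 0, 0, 0, 0.305]
    - [0, 0, -0.025, 0, 0, 0, 0.305]
    - [0, 0, -0.03, 0, 0, 0, 0.305]
    - [0, 0, -0.025, 0, 0, 0, 0.305]
    - [0, 0, -0.01, 0, 0, 0, 0.305]

```text
time: 45.95
tool_pos: [0.5494, -0.3169, 0.1348]
tool_rot: [3.136, 0.002, 1.306]
contact_force: [0.4, -1.1, -1.3]
opening: 0.0636
```

Request:
send_rows:
  series:
    - [0.012, 0, 0, 0, 0, 0, 0.305]
    - [0.024, 0, 0, 0, 0, 0, 0.305]
    - [0.03, 0, 0, 0, 0, 0, 0.305]
    - [0.032, 0, 0, 0, 0, 0, 0.305]
    - [0.032, 0, 0, 0, 0, 0, 0.305]

```text
time: 46.37
tool_pos: [0.5812, -0.188, 0.1285]
tool_rot: [-3.138, -0.001, 1.305]
contact_force: [-0.4, 0.4, -1.9]
opening: 0.0639
```

Request:
send_rows:
  series:
    - [0.032, 0, 0, 0, 0, 0, 0.305]
    - [0.032, 0, 0, 0, 0, 0, 0.305]
    - [0.03, -0.001, 0, 0, 0, 0, 0.305]
    - [0.028, 0, 0, 0, 0, 0, 0.305]
    - [0.022, 0, 0, 0, 0, 0, 0.305]

```text
time: 46.78
tool_pos: [0.6178, -0.0476, 0.1285]
tool_rot: [-3.138, -0.001, 1.307]
contact_force: [-0.0, -0.3, -1.7]
opening: 0.0636
```

Request:
send_rows:
  series:
    - [0.01, 0, 0, 0, 0, 0, 0.305]
    - [0.003, 0, 0, 0, 0, 0, 0.305]
    - [0, 0, 0, 0, 0, 0, 0.305]
    - [0, 0, 0, 0, 0, 0, 0.305]
    - [0, 0, 0, 0, 0, 0, 0.305]

```text
time: 47.2
tool_pos: [0.6219, -0.0401, 0.1307]
tool_rot: [-3.141, 0.0, 1.304]
contact_force: [0.1, 0.1, -2.1]
opening: 0.0636
```

```bash
sed -i 's/.062,.1,/.16,.2,/' cv.py; python3 cv.py; python3 -c "
from h import *
to([0.6221,-.0382,.0472],down(YC))"
```

```text
-15.263891745541514 0.1827908586943287
[ 0.62253717 -0.03981063]
tilt x,y,z at c [-0.00067573 -0.00287601  0.18301397]
t 47.25 tcp [ 0.622  -0.0401  0.1308] open 0.0639 F [ 0.3  0.4 -1.6]
shift tool(cur axes) [ 0.0019 -0.0004  0.1024] shift(target axes) [ 0.0019 -0.0004  0.1024] world [ 1.000e-04  1.900e-03 -1.024e-01] rotvec [-0.0003  0.0002 -0.0015]
```

Request:
send_rows:
  series:
    - [0.002, 0, 0.012, 0, 0, 0, 0.305]
    - [0, 0, 0.02, 0, 0, 0, 0.305]
    - [0, 0, 0.022, 0, 0, 0, 0.305]
    - [0, 0, 0.016, 0, 0, 0, 0.305]
    - [0, 0, 0.008, 0, 0, 0, 0.305]

```text
time: 47.67
tool_pos: [0.6214, -0.0377, 0.0507]
tool_rot: [-3.138, 0.0, 1.304]
contact_force: [-0.6, 0.5, -1.2]
opening: 0.064
```

Request:
send_rows:
  series:
    - [0, 0, 0.004, 0, 0, 0, 0.305]
    - [0, 0, 0, 0, 0, 0, 0.305]
    - [0, 0, 0, 0, 0, 0, 0.305]
    - [0, 0, 0, 0, 0, 0, 0.305]

```text
time: 48.0
tool_pos: [0.6236, -0.0371, 0.0503]
tool_rot: [3.139, -0.0, 1.306]
contact_force: [-0.4, 0.6, -0.9]
opening: 0.0638
```

```bash
sed -i 's/.16,.2,/.072,.12,/' cv.py; python3 cv.py; python3 -c "
from h import *
to([0.6221,-.0382,.0472],down(YC))"
```

```text
-15.235308347315101 0.10248144610816859
[ 0.62402057 -0.03680673]
tilt x,y,z at c [ 0.00242585 -0.00211876  0.10265706]
t 48.05 tcp [ 0.6236 -0.037   0.0503] open 0.0636 F [-0.1 -0.5 -1.5]
shift tool(cur axes) [-0.0016 -0.0011  0.0219] shift(target axes) [-0.0016 -0.0011  0.0219] world [-0.0015 -0.0012 -0.0219] rotvec [ 0.0023 -0.0003  0.0002]
```

Request:
send_rows:
  series:
    - [-0.0014, -0.001, 0.005, 0, 0, 0, 0.305]
    - [0, 0, 0.004, 0, 0, 0, 0.305]
    - [0, 0, 0.002, 0, 0, 0, 0.305]
    - [0, 0, 0, 0, 0, 0, 0.305]
    - [0, 0, 0, 0, 0, 0, 0.305]

```text
time: 48.47
tool_pos: [0.6213, -0.0378, 0.0377]
tool_rot: [-3.141, -0.0, 1.306]
contact_force: [0.4, 0.1, -1.3]
opening: 0.0638
```

Request:
send_rows:
  series:
    - [0, 0, 0, 0, 0, 0, 0.305]
    - [0, 0, 0, 0, 0, 0, 0.305]
    - [0, 0, 0, 0, 0, 0, 0.305]

```text
time: 48.72
tool_pos: [0.6216, -0.0378, 0.0381]
tool_rot: [3.141, -0.0, 1.306]
contact_force: [-0.4, 0.9, -2.0]
opening: 0.064
```

```bash
python3 cv.py; python3 -c "
from h import *
to([0.6221,-.0382,.0472],down(YC))"
```

```text
-15.16723322205543 0.09034364564792674
[ 0.62218863 -0.03761474]
tilt x,y,z at c [ 0.00033584 -0.00236046  0.09053666]
t 48.77 tcp [ 0.6216 -0.0379  0.0381] open 0.0642 F [-0.5 -1.3 -2. ]
shift tool(cur axes) [-0.0002  0.0006  0.0097] shift(target axes) [-0.0002  0.0006  0.0097] world [ 0.0005 -0.0003 -0.0097] rotvec [ 0.0003 -0.0001  0.0003]
```

Alignment is within about 0.6 mm, and the foot is about 10 mm above the slab. I continue slowly.

Request:
send_rows:
  series:
    - [0, 0.0005, 0.002, 0, 0, 0, 0.305]
    - [0, 0, 0.002, 0, 0, 0, 0.305]
    - [0, 0, 0, 0, 0, 0, 0.305]
    - [0, 0, 0, 0, 0, 0, 0.305]

```text
time: 49.1
tool_pos: [0.6218, -0.038, 0.0337]
tool_rot: [-3.141, -0.0, 1.306]
contact_force: [-0.9, -0.0, -0.8]
opening: 0.0637
```

Request:
send_rows:
  series:
    - [0, 0, 0.001, 0, 0, 0, 0.305]
    - [0, 0, 0.001, 0, 0, 0, 0.305]
    - [0, 0, 0, 0, 0, 0, 0.305]
    - [0, 0, 0, 0, 0, 0, 0.305]

```text
time: 49.43
tool_pos: [0.6221, -0.038, 0.0322]
tool_rot: [3.141, -0.0, 1.306]
contact_force: [-0.3, 0.0, -0.6]
opening: 0.0636
```

Request:
send_rows:
  series:
    - [0, 0, 0.001, 0, 0, 0, 0.305]
    - [0, 0, 0.001, 0, 0, 0, 0.305]
    - [0, 0, 0, 0, 0, 0, 0.305]

```text
time: 49.68
tool_pos: [0.6221, -0.038, 0.0304]
tool_rot: [3.141, -0.0, 1.306]
contact_force: [-0.4, -0.3, -0.8]
opening: 0.0639
```

It is past the earlier stop with no force building up.

Request:
send_rows:
  series:
    - [0, 0, 0.001, 0, 0, 0, 0.305]
    - [0, 0, 0.001, 0, 0, 0, 0.305]
    - [0, 0, 0, 0, 0, 0, 0.305]
    - [0, 0, 0, 0, 0, 0, 0.305]

```text
time: 50.02
tool_pos: [0.6222, -0.0381, 0.0281]
tool_rot: [3.141, -0.0, 1.306]
contact_force: [-0.0, 0.2, 3.0]
opening: 0.0636
```

Request:
send_rows:
  series:
    - [0, 0, 0.001, 0, 0, 0, 0.305]
    - [0, 0, 0, 0, 0, 0, 0.305]
    - [0, 0, 0, 0, 0, 0, 0.305]

```text
time: 50.27
tool_pos: [0.6223, -0.0381, 0.0275]
tool_rot: [3.141, -0.0, 1.306]
contact_force: [-1.1, 0.8, 5.3]
opening: 0.0642
```

```bash
python3 cv.py
```

```text
-15.163767947188445 0.07981094644562721
[ 0.62292337 -0.03781309]
tilt x,y,z at c [-0.00027651 -0.00184859  0.07996821]
```

The cover is seated, with its top at 0.0798 as at the start. I release the tabs.

Request:
send_rows:
  series:
    - [0, 0, 0, 0, 0, 0, 0.2]
    - [0, 0, 0, 0, 0, 0, 0.1]
    - [0, 0, 0, 0, 0, 0, 0]
    - [0, 0, 0, 0, 0, 0, 0]
    - [0, 0, 0, 0, 0, 0, 0]

```text
time: 50.73
tool_pos: [0.6217, -0.0379, 0.0265]
tool_rot: [-3.141, -0.0, 1.306]
contact_force: [0.7, 0.2, -0.5]
opening: 0.0906
```

Request:
send_rows:
  series:
    - [0, 0, -0.006, 0, 0, 0, 0]
    - [0, 0, -0.014, 0, 0, 0, 0]
    - [0, 0, -0.025, 0, 0, 0, 0]
    - [0, 0, -0.035, 0, 0, 0, 0]
    - [0, 0, -0.04, 0, 0, 0, 0]

```text
time: 51.15
tool_pos: [0.6207, -0.0379, 0.1468]
tool_rot: [-3.138, 0.0, 1.306]
contact_force: [0.3, 0.2, 0.5]
opening: 0.0917
```

Request:
send_rows:
  series:
    - [-0.03, -0.02, 0, 0, 0, 0, 0]
    - [-0.035, -0.035, 0, 0, 0, 0, 0]
    - [-0.02, -0.025, 0, 0, 0, 0, 0]
    - [-0.01, -0.015, 0, 0, 0, 0, 0]
    - [0, 0, 0, 0, 0, 0, 0]

```text
time: 51.57
tool_pos: [0.5091, -0.1019, 0.1475]
tool_rot: [-3.14, 0.0, 1.304]
contact_force: [1.3, 1.6, -0.4]
opening: 0.092
```

Request:
send_rows:
  series:
    - [0, 0, 0, 0, 0, 0, 0]
    - [0, 0, 0, 0, 0, 0, 0]

```text
time: 51.73
tool_pos: [0.5133, -0.1009, 0.1475]
tool_rot: [3.14, -0.0, 1.306]
contact_force: [-0.1, -0.2, 0.1]
opening: 0.0919
```

```bash
sed -i 's/(150,0,500,260)/(0,0,640,300)/' cv.py; python3 cv.py
python3 - <<'E'
from h import *
d=cam('wrist'); save(d,'w21'); 
d=cam('scene'); save(d,'s21',(220,200,380,320),5)
to([0.5,0,.1],down(YC))
E
```

```text
-15.084546484319329 0.07979776769396676
[ 0.61103967 -0.08203592]
tilt x,y,z at c [0.01151952 0.00082621 0.07975543]
t 51.88 tcp [ 0.5131 -0.1005  0.1469] open 0.0918 F [ 0.2 -0.3  0.1]
shift tool(cur axes) [ 0.0936 -0.0389  0.0657] shift(target axes) [ 0.0936 -0.039   0.0657] world [-0.0131  0.1005 -0.0657] rotvec [ 0.0004 -0.0002  0.0012]
```

View pics/w21.png

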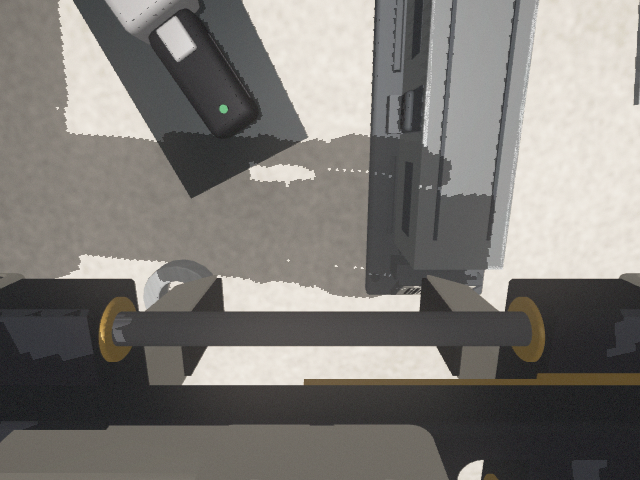

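View pics/s21.png

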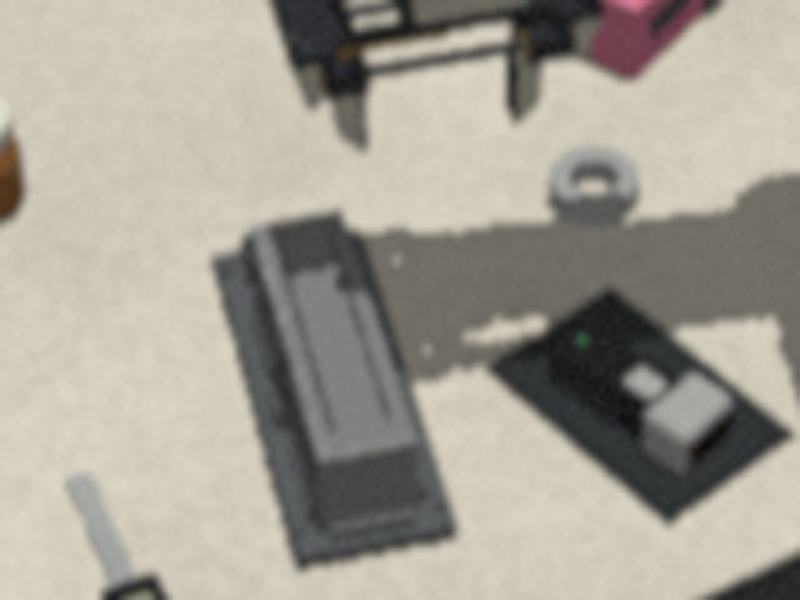

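The cover is on and level, and its -x pad shows at (408,110). I check the pad's spring-out from depth and measure the reader.

```bash
cat > rd.py <<'E'
from h import *
def reader(d,lo=.02,hi=.05,box=(0,0,640,300)):
    P=d['P']; x0,y0,x1,y1=box; m=np.zeros(P.shape[:2],bool); m[y0:y1,x0:x1]=1
    m&=(P[...,2]>lo)&(P[...,2]<hi)
    q=P[...,:2]; m&=(np.hypot(q[...,0]-.455,q[...,1]-.05)<.12)
    n,l,st,_=cv2.connectedComponentsWithStats(m.astype(np.uint8)); i=1+np.argmax(st[1:,4]); Q=P[l==i]
    return Q
E
python3 - <<'E'
from rd import *
d=cam('wrist'); P=d['P'].reshape(-1,3)
C=np.array([.6228,-.0382]);ex=np.array([np.cos(YC),np.sin(YC)]);ey=np.array([-ex[1],ex[0]])
a=(P[:,:2]-C)@ex;b=(P[:,:2]-C)@ey
for z0 in (.038,.042,.046):
    m=(P[:,2]>z0)&(P[:,2]<z0+.004)&(a<-.02)&(a>-.045)
    for nm,mm in (('pad',m&(abs(b)<.010)),('wall',m&(abs(b)>.02)&(abs(b)<.05))): print(z0,nm,mm.sum(),np.percentile(a[mm],[5,50]).round(4) if mm.sum() else '')
d=cam('top'); save(d,'t22',(60,150,460,350),2)
Q=reader(d,.02,.05,(200,230,320,320)); r=cv2.minAreaRect((Q[:,:2]*1000).astype(np.float32)); print(r)
E
```

```text
0.038 pad 39 [-0.0345 -0.0342]
0.038 wall 105 [-0.0294 -0.029 ]
0.042 pad 39 [-0.0344 -0.0342]
0.042 wall 134 [-0.0294 -0.029 ]
0.046 pad 149 [-0.0344 -0.0332]
0.046 wall 141 [-0.0294 -0.029 ]
((450.14691162109375, 66.43841552734375), (50.13270568847656, 89.26390075683594), 17.303579330444336)
```

View pics/t22.png

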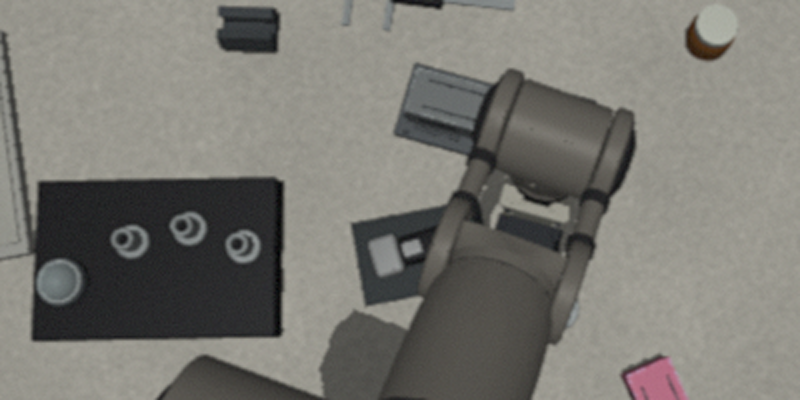

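The -x pad stands 5.2 mm proud, so that tab has sprung out. The top view shows all three bushes still standing at (130,240), (188,228) and (242,245). Next I go over the reader with the jaws turned across its handle.

Run:
```python
from h import *
rows([.478,-.015,.15],down(np.radians(17.5)),clo=0)
```

```text
t 51.98 tcp [ 0.5127 -0.1005  0.1467] open 0.0919 F [-0.2 -0.5  0.6] n 5
[[0.0147,-0.0112,0.0031,-0.0,-0.0,-0.1139,0],[0.0159,-0.0094,0.0031,-0.0,-0.0001,-0.1139,0],[0.0168,-0.0076,0.0031,-0.0001,-0.0,-0.1139,0],[0.0176,-0.0056,0.0031,0.0,-0.0001,-0.1139,0],[0.0181,-0.0035,0.0031,-0.0,-0.0,-0.1139,0]]
```

Request:
send_rows:
  series:
    - [0.015, -0.011, 0.002, 0, 0, -0.114, 0]
    - [0.016, -0.009, 0.002, 0, 0, -0.114, 0]
    - [0.017, -0.008, 0.002, 0, 0, -0.114, 0]
    - [0.018, -0.006, 0.002, 0, 0, -0.114, 0]
    - [0.018, -0.004, 0.002, 0, 0, -0.114, 0]

```text
time: 52.4
tool_pos: [0.4768, -0.0136, 0.1367]
tool_rot: [-3.142, -0.0, 1.882]
contact_force: [0.1, 0.2, 0.5]
opening: 0.0918
```

Request:
send_rows:
  series:
    - [0, 0, 0, 0, 0, 0, 0]
    - [0, 0, 0, 0, 0, 0, 0]
    - [0, 0, 0, 0, 0, 0, 0]
    - [0, 0, 0, 0, 0, 0, 0]

```text
time: 52.73
tool_pos: [0.4776, -0.0154, 0.1371]
tool_rot: [3.141, 0.0, 1.873]
contact_force: [-0.4, -0.3, 0.5]
opening: 0.092
```

Run:
```python
from rd import *
d=cam('wrist'); save(d,'w23'); 
to([.478,-.015,.15],down(np.radians(17.5)))
Q=reader(d,.02,.05); r=cv2.minAreaRect((Q[:,:2]*1000).astype(np.float32)); print('all',r)
Q=reader(d,.034,.045); r=cv2.minAreaRect((Q[:,:2]*1000).astype(np.float32)); print('head',r)
Q=reader(d,.024,.0335); r=cv2.minAreaRect((Q[:,:2]*1000).astype(np.float32)); print('handle',r,np.median(Q[:,2]))
# mat
hsv=cv2.cvtColor(d['color'],cv2.COLOR_RGB2HSV)
```

```text
t 52.78 tcp [ 0.4775 -0.0155  0.1371] open 0.0913 F [ 0.1 -0.3  0.2]
shift tool(cur axes) [0.0003 0.0006 0.0059] shift(target axes) [0.0003 0.0006 0.0059] world [ 0.0005  0.0005 -0.0059] rotvec [ 0.0005  0.0003 -0.0027]
all ((456.5255126953125, 49.43781280517578), (50.04375457763672, 120.03845977783203), 16.614490509033203)
head ((444.7145690917969, 89.10350036621094), (48.61213684082031, 34.23736572265625), 17.51090431213379)
handle ((462.3271789550781, 33.544857025146484), (46.52510452270508, 85.42692565917969), 17.523101806640625) 0.029521661199072735
```

View pics/w23.png

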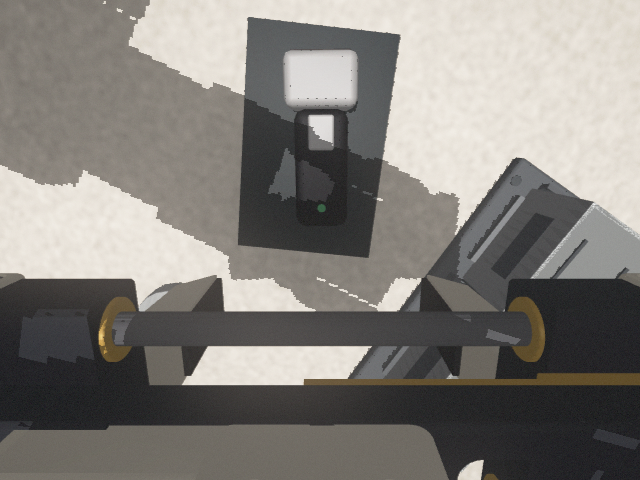

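The reader lies at (321,135), parallel to the tool, and the mat's corners are at (248,17), (400,35), (369,257) and (238,245).

Run:
```python
from rd import *
d=cam('wrist')
c=np.array([ray(d,u,v,0) for u,v in ((248,17),(400,35),(369,257),(238,245))]); print('mat',c.mean(0).round(4), np.linalg.norm(c[0]-c[1]),np.linalg.norm(c[1]-c[2]))
to([.4601,.038,.0225],down(np.radians(17.5)))
```

```text
mat [0.4524 0.0452 0.    ] 0.11007681695113346 0.16933770885172225
t 52.83 tcp [ 0.4774 -0.0154  0.137 ] open 0.0916 F [ 0.9 -0.2  0.4]
shift tool(cur axes) [ 0.0562 -0.0006  0.1333] shift(target axes) [ 0.0561 -0.0004  0.1333] world [-0.0173  0.0534 -0.1333] rotvec [ 0.0003  0.0002 -0.0024]
```

Request:
send_rows:
  series:
    - [0.014, 0, 0.01, 0, 0, -0.002, 0]
    - [0.02, 0, 0.022, 0, 0, 0, 0]
    - [0.016, 0, 0.025, 0, 0, 0, 0]
    - [0.006, 0, 0.025, 0, 0, 0, 0]
    - [0, 0, 0.02, 0, 0, 0, 0]

```text
time: 53.25
tool_pos: [0.4592, 0.0394, 0.0336]
tool_rot: [-3.141, -0.001, 1.878]
contact_force: [0.2, -0.1, -1.0]
opening: 0.0917
```

Request:
send_rows:
  series:
    - [0, 0, 0.012, 0, 0, 0, 0]
    - [0, 0, 0, 0, 0, 0, 0]
    - [0, 0, 0, 0, 0, 0, 0]
    - [0, 0, 0, 0, 0, 0, 0]
    - [0, 0, 0, 0, 0, 0, 0]

```text
time: 53.67
tool_pos: [0.4609, 0.0384, 0.024]
tool_rot: [3.14, 0.001, 1.877]
contact_force: [0.6, -0.1, 0.7]
opening: 0.0916
```

Run:
```python
from rd import *
to([.4601,.038,.0225],down(np.radians(17.5)))
d=cam('wrist'); save(d,'w24')
```

```text
t 53.67 tcp [0.4609 0.0384 0.024 ] open 0.0916 F [ 0.6 -0.1  0.7]
shift tool(cur axes) [-0.0001 -0.001   0.0203] shift(target axes) [-0.0001 -0.0009  0.0203] world [-0.0008 -0.0004 -0.0203] rotvec [0.0021 0.0007 0.0009]
```

View pics/w24.png

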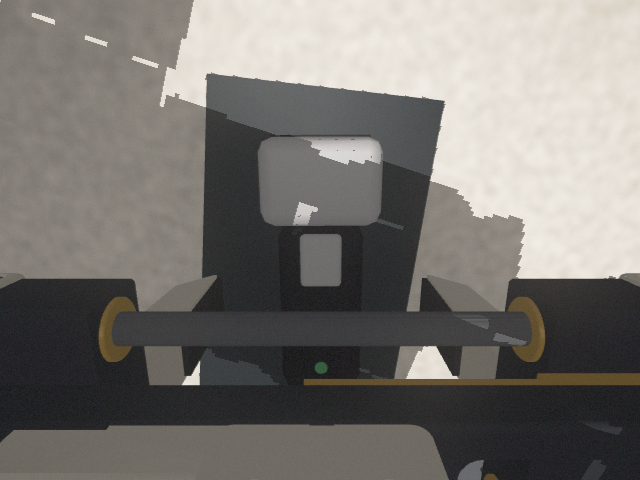

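The handle is centred between the fingers at column 320. I go down and grip.

Request:
send_rows:
  series:
    - [0, -0.001, 0.007, 0, 0, 0, 0]
    - [0, 0, 0.007, 0, 0, 0, 0]
    - [0, 0, 0.004, 0, 0, 0, 0]
    - [0, 0, 0.001, 0, 0, 0, 0]
    - [0, 0, 0, 0, 0, 0, 0.2]

```text
time: 54.13
tool_pos: [0.4586, 0.0384, 0.0034]
tool_rot: [-3.14, -0.001, 1.878]
contact_force: [-0.2, 0.3, 0.2]
opening: 0.0883
```

Request:
send_rows:
  series:
    - [0, 0, 0, 0, 0, 0, 0.4]
    - [0, 0, 0, 0, 0, 0, 0.6]
    - [0, 0, 0, 0, 0, 0, 0.7]
    - [0, 0, 0, 0, 0, 0, 0.75]
    - [0, 0, 0, 0, 0, 0, 0.75]
  newtons: 25

```text
time: 54.55
tool_pos: [0.4592, 0.0384, 0.0041]
tool_rot: [3.141, 0.0, 1.878]
contact_force: [-0.3, 0.6, 0.8]
opening: 0.0563
```

Request:
send_rows:
  series:
    - [0, 0, 0, 0, 0, 0, 0.75]
    - [0, 0, 0, 0, 0, 0, 0.75]
    - [0, 0, 0, 0, 0, 0, 0.75]
    - [0, 0, 0, 0, 0, 0, 0.75]
    - [0, 0, 0, 0, 0, 0, 0.75]

```text
time: 54.97
tool_pos: [0.4592, 0.0384, 0.0041]
tool_rot: [3.141, 0.0, 1.878]
contact_force: [0.3, 0.4, 0.4]
opening: 0.038
```

The reader is gripped at an opening of 38.0 mm. I lift it and fix the label's position from the top view.

Request:
send_rows:
  series:
    - [0, 0, -0.01, 0, 0, 0, 0.75]
    - [0, 0, -0.025, 0, 0, 0, 0.75]
    - [0, 0, -0.035, 0, 0, 0, 0.75]
    - [0, 0, -0.035, 0, 0, 0, 0.75]
    - [0, 0, -0.025, 0, 0, 0, 0.75]

```text
time: 55.38
tool_pos: [0.4593, 0.0384, 0.1364]
tool_rot: [3.14, 0.001, 1.878]
contact_force: [1.0, -0.5, -1.6]
opening: 0.0378
```

Run:
```python
from h import *
d=cam('top'); save(d,'t25',(320,180,400,240),8)
d2=cam('wrist'); save(d2,'w25')
P=d['P']; C=np.array([.6228,-.0382]);ex=np.array([np.cos(YC),np.sin(YC)]);ey=np.array([-ex[1],ex[0]])
hsv=cv2.cvtColor(d['color'],cv2.COLOR_RGB2HSV)
for px in ((350,222),(352,222),(354,222)):
    p=P[px[1],px[0]]; print(px,p.round(4),((p[:2]-C)@ex).round(4),((p[:2]-C)@ey).round(4), d['color'][px[1],px[0]])
```

```text
(350, 222) [ 0.5832 -0.1552  0.0493] -0.0075 -0.1233 [85 86 86]
(352, 222) [ 0.5843 -0.1607  0.0439] -0.005 -0.1283 [88 88 84]
(354, 222) [ 0.5867 -0.1668  0.0314] -0.0012 -0.1336 [54 54 52]
```

View pics/t25.png

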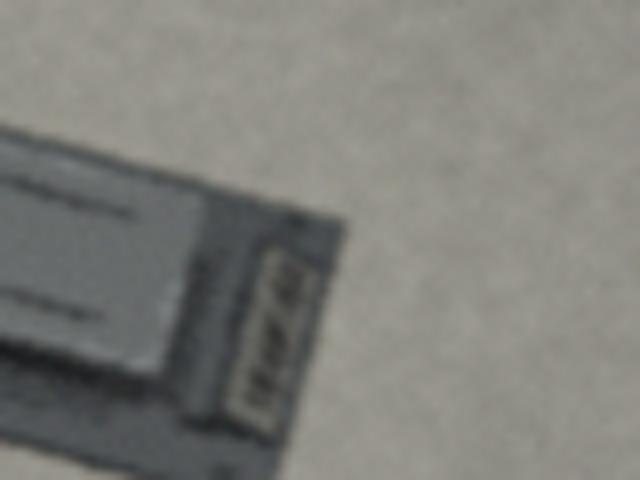

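View pics/w25.png

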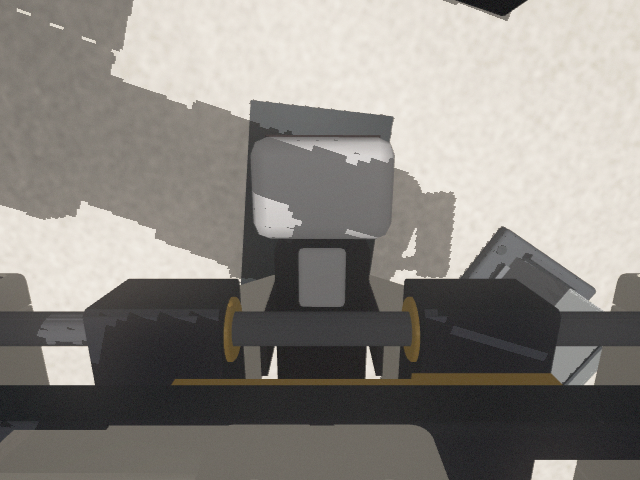

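The label is at (270,340) in the enlarged top view. With the depth this gives a centre of about (0.5885, -0.1647, 0.037). The reader sits straight in the grip. I plan the reading pose.

Run:
```python
from h import *
d=cam('top'); print('ray',ray(d,353.75,222.5,.037).round(4))
L=np.array([.5885,-.1647,.037]); th=np.radians(30)
Rt=down(YC)@R.from_rotvec([0,-th,0]).as_matrix(); G=L-.162*Rt[:,0]-.0039*Rt[:,2]; print('G',G,'ax',Rt[:,0],'tz',Rt[:,2])
rows([G[0],G[1],.16],down(YC),clo=.75,vmax=.035)
```

```text
ray [ 0.5843 -0.1657  0.037 ]
G [ 0.55222715 -0.29820628  0.1213775 ] ax [ 0.22706249  0.8357288  -0.5       ] tz [-0.13109459 -0.48250825 -0.8660254 ]
t 55.53 tcp [0.4599 0.0383 0.1354] open 0.038 F [ 0.1 -0.9 -2.4] n 10
[[-0.0349,-0.0014,-0.0005,0.0004,0.0,0.0572,0.75],[-0.0349,0.0007,-0.0006,0.0004,0.0001,0.0573,0.75],[-0.0348,0.0026,-0.0005,0.0004,0.0,0.0572,0.75],[-0.0346,0.0046,-0.0006,0.0004,0.0,0.0572,0.75],[-0.0342,0.0065,-0.0005,0.0004,0.0001,0.0573,0.75]]
[[-0.0339,0.0086,-0.0006,0.0004,0.0,0.0572,0.75],[-0.0333,0.0104,-0.0005,0.0004,0.0001,0.0572,0.75],[-0.0326,0.0124,-0.0006,0.0004,-0.0,0.0573,0.75],[-0.0319,0.0141,-0.0005,0.0004,0.0,0.0572,0.75],[-0.031,0.016,-0.0006,0.0004,0.0001,0.0572,0.75]]
```

Request:
send_rows:
  series:
    - [-0.025, -0.001, 0, 0, 0, 0.057, 0.75]
    - [-0.035, 0.001, 0, 0, 0, 0.057, 0.75]
    - [-0.035, 0.003, 0, 0, 0, 0.057, 0.75]
    - [-0.035, 0.005, 0, 0, 0, 0.057, 0.75]
    - [-0.034, 0.006, 0, 0, 0, 0.057, 0.75]

```text
time: 55.95
tool_pos: [0.5024, -0.1218, 0.1317]
tool_rot: [-3.138, -0.002, 1.59]
contact_force: [0.8, 0.5, -2.9]
opening: 0.0375
```

Request:
send_rows:
  series:
    - [-0.034, 0.008, 0, 0, 0, 0.057, 0.75]
    - [-0.033, 0.01, 0, 0, 0, 0.057, 0.75]
    - [-0.033, 0.012, 0, 0, 0, 0.057, 0.75]
    - [-0.032, 0.014, 0, 0, 0, 0.057, 0.75]
    - [-0.03, 0.016, 0, 0, 0, 0.057, 0.75]

```text
time: 56.37
tool_pos: [0.5474, -0.2893, 0.131]
tool_rot: [-3.137, -0.002, 1.305]
contact_force: [0.3, -0.2, -2.1]
opening: 0.0381
```

```bash
cat > lab.py <<'E'
from h import *
L=np.array([.5875,-.165,.037]); th=np.radians(30)
Rt=down(YC)@R.from_rotvec([0,-th,0]).as_matrix(); G=L-.162*Rt[:,0]-.0039*Rt[:,2]
E
python3 - <<'E'
from lab import *
rows(G,Rt,clo=.75,vmax=.02,wmax=.09)
E
```

```text
t 56.37 tcp [ 0.5474 -0.2893  0.131 ] open 0.0381 F [ 0.3 -0.2 -2.1] n 6
[[-0.0029,0.001,0.0043,-0.0008,-0.0875,0.0,0.75],[-0.0025,0.0011,0.0046,-0.0007,-0.0876,0.0001,0.75],[-0.0021,0.001,0.0047,-0.0008,-0.0875,-0.0,0.75],[-0.0016,0.001,0.0049,-0.0007,-0.0875,0.0,0.75],[-0.0013,0.0011,0.0051,-0.0008,-0.0875,0.0001,0.75]]
[[-0.0008,0.001,0.0051,-0.0007,-0.0876,-0.0,0.75]]
```

Request:
send_rows:
  series:
    - [-0.003, 0.001, 0.004, 0, -0.087, 0, 0.75]
    - [-0.0025, 0.001, 0.0045, 0, -0.087, 0, 0.75]
    - [-0.002, 0.001, 0.005, 0, -0.087, 0, 0.75]
    - [-0.0015, 0.001, 0.005, 0, -0.087, 0, 0.75]
    - [-0.001, 0.001, 0.005, 0, -0.087, 0, 0.75]

```text
time: 56.78
tool_pos: [0.5487, -0.3026, 0.1097]
tool_rot: [-3.138, 0.438, 1.31]
contact_force: [-0.9, 0.3, -1.6]
opening: 0.0376
```

Request:
send_rows:
  series:
    - [-0.001, 0.001, 0.005, 0, -0.087, 0, 0.75]
    - [0, 0, 0, 0, 0, 0, 0.75]
    - [0, 0, 0, 0, 0, 0, 0.75]
    - [0, 0, 0, 0, 0, 0, 0.75]
    - [0, 0, 0, 0, 0, 0, 0.75]

```text
time: 57.2
tool_pos: [0.5496, -0.3069, 0.1083]
tool_rot: [3.141, 0.52, 1.306]
contact_force: [0.2, -0.0, -1.6]
opening: 0.0376
```

Run:
```python
from lab import *
to(G,Rt)
o=observe(); Rc=R.from_euler('xyz',o['tool_rot']).as_matrix(); g=o['tool_pos']+Rc[:,2]*robot.grasp_offset
w=g+.072*Rc[:,0]+.0039*Rc[:,2]; q=Rc.T@(L-w); print('label in reader: x',q[0],'y/z',q[1],q[2])
d=cam('wrist'); save(d,'w26'); d=cam('scene'); save(d,'s26',(220,160,380,300),5)
```

```text
t 57.2 tcp [ 0.5496 -0.3069  0.1083] open 0.0376 F [ 0.2 -0.  -1.6]
shift tool(cur axes) [ 0.0008 -0.0006  0.0032] shift(target axes) [ 0.0008 -0.0006  0.0032] world [-0.0008 -0.0007 -0.0032] rotvec [ 0.0009 -0.0034  0.0008]
label in reader: x 0.09085096999343366 y/z -0.0004886187453686736 0.003785657087350465
```

View pics/w26.png

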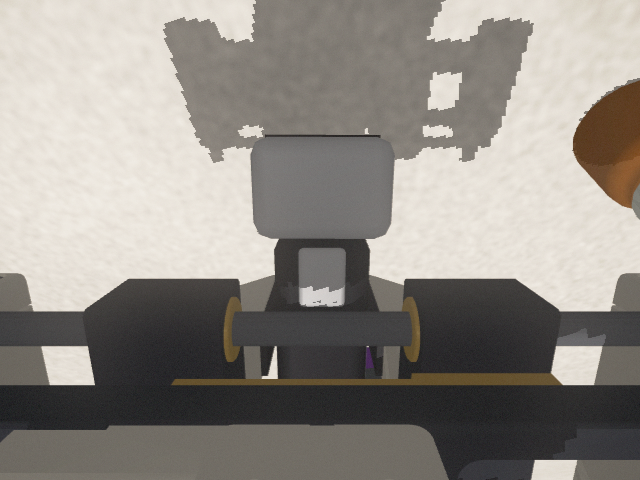

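View pics/s26.png

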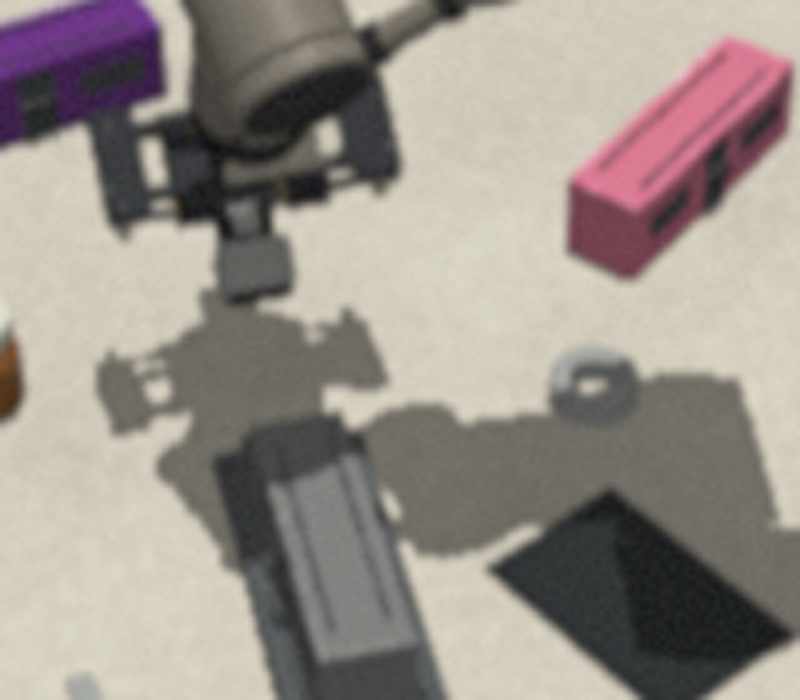

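The scene view shows the reader at (255,265) in line with the carrier axis, facing the label end near (300,440). I trim by 3 mm and hold for nearly 2 s.

Request:
send_rows:
  series:
    - [0.001, -0.0005, 0.0035, 0, 0, 0, 0.75]
    - [0, 0, 0, 0, 0, 0, 0.75]
    - [0, 0, 0, 0, 0, 0, 0.75]
    - [0, 0, 0, 0, 0, 0, 0.75]
    - [0, 0, 0, 0, 0, 0, 0.75]

```text
time: 57.72
tool_pos: [0.5491, -0.3069, 0.1048]
tool_rot: [3.141, 0.522, 1.308]
contact_force: [-0.1, 1.0, -1.9]
opening: 0.0377
```

Request:
send_rows:
  series:
    - [0, 0, 0, 0, 0, 0, 0.75]
    - [0, 0, 0, 0, 0, 0, 0.75]
    - [0, 0, 0, 0, 0, 0, 0.75]
    - [0, 0, 0, 0, 0, 0, 0.75]
    - [0, 0, 0, 0, 0, 0, 0.75]

```text
time: 58.13
tool_pos: [0.5491, -0.3068, 0.1047]
tool_rot: [3.142, 0.522, 1.308]
contact_force: [-0.7, -0.3, -2.4]
opening: 0.038
```

Request:
send_rows:
  series:
    - [0, 0, 0, 0, 0, 0, 0.75]
    - [0, 0, 0, 0, 0, 0, 0.75]
    - [0, 0, 0, 0, 0, 0, 0.75]
    - [0, 0, 0, 0, 0, 0, 0.75]
    - [0, 0, 0, 0, 0, 0, 0.75]

```text
time: 58.55
tool_pos: [0.5491, -0.3069, 0.1047]
tool_rot: [3.142, 0.522, 1.308]
contact_force: [-0.1, -0.5, -2.4]
opening: 0.038
```

Request:
send_rows:
  series:
    - [0, 0, 0, 0, 0, 0, 0.75]
    - [0, 0, 0, 0, 0, 0, 0.75]
    - [0, 0, 0, 0, 0, 0, 0.75]
    - [0, 0, 0, 0, 0, 0, 0.75]
    - [0, 0, 0, 0, 0, 0, 0.75]

```text
time: 58.97
tool_pos: [0.5491, -0.3069, 0.1047]
tool_rot: [3.142, 0.522, 1.308]
contact_force: [-0.2, -0.3, -2.1]
opening: 0.0379
```

Request:
send_rows:
  series:
    - [0, 0, 0, 0, 0, 0, 0.75]
    - [0, 0, 0, 0, 0, 0, 0.75]
    - [0, 0, 0, 0, 0, 0, 0.75]
    - [0, 0, 0, 0, 0, 0, 0.75]
    - [0, 0, 0, 0, 0, 0, 0.75]

```text
time: 59.38
tool_pos: [0.5491, -0.3069, 0.1047]
tool_rot: [-3.142, 0.522, 1.308]
contact_force: [-1.1, 0.2, -2.1]
opening: 0.0378
```

Run:
```python
from lab import *
o=observe(); Rc=R.from_euler('xyz',o['tool_rot']).as_matrix(); g=o['tool_pos']+Rc[:,2]*robot.grasp_offset
w=g+.072*Rc[:,0]+.0039*Rc[:,2]; q=Rc.T@(L-w); print('label in reader',q.round(4),'t',o['time'])
d=cam('top'); save(d,'t26',(280,150,440,290),5)
rings(d,.085,.105)
C=ray(d,353.75,222.5,.037); print(C)
```

```text
label in reader [0.0891 0.0002 0.0003] t 59.3833
[395  69 122  63 427] 895.9 -418.3 168.3 0.0953
[ 78 282  18  17 201] 404.1 481.6 21.3 0.091
[521 407  76  47 285] 87.9 -636.5 100.6 0.0951
[ 0.58431987 -0.1657193   0.037     ]
```

View pics/t26.png

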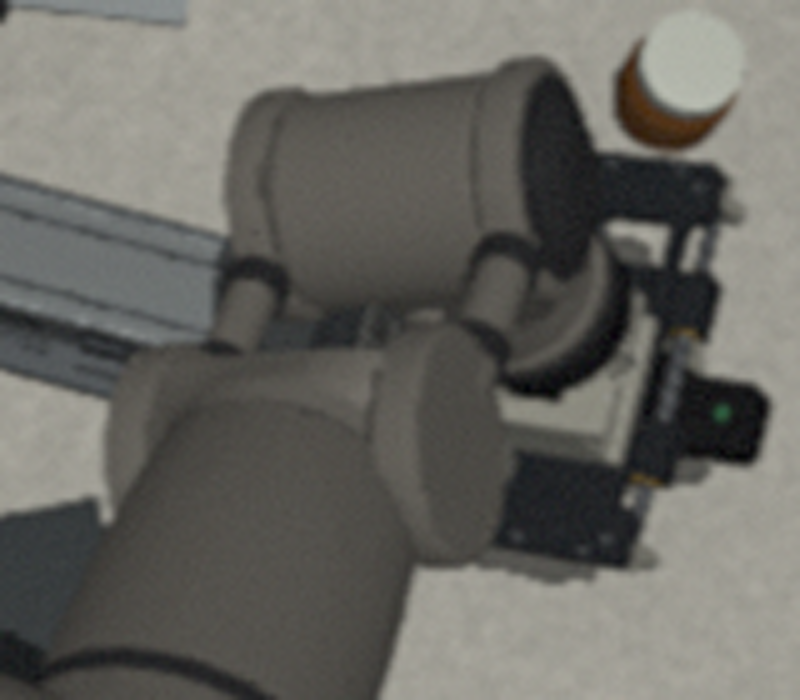

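The hold lasted about 2 s, with the label computed at 89 mm on the axis within 1 mm. I now level the reader and take it back to its mat.

Request:
send_rows:
  series:
    - [0, 0, -0.006, 0, 0.087, 0, 0.75]
    - [0, 0, -0.008, 0, 0.087, 0, 0.75]
    - [0, 0, -0.008, 0, 0.087, 0, 0.75]
    - [0, 0, -0.008, 0, 0.087, 0, 0.75]
    - [0, 0, -0.006, 0, 0.087, 0, 0.75]

```text
time: 59.85
tool_pos: [0.5529, -0.2949, 0.1398]
tool_rot: [3.139, 0.083, 1.309]
contact_force: [-0.7, -0.4, -1.8]
opening: 0.0381
```

Request:
send_rows:
  series:
    - [0, 0, 0, 0, 0.087, 0, 0.75]
    - [0, 0, 0, 0, 0, 0, 0.75]

```text
time: 60.02
tool_pos: [0.5517, -0.2982, 0.1391]
tool_rot: [3.14, -0.001, 1.304]
contact_force: [-1.1, -0.7, -2.3]
opening: 0.038
```

Run:
```python
from h import *
rows([.4592,.0384,.145],down(np.radians(17.6)),clo=.75,vmax=.034)
```

```text
t 60.02 tcp [ 0.5517 -0.2982  0.1391] open 0.038 F [-1.1 -0.7 -2.3] n 11
[[0.0273,-0.0162,0.0012,0.0002,-0.0001,-0.0522,0.75],[0.0281,-0.0147,0.0012,0.0002,-0.0,-0.0521,0.75],[0.0288,-0.0132,0.0012,0.0003,-0.0001,-0.0522,0.75],[0.0295,-0.0118,0.0011,0.0002,-0.0001,-0.0521,0.75],[0.0301,-0.0101,0.0012,0.0002,-0.0001,-0.0522,0.75]]
[[0.0305,-0.0086,0.0012,0.0002,-0.0,-0.0522,0.75],[0.031,-0.007,0.0012,0.0002,-0.0001,-0.0521,0.75],[0.0313,-0.0054,0.0012,0.0003,-0.0001,-0.0522,0.75],[0.0315,-0.0037,0.0012,0.0002,-0.0001,-0.0521,0.75],[0.0316,-0.0021,0.0011,0.0002,-0.0,-0.0522,0.75]]
[[0.0318,-0.0004,0.0012,0.0002,-0.0001,-0.0522,0.75]]
```

Request:
send_rows:
  series:
    - [0.022, -0.014, 0, 0, 0, -0.052, 0.75]
    - [0.028, -0.015, 0, 0, 0, -0.052, 0.75]
    - [0.029, -0.013, 0, 0, 0, -0.052, 0.75]
    - [0.03, -0.012, 0, 0, 0, -0.052, 0.75]
    - [0.031, -0.01, 0, 0, 0, -0.052, 0.75]

```text
time: 60.43
tool_pos: [0.5093, -0.1449, 0.1378]
tool_rot: [-3.14, 0.002, 1.571]
contact_force: [0.9, 0.9, -1.8]
opening: 0.0377
```

Request:
send_rows:
  series:
    - [0.031, -0.009, 0, 0, 0, -0.052, 0.75]
    - [0.031, -0.007, 0, 0, 0, -0.052, 0.75]
    - [0.031, -0.006, 0, 0, 0, -0.052, 0.75]
    - [0.031, -0.004, 0.002, 0, 0, -0.052, 0.75]
    - [0.031, -0.002, 0.005, 0, 0, -0.052, 0.75]

```text
time: 60.85
tool_pos: [0.4662, 0.0069, 0.1315]
tool_rot: [3.141, 0.003, 1.831]
contact_force: [0.4, 0.7, -1.8]
opening: 0.0378
```

Request:
send_rows:
  series:
    - [0.028, -0.001, 0.008, 0, 0, -0.052, 0.75]
    - [0.01, 0, 0.015, 0, 0, 0, 0.75]
    - [0, 0, 0.02, 0, 0, 0, 0.75]
    - [0, 0, 0.02, 0, 0, 0, 0.75]
    - [0, 0, 0.01, 0, 0, 0, 0.75]

```text
time: 61.27
tool_pos: [0.4542, 0.0426, 0.0564]
tool_rot: [-3.139, 0.001, 1.882]
contact_force: [-0.9, -0.4, -1.7]
opening: 0.0374
```

Request:
send_rows:
  series:
    - [0, 0, 0, 0, 0, 0, 0.75]
    - [0, 0, 0, 0, 0, 0, 0.75]
    - [0, 0, 0, 0, 0, 0, 0.75]

```text
time: 61.52
tool_pos: [0.4562, 0.042, 0.0589]
tool_rot: [3.141, 0.001, 1.881]
contact_force: [0.0, 0.2, -1.6]
opening: 0.0376
```

Run:
```python
from h import *
to([.4592,.0384,.0229],down(np.radians(17.6)))
```

```text
t 61.52 tcp [0.4562 0.042  0.0589] open 0.0376 F [ 0.   0.2 -1.6]
shift tool(cur axes) [-0.0042  0.0018  0.0548] shift(target axes) [-0.0043  0.0018  0.0548] world [ 0.003  -0.0036 -0.0548] rotvec [0.0008 0.0012 0.0026]
```

Request:
send_rows:
  series:
    - [-0.002, 0.001, 0.012, 0, 0, 0, 0.75]
    - [-0.002, 0.001, 0.016, 0, 0, 0, 0.75]
    - [0, 0, 0.014, 0, 0, 0, 0.75]
    - [0, 0, 0.007, 0, 0, 0, 0.75]
    - [0, 0, 0.002, 0, 0, 0, 0.75]

```text
time: 61.93
tool_pos: [0.4588, 0.0386, 0.007]
tool_rot: [-3.141, 0.0, 1.88]
contact_force: [-0.2, -1.6, -2.2]
opening: 0.038
```

Request:
send_rows:
  series:
    - [0, 0, 0, 0, 0, 0, 0.75]
    - [0, 0, 0, 0, 0, 0, 0.75]
    - [0, 0, 0.001, 0, 0, 0, 0.75]
    - [0, 0, 0, 0, 0, 0, 0.75]

```text
time: 62.27
tool_pos: [0.4594, 0.0386, 0.0069]
tool_rot: [3.14, 0.0, 1.88]
contact_force: [0.3, 0.2, -2.2]
opening: 0.038
```

Request:
send_rows:
  series:
    - [0, 0, 0.001, 0, 0, 0, 0.75]
    - [0, 0, 0.001, 0, 0, 0, 0.75]
    - [0, 0, 0.0005, 0, 0, 0, 0.75]
    - [0, 0, 0, 0, 0, 0, 0.75]
    - [0, 0, 0, 0, 0, 0, 0.75]

```text
time: 62.68
tool_pos: [0.459, 0.0386, 0.004]
tool_rot: [3.141, 0.0, 1.88]
contact_force: [-1.2, 0.1, 2.6]
opening: 0.0379
```

Request:
send_rows:
  series:
    - [0, 0, 0.0007, 0, 0, 0, 0.75]
    - [0, 0, 0, 0, 0, 0, 0.75]
    - [0, 0, 0, 0, 0, 0, 0.75]

```text
time: 62.93
tool_pos: [0.459, 0.0386, 0.004]
tool_rot: [3.141, 0.0, 1.88]
contact_force: [-3.8, -0.2, 12.8]
opening: 0.0377
```

The reader is down on the mat. I ease off, release and go up.

Request:
send_rows:
  series:
    - [0, 0, -0.0007, 0, 0, 0, 0.75]
    - [0, 0, 0, 0, 0, 0, 0.5]
    - [0, 0, 0, 0, 0, 0, 0.3]
    - [0, 0, 0, 0, 0, 0, 0.2]
    - [0, 0, 0, 0, 0, 0, 0.2]

```text
time: 63.35
tool_pos: [0.4589, 0.0386, 0.0037]
tool_rot: [-3.142, -0.0, 1.88]
contact_force: [-0.4, 0.2, -0.7]
opening: 0.0596
```

Request:
send_rows:
  series:
    - [0, 0, 0, 0, 0, 0, 0.2]
    - [0, 0, -0.008, 0, 0, 0, 0.2]
    - [0, 0, -0.02, 0, 0, 0, 0.2]
    - [0, 0, -0.035, 0, 0, 0, 0.2]
    - [0, 0, -0.04, 0, 0, 0, 0.2]

```text
time: 63.77
tool_pos: [0.4575, 0.0387, 0.1072]
tool_rot: [-3.138, -0.002, 1.88]
contact_force: [0.9, 0.1, -0.6]
opening: 0.0738
```

Request:
send_rows:
  series:
    - [-0.02, -0.03, -0.04, 0, 0, 0, 0.2]
    - [-0.02, -0.04, -0.02, 0, 0, 0, 0.2]
    - [-0.02, -0.04, 0, 0, 0, 0, 0.2]
    - [-0.01, -0.04, 0, 0, 0, 0, 0.2]
    - [0, -0.02, 0, 0, 0, 0, 0.2]

```text
time: 64.18
tool_pos: [0.3274, -0.0678, 0.1553]
tool_rot: [-3.141, 0.001, 1.879]
contact_force: [0.1, -0.1, -0.9]
opening: 0.0736
```

Request:
send_rows:
  series:
    - [0, 0, 0, 0, 0, 0, 0.2]
    - [0, 0, 0, 0, 0, 0, 0.2]
    - [0, 0, 0, 0, 0, 0, 0.2]

```text
time: 64.43
tool_pos: [0.3312, -0.0668, 0.1554]
tool_rot: [3.14, 0.001, 1.879]
contact_force: [0.8, -0.1, -0.9]
opening: 0.0734
```

Run:
```python
from h import *
d=cam('top'); save(d,'t30',(60,150,460,350),2)
P=d['P']; 
m=((P[...,2]>.085)&(P[...,2]<.105)).astype(np.uint8); m[:220]=0; m[:,:60]=0; m[:,215:]=0
n,l,st,_=cv2.connectedComponentsWithStats(m)
for i in range(1,n):
    if st[i,4]>8: Q=P[l==i]; print(st[i],np.mean(Q,0).round(4))
print(rect(d,.02,.06,(230,245,312,305)))
print(rect(d,.07,.1,(240,160,385,250)))
d=cam('scene'); save(d,'s30',(160,120,480,420),2)
print(observe()['tool_pos'])
```

```text
[145 257  12  11  70] [0.4719 0.3307 0.0938]
[115 264  13  11  79] [0.4549 0.4008 0.093 ]
[173 267  11  11  69] [0.4496 0.2632 0.0928]
[ 78 282  18  17 204] [0.4044 0.4814 0.0911]
(((454.0399475097656, 51.410072326660156), (50.31800079345703, 120.52284240722656), 17.33965492248535), np.int64(772), array([0.45290919, 0.05636485, 0.03153874]))
(((620.5902099609375, -35.905418395996094), (200.14599609375, 60.9771614074707), 74.93313598632812), np.int64(1888), array([ 0.61989945, -0.03622057,  0.07989633]))
[ 0.33129556 -0.06643434  0.15498545]
```

View pics/t30.png

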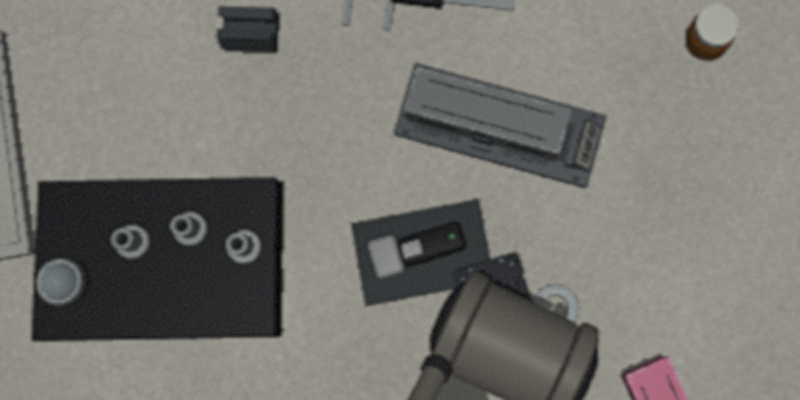

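View pics/s30.png

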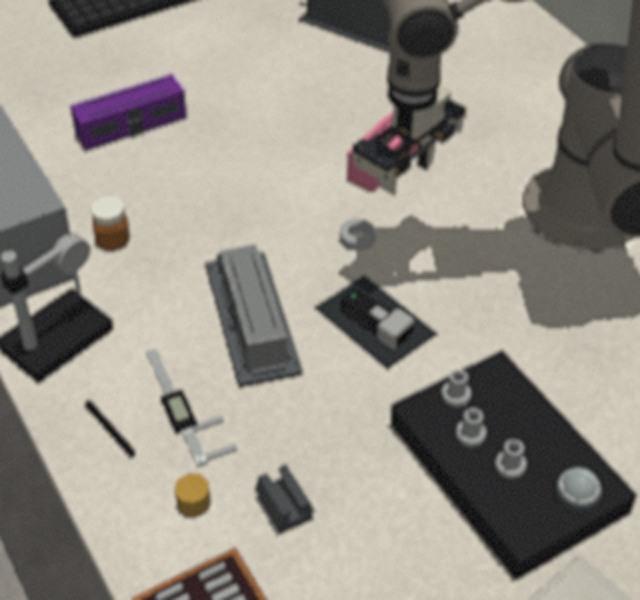

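Run:
```python
from h import *
d=cam('scene'); P=d['P'].reshape(-1,3)
r=d['P']; C=np.array([.6228,-.0382]);ex=np.array([np.cos(YC),np.sin(YC)]);ey=np.array([-ex[1],ex[0]])
a=(P[:,:2]-C)@ex;b=(P[:,:2]-C)@ey
t=(P[:,2]>.077)&(P[:,2]<.083)&(abs(a)<.05)&(abs(b)<.12); print('top extents',a[t].min(),a[t].max(),b[t].min(),b[t].max())
m=(P[:,2]>.034)&(P[:,2]<.053)&(a>.02)&(a<.05)
for nm,mm in (('pad',m&(abs(b)<.010)),('wall',m&(abs(b)>.025)&(abs(b)<.07))): print(nm,mm.sum(),np.percentile(a[mm],[50,95]).round(4) if mm.sum() else '')
```

```text
top extents -0.028073098820502063 0.03165079106271632 -0.10472627903855843 0.10532155114425082
pad 13 [0.0352 0.0382]
wall 21 [0.0305 0.0313]
```

The +x pad stands about 5 mm proud of the wall, so both tabs are out. I hand the job in.

Run:
```python
from h import *
print(workorder.hand_in())
```

```text
the job is handed in; nothing more can be done
None
```

I pinched off the cover and stood the three bushes on the granite; the fourth pocket was empty. Then I clicked the cover back on, held the reader at the label for about 2 s, put it back on its mat and handed in at about 65 s. No verdict is reported.

**Last checks before handing in:**
- **Bushes:** All three stand upright, about 70 mm or more between neighbours, and were set down with under about 8 N at the wrist.
- **Cover:** Its top is at 79.9 mm and the outline matches the start picture. Both pads stand about 5 mm proud, so the tabs are out; the far pad's check rests on only 13 depth points.
- **Reader:** It lies flat on the mat, back within about 2 mm of where it started.
- **Bystanders:** I saw no movement of the glass master or the other bystanders in the last pictures. I did not measure each one's shift.

**What went wrong or disagreed:**
- **First refit:** It failed. The cover stopped 4 mm high and tilted, most likely because I had pinched the tabs in too far. I set it down, regripped it with a gentler pinch, and it then seated.
- **Label position:** The top camera and my depth estimate differed by about 4 mm. I aimed between them, inside the 15 mm tolerance.

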